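# Turn bottles over, sort by base mark, punch the batch card

### The arm

A 6-joint arm with a two-finger parallel gripper is mounted at the origin on the work surface; the furniture and walls round the work are solid. World frame = base frame: x ahead of the robot, y to its left, z up, the work surface at z = 0. Lengths are in m, angles in rad, forces in N, time in s.
With the tool pointing down it reaches from about 0.275 to 0.975 m from the base axis. Payload 8.4 kg.
Tool frame: the origin (TCP) lies at the very end of the fingers, on their centre line; the grasp point (between the pads) lies 19 mm behind it; z points along the fingers, y is the line along which they close (so a half turn about z gives the same grasp; the last joint's range is limited). The gripper opens to 92 mm and grips with 3 to 60 N. Pads are 20 mm wide; open, the fingers measure 128 mm over their backs; the gripper's body (75 mm by 189 mm) begins 69 mm behind the grasp point.
Start: joints at [-1.349, 0.353, 1.633, -0, 1.155, -0.002], TCP at [0.139, -0.609, 0.215] pointing down, gripper open.
Joint ranges: [-2.63, 2.63], [-0.92, 2.1], [0.06, 2.66], [-1.3, 4.44], [0, 2.69], [-3.02, 3.02]. Speed limits (rad/s): [2.22, 2.22, 2.79, 3.14, 3.14, 3.14].

### API

Orientations are given as a unit quaternion [x, y, z, w].
In Python, from plant import env gives the robot as it stands. The module is installed in compiled form; this text tells all that it offers.
- The arm moves only by the tool play_rows, never from a script. Its argument "commands" is a list of rows, each an object of numbers: "tx", "ty", "tz": the shift along the tool's x, y, z in m; "wx", "wy", "wz": the turn, a rotation vector about the tool's x, y, z in units of 5 degrees (1.0 is 5 degrees); "claw": the gripper command: -1 is fully open, 1 is shut, values between are in proportion. A call has 1 to 10 rows; each row shifts and turns the commanded pose from where the row before left it, along the tool's axes as they then stand; what a row does not reach is not made up. A row lasts 1/12 s, in which the tool goes at most 41.7 mm and 7.16 degrees, less where a joint would pass 70% of its speed; a pose out of reach is approached as far as the arm can. A call with a gripper value outside its range is refused whole. The fingers move at their own pace and stop on an object; "squeeze" is the grip in N (left out, the last holds). Time passes only in rows, so rows that do not move let the fingers close. It gives the time, the measured TCP pose, the force, the opening and the grip force at its end, in the units of the state.
- env.get_state(): the state, without advancing time (a new reading comes with each control period).
- env.get_image(name): name is "side" or "top" or "wrist"; returns (picture, depth): 480x640x3 uint8, blue, green, red; 480x640 float32, m along the optical axis (not along the pixel's ray), 0 where there is no reading.
- env.get_calibration(name): a dict with "K" (3x3 intrinsics, pixels), "R" (3x3) and "t" (3): a world point X has camera coordinates R X + t; the wrist camera has in their place "T_tool_cam" (4x4, takes a point from camera to tool coordinates, whose origin is the TCP and whose axes are the flange's). Camera axes: x right, y down, z forward; pixel columns grow to the right and rows downward; lengths in m; the calibration is good to about 2 mm. A picture is of the moment at which its call begins: read the wrist's pose just before it. get_calibration takes no time and is no camera call.
- env.sign_off(): hands the job in; it is judged then, once.
Trained networks look in the newest picture that a camera, given by its name, has taken for a name from the list of things; names that differ only in an ending like _2 or _b are one class to them, and where a whole thing is asked for, a point or a joint stands for the part that bears it (a point fixed in the world has none). Each returns a list of dicts, best first, with "conf" (0 to 1); they miss things now and then, are a little off and sometimes report something else, mostly with a low value. They report only what shows in the picture. A call takes as long as a camera call.
- env.outline_of(camera, target): "pixels" (480x640 bool, what is visible of it) and "position" ([column, row] in pixels, amid what is visible of it).
The state is a dict: "time_s": time; "joints": joint angles; "joint_vel": joint speeds; "tau": joint torques, N m; "eef_pos": TCP position; "ee_rot": TCP orientation; "force": force on the tool from outside, world axes, zero at the start; "torque": the same for the moment, N m; "finger_gap": finger opening in m; "grip_force": force on a finger pad.
Only numpy, scipy, OpenCV 4.12 (cv2) and the standard library are available. Lean on these libraries where they do the work, as an engineer would, in place of code of your own. Each camera call takes 0.05 s, during which the arm holds its last target. There are 200 camera calls.

### The job

Turn over each white-capped bottle to see the mark under its base and leave it standing upside down on its cap in a white tray: bottles with a straight bar go in the larger tray, bottles with a ring in the smaller one. When all of them are sorted, sign the batch off: take the mallet by its handle and knock the sprung pin of the card punch fully down with the mallet's head. Last, stand the mallet on its head again in the middle of its rubber pad.

Things in the scene. Friction and masses are not known exactly. Their poses are not given: they have to be found in the camera images.
- bottle_1_centre (a point): centre (half-way up) of a white bottle, 41 mm in diameter (cap 36 mm) and 87 mm tall, 60 g, all four alike from above; its z axis points from base to cap, 43.5 mm either way; under the base of this one the mark is a straight bar 32 x 9 mm. Not every bottle is there at each start (None if absent)
- bottle_2_centre (a point): centre (half-way up) of a white bottle, 41 mm in diameter (cap 36 mm) and 87 mm tall, 60 g, all four alike from above; its z axis points from base to cap, 43.5 mm either way; under the base of this one the mark is a straight bar 32 x 9 mm. Not every bottle is there at each start (None if absent)
- bottle_3_centre (a point): centre (half-way up) of a white bottle, 41 mm in diameter (cap 36 mm) and 87 mm tall, 60 g, all four alike from above; its z axis points from base to cap, 43.5 mm either way; under the base of this one the mark is a ring 30 mm across. Not every bottle is there at each start (None if absent)
- bottle_4_centre (a point): centre (half-way up) of a white bottle, 41 mm in diameter (cap 36 mm) and 87 mm tall, 60 g, all four alike from above; its z axis points from base to cap, 43.5 mm either way; under the base of this one the mark is a ring 30 mm across. Not every bottle is there at each start (None if absent)
- cradle_axis (a point): turning cradle, fixed: a narrow aluminium V trough, 64 mm long and 35 mm over its lips, 41 mm high, on a 72 x 90 x 8 mm foot. The point is where the axis of a bottle laid in the trough comes, 54.5 mm above the table, over the middle of the trough; the trough runs along this point's y axis. Fingers can pass on both sides of it. A bottle laid here does not roll and can be taken again from the other side, which makes turning it over easy
- tray_large: the larger white tray, fixed: 117 x 237 mm over the rim (long side along y), rim 32 mm high; origin at the centre of its underside, floor 2 mm thick. A low wall (22 mm high) at y = -5 to -15 mm divides it; the side y > 0 is one clear compartment x -49..49, y -5..109 mm; the side y < 0 is split by a lower wall (18 mm) at x = 3 to 13 mm, leaving x -49..3, y -109..-15 mm and a narrow one
- tray_small: the smaller white tray, fixed: 87 x 192 mm over the rim (long side along y), rim 26 mm high; origin at the centre of its underside, floor 2 mm thick. A low wall (16 mm high) at y = 45 to 55 mm divides it; the large compartment is x -34..34, y -86..45 mm
- pin_top (a point): middle of the flat top of the round steel pin head (26 mm in diameter) of the grey card punch, 82 mm above the table when up; the punch (90 x 64 mm foot, 58 mm high without the pin) is fixed, its column on the +x side of this point
- pin (a joint): travel of the sprung pin in m: 0 up, 0.012 fully down (resting on its stop); springs back by itself, takes about 7 N at the bottom
- mallet_head (a point): centre of the mallet's upright cylindrical head, 54 mm in diameter and 40 mm tall, striking face 20 mm below this point; mallet 280 g, nearly all in the head. Its z axis points up when it stands on its face; the handle runs along its -x axis
- mallet_grip (a point): middle of the grip of the mallet's level wooden handle, 62 mm from the head's axis and at the height of the head's centre; the handle is 18 mm wide, 22 mm tall and reaches from the head to 122 mm from its axis
- pad: fixed square rubber pad 120 x 120 x 4 mm on which the mallet stands on its head; origin at the centre of its underside

How it is judged:
By the outcome, as a careful person would: the job done as asked, in the order asked, and still so for the second after the job is handed in, with the robot touching nothing.
Of bottle_1, bottle_2, bottle_3, bottle_4 only 3 to 4 are there at a start; the rules pass over those that are not, and their reading is None.
At some moment in a run one of mallet may be knocked a few centimetres aside while the robot is not near it.
It also fails if it takes over 210 s, if anything falls off the work surface, if the arm or the gripper's body presses on something with over 40 N, if the wrist force passes 120 N, or if a joint passes its speed limit or range.

## Working session

There is one attempt and no reset: what is moved stays moved. The work goes in short steps, Python scripts to look and compute and a tool call to move; the robot and the scene stay as the last step left them, time stands still between calls to the robot, and variables do not carry over. Pictures are saved under pics/ and viewed, at most 14 in all, crops included, and the job is handed in when it is done.

Besides the shell and the picture viewer there is one more tool, called in YAML: its name, and indented under it one key for each argument. play_rows: Moves the arm, as the interface text tells. Its arguments: {"type":"object","properties":{"commands":{"type":"array"},"squeeze":{"type":"number"}},"required":["commands"]}

```bash
mkdir -p pics; ls; cat > h.py <<'E'
import numpy as np, cv2
from scipy.spatial.transform import Rotation as R
from plant import env
def st():
    s=env.get_state(); return s
def cam(name):
    s=env.get_state(); c=env.get_calibration(name); im,d=env.get_image(name)
    K=np.array(c["K"])
    if name=="wrist":
        T=np.eye(4); T[:3,:3]=R.from_quat(s["ee_rot"]).as_matrix(); T[:3,3]=s["eef_pos"]
        M=T@np.array(c["T_tool_cam"])
    else:
        M=np.eye(4); Rm=np.array(c["R"]); M[:3,:3]=Rm.T; M[:3,3]=-Rm.T@np.array(c["t"])
    return im,d,K,M
def cloud(d,K,M):
    v,u=np.mgrid[:480,:640]
    P=np.stack([(u-K[0,2])/K[0,0]*d,(v-K[1,2])/K[1,1]*d,d],-1)
    W=P@M[:3,:3].T+M[:3,3]; W[d<=0]=np.nan
    return W
def find(name,target,W,mn=0.3):
    for o in env.outline_of(name,target):
        if o["conf"]<mn: continue
        m=np.array(o["pixels"]); p=W[m]; p=p[~np.isnan(p[:,0])]
        if len(p)==0: print(target,o["conf"],o["position"],"nodepth"); continue
        print(target,round(o["conf"],2),np.round(o["position"]),"n",m.sum(),"med",np.round(np.median(p,0),3),"lo",np.round(np.percentile(p,2,0),3),"hi",np.round(np.percentile(p,98,0),3))
E
python3 - <<'E'
from h import *
s=st(); print({k:np.round(v,3) for k,v in s.items()}, R.from_quat(s["ee_rot"]).as_matrix().round(2))
for n in ["top","side"]:
    im,d,K,M=cam(n); cv2.imwrite(f"pics/{n}0.png",im); W=cloud(d,K,M); print(n,M.round(2).tolist())
    for t in ["bottle_1_centre","tray_large","tray_small","pin_top","mallet_head","mallet_grip","pad","cradle_axis"]:
        find(n,t,W)
print(env.get_calibration("wrist"))
E
```

```text
pics
{'time_s': np.float64(0.0), 'joints': array([-1.349,  0.354,  1.634, -0.   ,  1.155, -0.002]), 'joint_vel': array([ 0.001,  0.   , -0.001,  0.   , -0.002, -0.   ]), 'tau': array([-1.0000e-03, -5.9385e+01, -3.3422e+01,  7.0000e-02,  2.3000e-02,
       -0.0000e+00]), 'eef_pos': array([ 0.139, -0.609,  0.214]), 'ee_rot': array([ 0.994,  0.112, -0.   , -0.001]), 'force': array([ 0.938, -0.573, -0.115]), 'torque': array([-0.014,  0.046, -0.007]), 'grip_force': np.float64(0.0), 'finger_gap': np.float64(0.092)} [[ 0.98  0.22 -0.  ]
 [ 0.22 -0.98  0.  ]
 [-0.   -0.   -1.  ]]
top [[-0.03, -1.0, 0.07, 0.39], [-1.0, 0.03, -0.0, -0.02], [0.0, -0.07, -1.0, 1.55], [0.0, 0.0, 0.0, 1.0]]
bottle_1_centre 0.53 [180. 263.] n 271 med [0.455 0.348 0.082] lo [0.437 0.337 0.002] hi [0.474 0.372 0.091]
tray_large 0.72 [384. 200.] n 3651 med [ 0.622 -0.211  0.003] lo [ 0.562 -0.321 -0.006] hi [ 0.675 -0.094  0.036]
tray_small 0.68 [280. 201.] n 2118 med [0.63  0.096 0.003] lo [ 0.582  0.004 -0.006] hi [0.671 0.185 0.03 ]
pin_top 0.39 [407. 269.] n 90 med [ 0.422 -0.247  0.081] lo [ 0.411 -0.264  0.056] 
[... 1606 characters left out ...]
[ 0.559 -0.41   0.003] lo [ 0.485 -0.492 -0.   ] hi [ 0.601 -0.369  0.006]
cradle_axis 0.59 [348. 278.] n 1015 med [0.44  0.021 0.008] lo [ 0.404 -0.039 -0.001] hi [0.475 0.055 0.04 ]
{'K': array([[369.16375653,   0.        , 318.71942688],
       [  0.        , 369.16375653, 239.0600231 ],
       [  0.        ,   0.        ,   1.        ]]), 'T_tool_cam': array([[ 5.06633611e-04, -9.70357577e-01, -2.41673160e-01,
         6.73987678e-02],
       [ 9.99999792e-01,  5.88059370e-04, -2.64797130e-04,
         7.12933658e-04],
       [ 3.99066067e-04, -2.41672975e-01,  9.70357673e-01,
        -1.70064620e-01],
       [ 0.00000000e+00,  0.00000000e+00,  0.00000000e+00,
         1.00000000e+00]])}
```

View pics/top0.png

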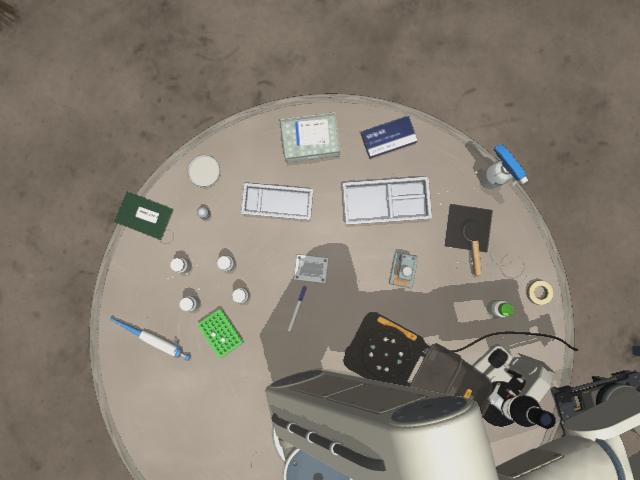

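View pics/side0.png

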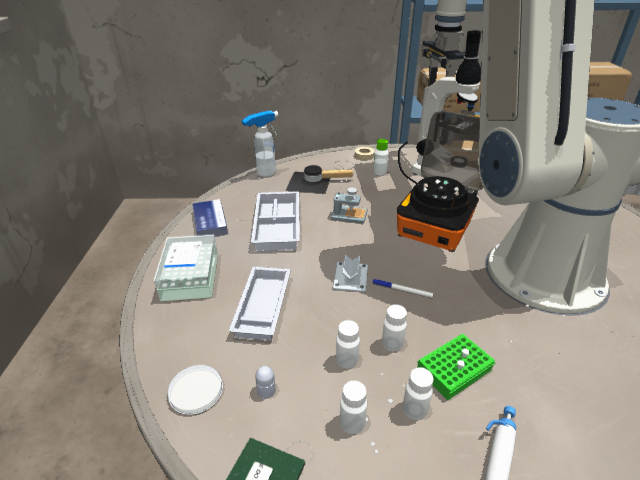

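```bash
cat >> h.py <<'E'
def rect(p):
    (c,s,a)=cv2.minAreaRect(p.astype(np.float32)); return np.round(c,4),np.round(s,4),round(a,1)
E
python3 - <<'E'
from h import *
Ws={}
for n in ["top","side"]:
    im,d,K,M=cam(n); W=cloud(d,K,M); Ws[n]=W
    x,y,z=W[...,0],W[...,1],W[...,2]
    m=((x>.25)&(x<.55)&(y>.08)&(y<.45)&(z>.078)&(z<.1)).astype(np.uint8)
    k,l,s_,c=cv2.connectedComponentsWithStats(m)
    for i in range(1,k):
        p=W[l==i]
        if len(p)>20: print(n,"bottle",len(p),rect(p[:,:2]),np.median(p[:,2]).round(4))
    for t,zr in [("tray_large",(.018,.036)),("tray_small",(.014,.03)),("cradle_axis",(.003,.012)),("pad",(.001,.008))]:
        o=env.outline_of(n,t)
        if o:
            p=W[np.array(o[0]["pixels"])]; p=p[(p[:,2]>zr[0])&(p[:,2]<zr[1])]
            print(n,t,len(p),rect(p[:,:2]))
            if t=="cradle_axis":
                q=W[np.array(o[0]["pixels"])]; q=q[(q[:,2]>.03)&(q[:,2]<.045)]; print("  lips",len(q),rect(q[:,:2]),q[:,:2].mean(0).round(3))
E
```

```text
top bottle 142 (array([0.4577, 0.2349]), array([0.0345, 0.0337]), 42.6) 0.0856
top bottle 145 (array([0.4565, 0.3576]), array([0.0337, 0.034 ]), 64.7) 0.0858
top bottle 142 (array([0.3706, 0.1962]), array([0.034 , 0.0339]), 75.3) 0.0857
top bottle 151 (array([0.3524, 0.3334]), array([0.0339, 0.0345]), 37.1) 0.0863
top tray_large 941 (array([ 0.6186, -0.2079]), array([0.1174, 0.2374]), 2.4)
top tray_small 608 (array([0.6259, 0.0956]), array([0.1916, 0.0868]), 83.0)
top cradle_axis 413 (array([0.4377, 0.0066]), array([0.0883, 0.0715]), 81.7)
  lips 212 (array([0.438 , 0.0068]), array([0.0634, 0.0341]), 82.0) [0.438 0.007]
top pad 926 (array([ 0.5392, -0.4353]), array([0.1205, 0.12  ]), 80.5)
side bottle 277 (array([0.3715, 0.1994]), array([0.034 , 0.0351]), 23.2) 0.0858
side bottle 307 (array([0.4588, 0.2371]), array([0.0337, 0.035 ]), 17.1) 0.0859
side bottle 415 (array([0.3532, 0.3372]), array([0.0342, 0.0347]), 66.2) 0.086
side bottle 446 (array([0.4569, 0.3598]), array([0.0349, 0.0346]), 33.1) 0.0859
side tray_large 888 (array([ 0.6193, -0.2043]), array([0.1168, 0.2403]), 2.4)
side cradle_axis 646 (array([0.4387, 0.0097]), array([0.0932, 0.0719]), 81.8)
  lips 212 (array([0.4387, 0.0095]), array([0.0651, 0.034 ]), 81.9) [0.439 0.011]
side pad 508 (array([ 0.5403, -0.4314]), array([0.1208, 0.12  ]), 78.3)
```

```bash
cat >> h.py <<'E'
E
python3 - <<'E'
from h import *
im,d,K,M=cam("side"); W=cloud(d,K,M)
cv2.imwrite("pics/crop.png",cv2.resize(im[0:260,330:640],None,fx=2,fy=2))
for (u,v) in [(470,60),(460,100),(447,150),(450,30),(435,90),(430,200),(440,190)]: print((u,v),W[v,u].round(3))
E
```

```text
(470, 60) [ 0.113 -0.446  0.349]
(460, 100) [ 0.122 -0.437  0.248]
(447, 150) [ 0.146 -0.396  0.12 ]
(450, 30) [ 0.143 -0.57   0.398]
(435, 90) [ 0.176 -0.507  0.254]
(430, 200) [ 0.248 -0.133  0.116]
(440, 190) [ 0.217 -0.168  0.122]
```

View pics/crop.png

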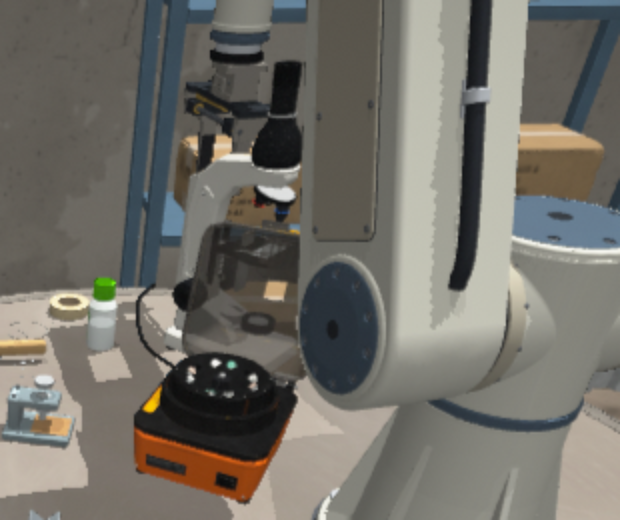

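play_rows:
  commands:
    - {"tz":-0.037,"claw":-0.5}
    - {"tz":-0.037,"claw":-0.5}
    - {"tz":-0.037,"claw":-0.5}
    - {"tz":-0.037,"claw":-0.5}
    - {"tz":-0.037,"claw":-0.5}
    - {"tz":-0.037,"claw":-0.5}

```text
$.commands[0]: bad value
```

play_rows:
  commands:
    - {"wz":-1.38,"claw":-0.5}
    - {"wz":-1.38,"claw":-0.5}
    - {"wz":-1.38,"claw":-0.5}
    - {"wz":-1.38,"claw":-0.5}
    - {"wz":-1.38,"claw":-0.5}
    - {"wz":-1.38,"claw":-0.5}
    - {"wz":-1.38,"claw":-0.5}
    - {"wz":-1.38,"claw":-0.5}
    - {"wz":-1.38,"claw":-0.5}
    - {"wz":-1.38,"claw":-0.5}

```text
$.commands[0]: bad value
```

play_rows:
  commands:
    - {"tx":0.029,"ty":0.022,"claw":-0.5}
    - {"tx":0.029,"ty":0.022,"claw":-0.5}
    - {"tx":0.029,"ty":0.022,"claw":-0.5}
    - {"tx":0.029,"ty":0.022,"claw":-0.5}
    - {"tx":0.029,"ty":0.022,"claw":-0.5}
    - {"tx":0.029,"ty":0.022,"claw":-0.5}
    - {"tx":0.029,"ty":0.022,"claw":-0.5}
    - {"tx":0.029,"ty":0.022,"claw":-0.5}
    - {"tx":0.029,"ty":0.022,"claw":-0.5}
    - {"tx":0.029,"ty":0.022,"claw":-0.5}

```text
$.commands[0]: bad value
```

play_rows:
  commands:
    - {"tx":0.04,"tz":0.01,"claw":-0.5}
    - {"tx":0.04,"tz":0.01,"claw":-0.5}
    - {"tx":0.04,"tz":0.01,"claw":-0.5}
    - {"tx":0.04,"tz":0.01,"claw":-0.5}
    - {"tx":0.04,"tz":0.01,"claw":-0.5}
    - {"tx":0.04,"tz":0.01,"claw":-0.5}
    - {"tx":0.04,"tz":0.01,"claw":-0.5}
    - {"tx":0.04,"tz":0.01,"claw":-0.5}
    - {"tx":0.04,"tz":0.01,"claw":-0.5}
    - {"tx":0.04,"tz":0.01,"claw":-0.5}

```text
$.commands[0]: bad value
```

play_rows:
  commands:
    - {"wy":-1.2,"tx":0.02,"claw":-0.5}
    - {"wy":-1.2,"tx":0.02,"claw":-0.5}
    - {"wy":-1.2,"tx":0.02,"claw":-0.5}
    - {"wy":-1.2,"tx":0.02,"claw":-0.5}
    - {"wy":-1.2,"tx":0.02,"claw":-0.5}

```text
$.commands[0]: bad value
```

play_rows:
  commands:
    - {"tx":0,"ty":0,"tz":-0.037,"wx":0,"wy":0,"wz":0,"claw":-0.5}
    - {"tx":0,"ty":0,"tz":-0.037,"wx":0,"wy":0,"wz":0,"claw":-0.5}
    - {"tx":0,"ty":0,"tz":-0.037,"wx":0,"wy":0,"wz":0,"claw":-0.5}
    - {"tx":0,"ty":0,"tz":-0.037,"wx":0,"wy":0,"wz":0,"claw":-0.5}
    - {"tx":0,"ty":0,"tz":-0.037,"wx":0,"wy":0,"wz":0,"claw":-0.5}
    - {"tx":0,"ty":0,"tz":-0.037,"wx":0,"wy":0,"wz":0,"claw":-0.5}

```text
time_s: 1.95
eef_pos: [0.1386, -0.609, 0.4386]
ee_rot: [0.994, 0.112, 0.0, 0.0]
force: [-0.2, -1.1, 0.0]
finger_gap: 0.069
grip_force: 0.0
```

play_rows:
  commands:
    - {"tx":0,"ty":0,"tz":0,"wx":0,"wy":0,"wz":-1.38,"claw":-0.5}
    - {"tx":0,"ty":0,"tz":0,"wx":0,"wy":0,"wz":-1.38,"claw":-0.5}
    - {"tx":0,"ty":0,"tz":0,"wx":0,"wy":0,"wz":-1.38,"claw":-0.5}
    - {"tx":0,"ty":0,"tz":0,"wx":0,"wy":0,"wz":-1.38,"claw":-0.5}
    - {"tx":0,"ty":0,"tz":0,"wx":0,"wy":0,"wz":-1.38,"claw":-0.5}
    - {"tx":0,"ty":0,"tz":0,"wx":0,"wy":0,"wz":-1.38,"claw":-0.5}
    - {"tx":0,"ty":0,"tz":0,"wx":0,"wy":0,"wz":-1.38,"claw":-0.5}
    - {"tx":0,"ty":0,"tz":0,"wx":0,"wy":0,"wz":-1.38,"claw":-0.5}
    - {"tx":0,"ty":0,"tz":0,"wx":0,"wy":0,"wz":-1.38,"claw":-0.5}
    - {"tx":0,"ty":0,"tz":0,"wx":0,"wy":0,"wz":-1.38,"claw":-0.5}

```text
time_s: 2.78
eef_pos: [0.1387, -0.6094, 0.4366]
ee_rot: [0.754, 0.657, 0.0, -0.0]
force: [-0.1, -0.0, -1.3]
finger_gap: 0.0688
grip_force: 0.0
```

play_rows:
  commands:
    - {"tx":0.029,"ty":0.022,"tz":0,"wx":0,"wy":0,"wz":0,"claw":-0.5}
    - {"tx":0.029,"ty":0.022,"tz":0,"wx":0,"wy":0,"wz":0,"claw":-0.5}
    - {"tx":0.029,"ty":0.022,"tz":0,"wx":0,"wy":0,"wz":0,"claw":-0.5}
    - {"tx":0.029,"ty":0.022,"tz":0,"wx":0,"wy":0,"wz":0,"claw":-0.5}
    - {"tx":0.029,"ty":0.022,"tz":0,"wx":0,"wy":0,"wz":0,"claw":-0.5}
    - {"tx":0.029,"ty":0.022,"tz":0,"wx":0,"wy":0,"wz":0,"claw":-0.5}
    - {"tx":0.029,"ty":0.022,"tz":0,"wx":0,"wy":0,"wz":0,"claw":-0.5}
    - {"tx":0.029,"ty":0.022,"tz":0,"wx":0,"wy":0,"wz":0,"claw":-0.5}
    - {"tx":0.029,"ty":0.022,"tz":0,"wx":0,"wy":0,"wz":0,"claw":-0.5}
    - {"tx":0.029,"ty":0.022,"tz":0,"wx":0,"wy":0,"wz":0,"claw":-0.5}

```text
time_s: 3.62
eef_pos: [0.3987, -0.3522, 0.4368]
ee_rot: [0.756, 0.655, 0.0, 0.0]
force: [-0.0, 0.7, 0.4]
finger_gap: 0.0692
grip_force: 0.0
```

play_rows:
  commands:
    - {"tx":0.04,"ty":0,"tz":0.01,"wx":0,"wy":0,"wz":0,"claw":-0.5}
    - {"tx":0.04,"ty":0,"tz":0.01,"wx":0,"wy":0,"wz":0,"claw":-0.5}
    - {"tx":0.04,"ty":0,"tz":0.01,"wx":0,"wy":0,"wz":0,"claw":-0.5}
    - {"tx":0.04,"ty":0,"tz":0.01,"wx":0,"wy":0,"wz":0,"claw":-0.5}
    - {"tx":0.04,"ty":0,"tz":0.01,"wx":0,"wy":0,"wz":0,"claw":-0.5}
    - {"tx":0.04,"ty":0,"tz":0.01,"wx":0,"wy":0,"wz":0,"claw":-0.5}
    - {"tx":0.04,"ty":0,"tz":0.01,"wx":0,"wy":0,"wz":0,"claw":-0.5}
    - {"tx":0.04,"ty":0,"tz":0.01,"wx":0,"wy":0,"wz":0,"claw":-0.5}
    - {"tx":0.04,"ty":0,"tz":0.01,"wx":0,"wy":0,"wz":0,"claw":-0.5}
    - {"tx":0.04,"ty":0,"tz":0.01,"wx":0,"wy":0,"wz":0,"claw":-0.5}

```text
time_s: 4.45
eef_pos: [0.4544, 0.0443, 0.3365]
ee_rot: [0.756, 0.655, 0.0, 0.0]
force: [1.4, -0.4, -0.0]
finger_gap: 0.0689
grip_force: 0.0
```

play_rows:
  commands:
    - {"tx":0.02,"ty":0,"tz":0,"wx":0,"wy":-1.2,"wz":0,"claw":-0.5}
    - {"tx":0.02,"ty":0,"tz":0,"wx":0,"wy":-1.2,"wz":0,"claw":-0.5}
    - {"tx":0.02,"ty":0,"tz":0,"wx":0,"wy":-1.2,"wz":0,"claw":-0.5}
    - {"tx":0.02,"ty":0,"tz":0,"wx":0,"wy":-1.2,"wz":0,"claw":-0.5}
    - {"tx":0.02,"ty":0,"tz":0,"wx":0,"wy":-1.2,"wz":0,"claw":-0.5}

```text
time_s: 4.87
eef_pos: [0.469, 0.1399, 0.3172]
ee_rot: [0.73, 0.632, -0.195, 0.172]
force: [1.0, -0.7, -1.1]
finger_gap: 0.0688
grip_force: 0.0
```

```bash
cat >> h.py <<'E'
CY=np.deg2rad(-8.2)
def Rt(tilt,yaw=CY):   # tool y along yaw, tilt deg about tool y; negative: pointing -y
    x=np.array([-np.sin(yaw),np.cos(yaw),0]); y=np.array([np.cos(yaw),np.sin(yaw),0])
    return np.stack([x,y,[0,0,-1]],1)@R.from_rotvec([0,np.deg2rad(tilt),0]).as_matrix()
def plan(*goals,s=None):
    """goals: (grasp point, tilt[, back]); prints deltas in tool axes, turn first about the TCP, then shift"""
    s=env.get_state(); p=np.array(s["eef_pos"]); Rc=R.from_quat(s["ee_rot"]).as_matrix()
    print("t",round(s["time_s"],2),"joints",np.round(s["joints"],2),"gap",round(s["finger_gap"],4))
    for g in goals:
        back=g[2] if len(g)>2 else 0
        Rg=Rt(g[1],*g[3:4]); t=np.array(g[0])+Rg[:,2]*(.019-back)
        w=R.from_matrix(Rc.T@Rg).as_rotvec(degrees=True)/5
        print("turn",w.round(2),"then shift",(Rg.T@(t-p)).round(4),"| shift before turn",(Rc.T@(t-p)).round(4),"tcp",t.round(3))
        p=t; Rc=Rg
B=dict(A=(.458,.236),B=(.4567,.3587),C=(.371,.198),D=(.353,.3355))
CR=np.array([.4383,.008,.0545])
E
python3 - <<'E'
from h import *
a=[*B["A"],.0435]
plan((a,-30,.12),(a,-30))
E
```

```text
t 4.87 joints [ 0.57  0.25  1.66 -0.39  1.6   0.78] gap 0.0688
turn [ 0.05  0.04 -0.01] then shift [ 0.2178 -0.0246  0.0893] | shift before turn [ 0.2181 -0.0252  0.0885] tcp [0.465 0.286 0.131]
turn [0. 0. 0.] then shift [0.   0.   0.12] | shift before turn [0.   0.   0.12] tcp [0.457 0.227 0.027]
```

play_rows:
  commands:
    - {"tx":0.031,"ty":-0.0035,"tz":0.0127,"wx":0,"wy":0,"wz":0,"claw":-0.5}
    - {"tx":0.031,"ty":-0.0035,"tz":0.0127,"wx":0,"wy":0,"wz":0,"claw":-0.5}
    - {"tx":0.031,"ty":-0.0035,"tz":0.0127,"wx":0,"wy":0,"wz":0,"claw":-0.5}
    - {"tx":0.031,"ty":-0.0035,"tz":0.0127,"wx":0,"wy":0,"wz":0,"claw":-0.5}
    - {"tx":0.031,"ty":-0.0035,"tz":0.0127,"wx":0,"wy":0,"wz":0,"claw":-0.5}
    - {"tx":0.031,"ty":-0.0035,"tz":0.0127,"wx":0,"wy":0,"wz":0,"claw":-0.5}
    - {"tx":0.031,"ty":-0.0035,"tz":0.0127,"wx":0,"wy":0,"wz":0,"claw":-0.5}
    - {"tx":0,"ty":0,"tz":0,"wx":0,"wy":0,"wz":0,"claw":-0.5}

```text
time_s: 5.53
eef_pos: [0.4626, 0.2853, 0.1255]
ee_rot: [0.729, 0.633, -0.198, 0.169]
force: [-1.3, -0.4, -0.2]
finger_gap: 0.069
grip_force: 0.0
```

play_rows:
  commands:
    - {"tx":0,"ty":0,"tz":0.03,"wx":0,"wy":0,"wz":0,"claw":-0.5}
    - {"tx":0,"ty":0,"tz":0.03,"wx":0,"wy":0,"wz":0,"claw":-0.5}
    - {"tx":0,"ty":0,"tz":0.03,"wx":0,"wy":0,"wz":0,"claw":-0.5}
    - {"tx":0,"ty":0,"tz":0.03,"wx":0,"wy":0,"wz":0,"claw":-0.5}
    - {"tx":0,"ty":0,"tz":0,"wx":0,"wy":0,"wz":0,"claw":-0.5}
    - {"tx":0,"ty":0,"tz":0,"wx":0,"wy":0,"wz":0,"claw":-0.5}

```text
time_s: 6.03
eef_pos: [0.4557, 0.2232, 0.0269]
ee_rot: [0.73, 0.632, -0.197, 0.169]
force: [-0.2, -0.8, 0.9]
finger_gap: 0.069
grip_force: 0.0
```

```bash
python3 - <<'E'
from h import *
im,d,K,M=cam("side"); cv2.imwrite("pics/g1.png",cv2.resize(im[200:480,200:560],None,fx=2,fy=2))
plan(([*B["A"],.0435],-30))
E
```

```text
t 6.08 joints [ 0.69  0.65  1.77 -0.37  1.16  1.06] gap 0.0687
turn [ 0.01 -0.01 -0.  ] then shift [ 0.0021 -0.0004 -0.0003] | shift before turn [ 0.0021 -0.0004 -0.0003] tcp [0.457 0.227 0.027]
```

View pics/g1.png

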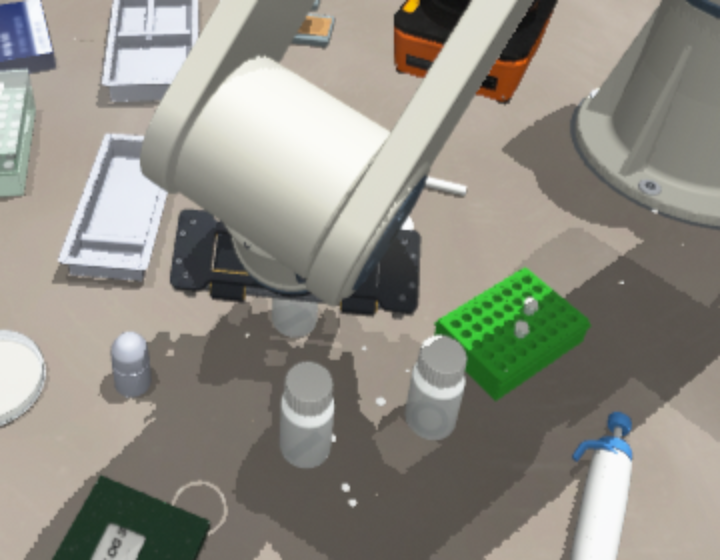

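play_rows:
  commands:
    - {"tx":0.001,"ty":0,"tz":0,"wx":0,"wy":0,"wz":0,"claw":1}
    - {"tx":0,"ty":0,"tz":0,"wx":0,"wy":0,"wz":0,"claw":1}
    - {"tx":0,"ty":0,"tz":0,"wx":0,"wy":0,"wz":0,"claw":1}
    - {"tx":0,"ty":0,"tz":0,"wx":0,"wy":0,"wz":0,"claw":1}
    - {"tx":0,"ty":0,"tz":0,"wx":0,"wy":0,"wz":0,"claw":1}
    - {"tx":0,"ty":0,"tz":0,"wx":0,"wy":0,"wz":0,"claw":1}
  squeeze: 20

```text
time_s: 6.58
eef_pos: [0.4566, 0.2256, 0.0268]
ee_rot: [0.73, 0.633, -0.195, 0.17]
force: [-0.3, 2.1, 5.7]
finger_gap: 0.0408
grip_force: 20.0
```

play_rows:
  commands:
    - {"tx":-0.01,"ty":0,"tz":-0.0173,"wx":0,"wy":0,"wz":0,"claw":1}
    - {"tx":-0.01,"ty":0,"tz":-0.0173,"wx":0,"wy":0,"wz":0,"claw":1}
    - {"tx":-0.01,"ty":0,"tz":-0.0173,"wx":0,"wy":0,"wz":0,"claw":1}
    - {"tx":-0.01,"ty":0,"tz":-0.0173,"wx":0,"wy":0,"wz":0,"claw":1}
    - {"tx":-0.01,"ty":0,"tz":-0.0173,"wx":0,"wy":0,"wz":0,"claw":1}
    - {"tx":-0.01,"ty":0,"tz":-0.0173,"wx":0,"wy":0,"wz":0,"claw":1}

```text
time_s: 7.08
eef_pos: [0.4558, 0.2248, 0.1469]
ee_rot: [0.73, 0.633, -0.196, 0.169]
force: [-0.4, 0.4, -0.8]
finger_gap: 0.0406
grip_force: 20.0
```

play_rows:
  commands:
    - {"tx":0,"ty":0,"tz":0,"wx":0,"wy":1.2,"wz":0,"claw":1}
    - {"tx":0,"ty":0,"tz":0,"wx":0,"wy":1.2,"wz":0,"claw":1}
    - {"tx":0,"ty":0,"tz":0,"wx":0,"wy":1.2,"wz":0,"claw":1}
    - {"tx":0,"ty":0,"tz":0,"wx":0,"wy":1.2,"wz":0,"claw":1}
    - {"tx":0,"ty":0,"tz":0,"wx":0,"wy":1.2,"wz":0,"claw":1}
    - {"tx":-0.01,"ty":0,"tz":0,"wx":0,"wy":1.2,"wz":0,"claw":1}
    - {"tx":-0.01,"ty":0,"tz":0,"wx":0,"wy":1.2,"wz":0,"claw":1}
    - {"tx":-0.01,"ty":0,"tz":0,"wx":0,"wy":1.2,"wz":0,"claw":1}
    - {"tx":-0.01,"ty":0,"tz":0,"wx":0,"wy":1.2,"wz":0,"claw":1}
    - {"tx":-0.01,"ty":0,"tz":0,"wx":0,"wy":1.2,"wz":0,"claw":1}

```text
time_s: 7.92
eef_pos: [0.4489, 0.1811, 0.1376]
ee_rot: [0.734, 0.637, 0.178, -0.156]
force: [-0.1, 0.2, -1.0]
finger_gap: 0.0405
grip_force: 20.0
```

play_rows:
  commands:
    - {"tx":0,"ty":0,"tz":-0.02,"wx":0,"wy":1.2,"wz":0,"claw":1}
    - {"tx":0,"ty":0,"tz":-0.02,"wx":0,"wy":1.2,"wz":0,"claw":1}
    - {"tx":0,"ty":0,"tz":-0.02,"wx":0,"wy":1.2,"wz":0,"claw":1}
    - {"tx":0,"ty":0,"tz":-0.02,"wx":0,"wy":1.2,"wz":0,"claw":1}
    - {"tx":0,"ty":0,"tz":-0.02,"wx":0,"wy":1.2,"wz":0,"claw":1}
    - {"tx":0,"ty":0,"tz":0,"wx":0,"wy":0,"wz":0,"claw":1}

```text
time_s: 8.42
eef_pos: [0.4408, 0.1163, 0.2134]
ee_rot: [0.665, 0.572, 0.361, -0.316]
force: [0.9, -0.6, -1.4]
finger_gap: 0.0405
grip_force: 20.0
```

```bash
python3 - <<'E'
from h import *
g=CR.copy(); u=g+[0,0,.08]
plan((u,60),(g,60))
im,d,K,M=cam("side"); cv2.imwrite("pics/g2.png",cv2.resize(im[160:460,200:560],None,fx=2,fy=2))
E
```

```text
t 8.42 joints [-0.44  0.32  2.16  0.99  1.29 -0.9 ] gap 0.0405
turn [-0.02  0.52 -0.08] then shift [-0.1221  0.013  -0.0347] | shift before turn [-0.1234  0.0138 -0.0291] tcp [0.441 0.024 0.125]
turn [0. 0. 0.] then shift [-0.0693  0.      0.04  ] | shift before turn [-0.0693  0.      0.04  ] tcp [0.441 0.024 0.045]
```

View pics/g2.png

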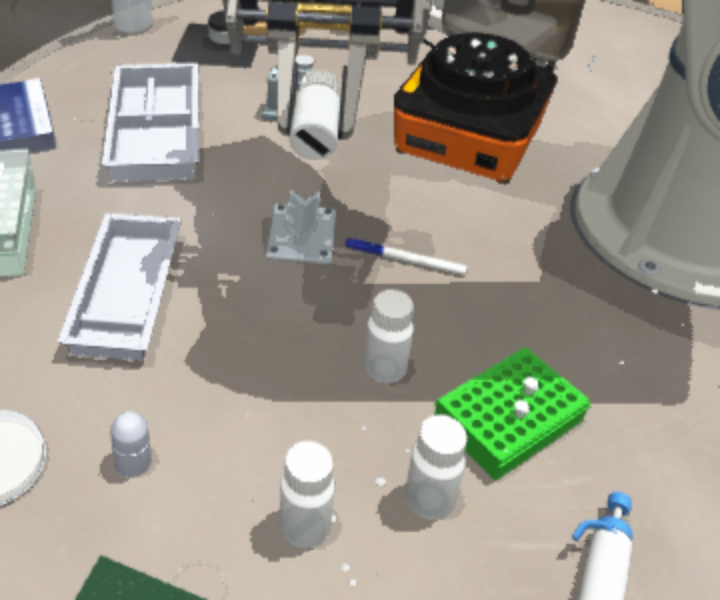

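play_rows:
  commands:
    - {"tx":-0.0305,"ty":0.0033,"tz":-0.0087,"wx":0,"wy":0.13,"wz":-0.02,"claw":1}
    - {"tx":-0.0305,"ty":0.0033,"tz":-0.0087,"wx":0,"wy":0.13,"wz":-0.02,"claw":1}
    - {"tx":-0.0305,"ty":0.0033,"tz":-0.0087,"wx":0,"wy":0.13,"wz":-0.02,"claw":1}
    - {"tx":-0.0305,"ty":0.0033,"tz":-0.0087,"wx":0,"wy":0.13,"wz":-0.02,"claw":1}
    - {"tx":0,"ty":0,"tz":0,"wx":0,"wy":0,"wz":0,"claw":1}
    - {"tx":0,"ty":0,"tz":0,"wx":0,"wy":0,"wz":0,"claw":1}

```text
time_s: 8.97
eef_pos: [0.4399, 0.0252, 0.1272]
ee_rot: [0.654, 0.57, 0.374, -0.328]
force: [-0.2, -0.1, 0.0]
finger_gap: 0.0405
grip_force: 20.0
```

```bash
python3 - <<'E'
from h import *
g=CR.copy()
plan((g,60))
E
```

```text
t 8.97 joints [-0.62  0.57  2.08  0.91  1.31 -1.12] gap 0.0405
turn [-0.09  0.07  0.01] then shift [-0.0716  0.0009  0.0405] | shift before turn [-0.0714  0.0012  0.0409] tcp [0.441 0.024 0.045]
```

play_rows:
  commands:
    - {"tx":-0.0173,"ty":0.0002,"tz":0.01,"wx":-0.03,"wy":0.02,"wz":0,"claw":1}
    - {"tx":-0.0173,"ty":0.0002,"tz":0.01,"wx":-0.03,"wy":0.02,"wz":0,"claw":1}
    - {"tx":-0.0173,"ty":0.0002,"tz":0.01,"wx":-0.03,"wy":0.02,"wz":0,"claw":1}
    - {"tx":-0.01,"ty":0.0001,"tz":0.0055,"wx":0,"wy":0,"wz":0,"claw":1}
    - {"tx":-0.0087,"ty":0,"tz":0.005,"wx":0,"wy":0,"wz":0,"claw":1}
    - {"tx":0,"ty":0,"tz":0,"wx":0,"wy":0,"wz":0,"claw":1}

```text
time_s: 9.47
eef_pos: [0.4404, 0.0252, 0.0463]
ee_rot: [0.654, 0.568, 0.378, -0.327]
force: [-0.5, 0.3, -0.6]
finger_gap: 0.0407
grip_force: 20.0
```

```bash
python3 - <<'E'
from h import *
plan((CR,60)); print(st()["force"].round(1))
im,d,K,M=cam("side"); cv2.imwrite("pics/g3.png",cv2.resize(im[160:360,250:450],None,fx=3,fy=3))
E
```

```text
t 9.47 joints [-0.62  0.74  2.07  0.96  1.22 -1.27] gap 0.0407
turn [-0.    0.01  0.03] then shift [-0.0016  0.0004 -0.0001] | shift before turn [-0.0016  0.0003 -0.0001] tcp [0.441 0.024 0.045]
[-0.5  0.3 -0.6]
```

View pics/g3.png

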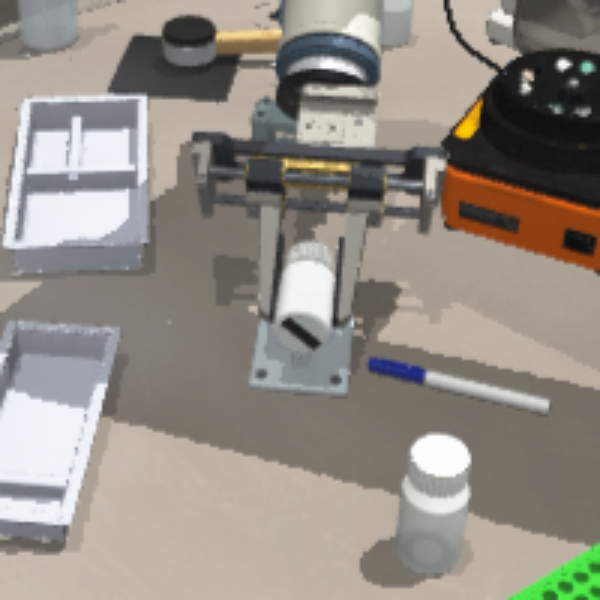

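play_rows:
  commands:
    - {"tx":-0.0013,"ty":0.0003,"tz":0.0007,"wx":0,"wy":0,"wz":0,"claw":1}
    - {"tx":0,"ty":0,"tz":0,"wx":0,"wy":0,"wz":0,"claw":1}
    - {"tx":0,"ty":0,"tz":0,"wx":0,"wy":0,"wz":0,"claw":-0.5}
    - {"tx":0,"ty":0,"tz":0,"wx":0,"wy":0,"wz":0,"claw":-0.5}
    - {"tx":0,"ty":0,"tz":0,"wx":0,"wy":0,"wz":0,"claw":-0.5}
    - {"tx":0,"ty":0,"tz":-0.025,"wx":0,"wy":0,"wz":0,"claw":-0.5}
    - {"tx":0,"ty":0,"tz":-0.025,"wx":0,"wy":0,"wz":0,"claw":-0.5}
    - {"tx":0,"ty":0,"tz":-0.035,"wx":0,"wy":0,"wz":0,"claw":-0.5}
    - {"tx":0.03,"ty":0,"tz":-0.02,"wx":0,"wy":0,"wz":0,"claw":-0.5}
    - {"tx":0.03,"ty":0,"tz":-0.02,"wx":0,"wy":0,"wz":0,"claw":-0.5}

```text
time_s: 10.35
eef_pos: [0.4291, -0.0544, 0.1607]
ee_rot: [0.655, 0.567, 0.379, -0.327]
force: [0.3, 0.0, 0.1]
finger_gap: 0.0691
grip_force: 0.0
```

play_rows:
  commands:
    - {"tx":0.01,"ty":0,"tz":0,"wx":0,"wy":-1.3,"wz":0,"claw":-0.5}
    - {"tx":0.01,"ty":0,"tz":0,"wx":0,"wy":-1.3,"wz":0,"claw":-0.5}
    - {"tx":0.01,"ty":0,"tz":0,"wx":0,"wy":-1.3,"wz":0,"claw":-0.5}
    - {"tx":0.01,"ty":0,"tz":0,"wx":0,"wy":-1.3,"wz":0,"claw":-0.5}
    - {"tx":0.01,"ty":0,"tz":0,"wx":0,"wy":-1.3,"wz":0,"claw":-0.5}
    - {"tx":0.01,"ty":0,"tz":0,"wx":0,"wy":-1.3,"wz":0,"claw":-0.5}
    - {"tx":0.01,"ty":0,"tz":0,"wx":0,"wy":-1.3,"wz":0,"claw":-0.5}
    - {"tx":0.01,"ty":0,"tz":0,"wx":0,"wy":-1.3,"wz":0,"claw":-0.5}
    - {"tx":0.01,"ty":0,"tz":0,"wx":0,"wy":-1.3,"wz":0,"claw":-0.5}
    - {"tx":0.01,"ty":0,"tz":0,"wx":0,"wy":-1.3,"wz":0,"claw":-0.5}

```text
time_s: 11.18
eef_pos: [0.4418, 0.0279, 0.2103]
ee_rot: [0.755, 0.654, -0.032, 0.034]
force: [-0.9, -0.1, 0.1]
finger_gap: 0.0691
grip_force: 0.0
```

play_rows:
  commands:
    - {"tx":0.01,"ty":0,"tz":0,"wx":0,"wy":-1.3,"wz":0,"claw":-0.5}
    - {"tx":0.01,"ty":0,"tz":0,"wx":0,"wy":-1.3,"wz":0,"claw":-0.5}
    - {"tx":0.01,"ty":0,"tz":0,"wx":0,"wy":-1.3,"wz":0,"claw":-0.5}
    - {"tx":0.01,"ty":0,"tz":0,"wx":0,"wy":-1.1,"wz":0,"claw":-0.5}
    - {"tx":0,"ty":0,"tz":0,"wx":0,"wy":0,"wz":0,"claw":-0.5}

```text
time_s: 11.6
eef_pos: [0.4461, 0.0684, 0.1963]
ee_rot: [0.728, 0.633, -0.197, 0.172]
force: [-0.4, 0.2, -0.7]
finger_gap: 0.0686
grip_force: 0.0
```

```bash
cat >> h.py <<'E'
TD=np.array([-np.sin(CY),np.cos(CY),0]) # trough +y direction
E
python3 - <<'E'
from h import *
im,d,K,M=cam("side"); W=cloud(d,K,M)
x,y,z=W[...,0],W[...,1],W[...,2]
p=W[(abs(x-.438)<.05)&(y>-.07)&(y<.09)&(z>.045)&(z<.085)]; print(len(p),rect(p[:,:2]),p[:,2].max(), p[:,1].max())
g=CR+TD*.012
plan((g,-30,.12),(g,-30))
E
```

```text
586 (array([0.4387, 0.0098]), array([0.0891, 0.0407]), 81.8) 0.07684668879454282 0.055572441598935596
t 11.65 joints [ 0.48  0.29  1.9  -0.44  1.31  0.81] gap 0.0686
turn [0.03 0.03 0.04] then shift [0.0297 0.001  0.0461] | shift before turn [0.0298 0.001  0.046 ] tcp [0.447 0.07  0.142]
turn [0. 0. 0.] then shift [-0.    0.    0.12] | shift before turn [-0.    0.    0.12] tcp [0.439 0.01  0.038]
```

play_rows:
  commands:
    - {"tx":0.016,"ty":0.0005,"tz":0.023,"wx":0,"wy":0,"wz":0,"claw":-0.5}
    - {"tx":0.015,"ty":0.0005,"tz":0.023,"wx":0,"wy":0,"wz":0,"claw":-0.5}
    - {"tx":0,"ty":0,"tz":0.03,"wx":0,"wy":0,"wz":0,"claw":-0.5}
    - {"tx":0,"ty":0,"tz":0.03,"wx":0,"wy":0,"wz":0,"claw":-0.5}
    - {"tx":0,"ty":0,"tz":0.03,"wx":0,"wy":0,"wz":0,"claw":-0.5}
    - {"tx":0,"ty":0,"tz":0.03,"wx":0,"wy":0,"wz":0,"claw":-0.5}
    - {"tx":0,"ty":0,"tz":0,"wx":0,"wy":0,"wz":0,"claw":-0.5}
    - {"tx":0,"ty":0,"tz":0,"wx":0,"wy":0,"wz":0,"claw":-0.5}

```text
time_s: 12.32
eef_pos: [0.4388, 0.0082, 0.0392]
ee_rot: [0.731, 0.631, -0.196, 0.17]
force: [0.4, 1.7, -0.0]
finger_gap: 0.0688
grip_force: 0.0
```

play_rows:
  commands:
    - {"tx":0,"ty":0,"tz":0,"wx":0,"wy":0,"wz":0,"claw":1}
    - {"tx":0,"ty":0,"tz":0,"wx":0,"wy":0,"wz":0,"claw":1}
    - {"tx":0,"ty":0,"tz":0,"wx":0,"wy":0,"wz":0,"claw":1}
    - {"tx":0,"ty":0,"tz":0,"wx":0,"wy":0,"wz":0,"claw":1}
    - {"tx":0,"ty":0,"tz":0,"wx":0,"wy":0,"wz":0,"claw":1}
    - {"tx":0,"ty":0,"tz":0,"wx":0,"wy":0,"wz":0,"claw":1}

```text
time_s: 12.82
eef_pos: [0.439, 0.0103, 0.0396]
ee_rot: [0.731, 0.632, -0.195, 0.17]
force: [-5.6, 5.7, 9.2]
finger_gap: 0.0406
grip_force: 20.0
```

```bash
cat >> h.py <<'E'
def tray(c,yaw,x,y):
    a=np.deg2rad(yaw); return np.array([c[0]+x*np.cos(a)-y*np.sin(a),c[1]+x*np.sin(a)+y*np.cos(a)])
TL=lambda x,y: tray((.619,-.206),2.4,x,y)
TS=lambda x,y: tray((.626,.0965),-7,x,y)
E
python3 - <<'E'
from h import *
g=CR+TD*.012
print(st()["force"].round(1), st()["grip_force"])
plan((g,-30),(g+[0,0,.15],-30),([*TL(0,80),.0585+.12],60),([*TL(0,80),.0585],60))
E
```

```text
[-5.6  5.7  9.2] 19.99608188867569
t 12.82 joints [ 0.38  0.5   2.05 -0.56  0.96  0.94] gap 0.0406
turn [ 0.02 -0.   -0.03] then shift [ 0.0009 -0.0004  0.0013] | shift before turn [ 0.0009 -0.0004  0.0013] tcp [0.439 0.01  0.038]
turn [0. 0. 0.] then shift [-0.075   0.     -0.1299] | shift before turn [-0.075   0.     -0.1299] tcp [0.439 0.01  0.188]
turn [ 0. 18. -0.] then shift [ 39.2149 -14.5067  67.9603] | shift before turn [ 67.9603 -14.5067 -39.2149] tcp [-2.729 79.74   0.169]
turn [0. 0. 0.] then shift [-0.1039  0.      0.06  ] | shift before turn [-0.1039  0.      0.06  ] tcp [-2.729e+00  7.974e+01  4.900e-02]
```

play_rows:
  commands:
    - {"tx":-0.0125,"ty":0,"tz":-0.0217,"wx":0,"wy":0,"wz":0,"claw":1}
    - {"tx":-0.0125,"ty":0,"tz":-0.0217,"wx":0,"wy":0,"wz":0,"claw":1}
    - {"tx":-0.0125,"ty":0,"tz":-0.0217,"wx":0,"wy":0,"wz":0,"claw":1}
    - {"tx":-0.0125,"ty":0,"tz":-0.0217,"wx":0,"wy":0,"wz":0,"claw":1}
    - {"tx":-0.0125,"ty":0,"tz":-0.0217,"wx":0,"wy":0,"wz":0,"claw":1}
    - {"tx":-0.0125,"ty":0,"tz":-0.0217,"wx":0,"wy":0,"wz":0,"claw":1}

```text
time_s: 13.32
eef_pos: [0.4393, 0.0103, 0.1908]
ee_rot: [0.73, 0.632, -0.194, 0.171]
force: [-0.1, 0.9, -0.3]
finger_gap: 0.0403
grip_force: 20.0
```

play_rows:
  commands:
    - {"tx":0,"ty":0.012,"tz":0,"wx":0,"wy":1.2,"wz":0,"claw":1}
    - {"tx":0,"ty":0.012,"tz":0,"wx":0,"wy":1.2,"wz":0,"claw":1}
    - {"tx":0,"ty":0.012,"tz":0,"wx":0,"wy":1.2,"wz":0,"claw":1}
    - {"tx":0,"ty":0.012,"tz":0,"wx":0,"wy":1.2,"wz":0,"claw":1}
    - {"tx":0,"ty":0.012,"tz":0,"wx":0,"wy":1.2,"wz":0,"claw":1}
    - {"tx":0,"ty":0.012,"tz":0,"wx":0,"wy":1.2,"wz":0,"claw":1}
    - {"tx":0,"ty":0.012,"tz":0,"wx":0,"wy":1.2,"wz":0,"claw":1}
    - {"tx":0,"ty":0.012,"tz":0,"wx":0,"wy":1.2,"wz":0,"claw":1}
    - {"tx":0,"ty":0.012,"tz":0,"wx":0,"wy":1.2,"wz":0,"claw":1}
    - {"tx":0,"ty":0.012,"tz":0,"wx":0,"wy":1.2,"wz":0,"claw":1}

```text
time_s: 14.15
eef_pos: [0.5596, -0.0076, 0.1912]
ee_rot: [0.729, 0.633, 0.2, -0.168]
force: [0.8, -0.2, -1.2]
finger_gap: 0.0402
grip_force: 20.0
```

play_rows:
  commands:
    - {"tx":0,"ty":0.012,"tz":0,"wx":0,"wy":1.2,"wz":0,"claw":1}
    - {"tx":0,"ty":0.012,"tz":0,"wx":0,"wy":1.2,"wz":0,"claw":1}
    - {"tx":0,"ty":0.012,"tz":0,"wx":0,"wy":1.2,"wz":0,"claw":1}
    - {"tx":0,"ty":0.012,"tz":0,"wx":0,"wy":1.2,"wz":0,"claw":1}
    - {"tx":0,"ty":0.012,"tz":0,"wx":0,"wy":1.2,"wz":0,"claw":1}
    - {"tx":0,"ty":0,"tz":0,"wx":0,"wy":0,"wz":0,"claw":1}

```text
time_s: 14.65
eef_pos: [0.6179, -0.017, 0.1861]
ee_rot: [0.654, 0.565, 0.38, -0.329]
force: [-2.0, -0.5, -1.0]
finger_gap: 0.0401
grip_force: 20.0
```

```bash
python3 - <<'E'
from h import *
plan(([*TL(0,.08),.0585+.09],60),([*TL(0,.08),.0585],60))
E
```

```text
t 14.65 joints [-0.52  0.65  1.69  0.95  1.46 -0.83] gap 0.0401
turn [ 0.01 -0.07 -0.02] then shift [-0.0867  0.0133 -0.0559] | shift before turn [-0.0864  0.0136 -0.0564] tcp [ 0.618 -0.11   0.139]
turn [0. 0. 0.] then shift [-0.0779  0.      0.045 ] | shift before turn [-0.0779  0.      0.045 ] tcp [ 0.618 -0.11   0.049]
```

play_rows:
  commands:
    - {"tx":-0.0217,"ty":0.0034,"tz":-0.014,"wx":0,"wy":-0.02,"wz":0,"claw":1}
    - {"tx":-0.0217,"ty":0.0034,"tz":-0.014,"wx":0,"wy":-0.02,"wz":0,"claw":1}
    - {"tx":-0.0217,"ty":0.0034,"tz":-0.014,"wx":0,"wy":-0.02,"wz":0,"claw":1}
    - {"tx":-0.0217,"ty":0.0034,"tz":-0.014,"wx":0,"wy":-0.02,"wz":0,"claw":1}
    - {"tx":-0.0173,"ty":0,"tz":0.01,"wx":0,"wy":0,"wz":0,"claw":1}
    - {"tx":0,"ty":0,"tz":0,"wx":0,"wy":0,"wz":0,"claw":1}
    - {"tx":0,"ty":0,"tz":0,"wx":0,"wy":0,"wz":0,"claw":1}

```text
time_s: 15.23
eef_pos: [0.6176, -0.1081, 0.1232]
ee_rot: [0.655, 0.569, 0.376, -0.325]
force: [1.2, 0.1, -0.6]
finger_gap: 0.0403
grip_force: 20.0
```

```bash
python3 - <<'E'
from h import *
plan(([*TL(0,.08),.0585],60))
im,d,K,M=cam("side"); cv2.imwrite("pics/p1.png",cv2.resize(im[120:370,180:430],None,fx=2.4,fy=2.4))
E
```

```text
t 15.23 joints [-0.63  0.78  1.58  0.87  1.5  -0.9 ] gap 0.0403
turn [-0.    0.09  0.03] then shift [-0.0651  0.0006  0.0357] | shift before turn [-0.0648  0.0005  0.0362] tcp [ 0.618 -0.11   0.049]
```

View pics/p1.png

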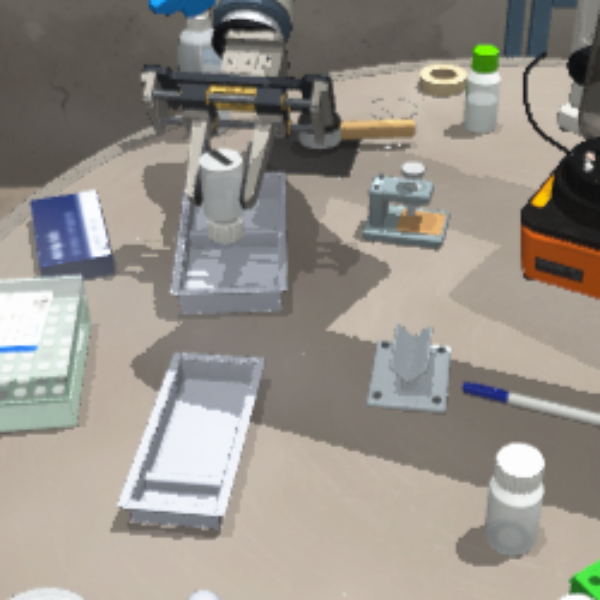

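play_rows:
  commands:
    - {"tx":-0.0173,"ty":0.0002,"tz":0.0095,"wx":0,"wy":0.03,"wz":0,"claw":1}
    - {"tx":-0.0173,"ty":0.0002,"tz":0.0095,"wx":0,"wy":0.03,"wz":0,"claw":1}
    - {"tx":-0.0173,"ty":0.0002,"tz":0.0095,"wx":0,"wy":0.03,"wz":0,"claw":1}
    - {"tx":-0.0087,"ty":0,"tz":0.0045,"wx":0,"wy":0,"wz":0,"claw":1}
    - {"tx":-0.0043,"ty":0,"tz":0.0025,"wx":0,"wy":0,"wz":0,"claw":1}
    - {"tx":0,"ty":0,"tz":0,"wx":0,"wy":0,"wz":0,"claw":1}
    - {"tx":0,"ty":0,"tz":0,"wx":0,"wy":0,"wz":0,"claw":1}

```text
time_s: 15.87
eef_pos: [0.6191, -0.1108, 0.0502]
ee_rot: [0.654, 0.568, 0.379, -0.326]
force: [0.1, 0.1, -0.4]
finger_gap: 0.0403
grip_force: 20.0
```

```bash
python3 - <<'E'
from h import *
plan(([*TL(0,.08),.0575],60)); print(st()["force"].round(1))
E
```

```text
t 15.87 joints [-0.63  0.89  1.56  0.88  1.44 -0.98] gap 0.0403
turn [ 0.02 -0.01  0.04] then shift [-0.0014 -0.0013  0.0018] | shift before turn [-0.0014 -0.0013  0.0018] tcp [ 0.618 -0.11   0.048]
[ 0.1  0.1 -0.4]
```

play_rows:
  commands:
    - {"tx":-0.0013,"ty":0,"tz":0.0008,"wx":0,"wy":0,"wz":0,"claw":1}
    - {"tx":0,"ty":0,"tz":0,"wx":0,"wy":0,"wz":0,"claw":1}
    - {"tx":0,"ty":0,"tz":0,"wx":0,"wy":0,"wz":0,"claw":-0.4}
    - {"tx":0,"ty":0,"tz":0,"wx":0,"wy":0,"wz":0,"claw":-0.4}
    - {"tx":0,"ty":0,"tz":0,"wx":0,"wy":0,"wz":0,"claw":-0.4}
    - {"tx":0,"ty":0,"tz":-0.02,"wx":0,"wy":0,"wz":0,"claw":-0.4}
    - {"tx":0,"ty":0,"tz":-0.03,"wx":0,"wy":0,"wz":0,"claw":-0.4}
    - {"tx":0,"ty":0,"tz":-0.03,"wx":0,"wy":0,"wz":0,"claw":-0.4}
    - {"tx":0.03,"ty":0,"tz":-0.02,"wx":0,"wy":0,"wz":0,"claw":-0.5}
    - {"tx":0.03,"ty":0,"tz":-0.02,"wx":0,"wy":0,"wz":0,"claw":-0.5}

```text
time_s: 16.7
eef_pos: [0.6071, -0.1853, 0.1594]
ee_rot: [0.654, 0.566, 0.379, -0.327]
force: [-0.8, -0.0, 0.5]
finger_gap: 0.0691
grip_force: 0.0
```

```bash
python3 - <<'E'
from h import *
plan(); im,d,K,M=cam("side"); W=cloud(d,K,M)
x,y,z=W[...,0],W[...,1],W[...,2]
p=W[(abs(x-.616)<.04)&(abs(y+.126)<.05)&(z>.075)&(z<.12)]; print(len(p),rect(p[:,:2]),np.percentile(p[:,2],[5,50,95]).round(4),TL(0,.08))
c=[*B["C"],.0435]; plan((c,-30,.12),(c,-30))
E
```

```text
t 16.7 joints [-0.72  0.78  1.47  0.81  1.62 -0.86] gap 0.0691
190 (array([ 0.6162, -0.1235]), array([0.0397, 0.0393]), 47.9) [0.077  0.0865 0.089 ] [ 0.61564995 -0.12607017]
t 16.75 joints [-0.72  0.78  1.46  0.82  1.63 -0.86] gap 0.0687
turn [  0.12 -17.99   0.02] then shift [ 0.3622 -0.291  -0.167 ] | shift before turn [ 0.1695 -0.2917  0.3604] tcp [0.378 0.248 0.131]
turn [0. 0. 0.] then shift [0.   0.   0.12] | shift before turn [0.   0.   0.12] tcp [0.37  0.189 0.027]
```

play_rows:
  commands:
    - {"tx":0.022,"ty":-0.02,"tz":0,"wx":0,"wy":-1.3,"wz":0,"claw":-0.5}
    - {"tx":0.022,"ty":-0.02,"tz":0,"wx":0,"wy":-1.3,"wz":0,"claw":-0.5}
    - {"tx":0.022,"ty":-0.02,"tz":0,"wx":0,"wy":-1.3,"wz":0,"claw":-0.5}
    - {"tx":0.022,"ty":-0.02,"tz":0,"wx":0,"wy":-1.3,"wz":0,"claw":-0.5}
    - {"tx":0.022,"ty":-0.02,"tz":0,"wx":0,"wy":-1.3,"wz":0,"claw":-0.5}
    - {"tx":0.022,"ty":-0.02,"tz":0,"wx":0,"wy":-1.3,"wz":0,"claw":-0.5}
    - {"tx":0.022,"ty":-0.02,"tz":0,"wx":0,"wy":-1.3,"wz":0,"claw":-0.5}
    - {"tx":0.022,"ty":-0.02,"tz":0,"wx":0,"wy":-1.3,"wz":0,"claw":-0.5}
    - {"tx":0.022,"ty":-0.02,"tz":0,"wx":0,"wy":-1.3,"wz":0,"claw":-0.5}
    - {"tx":0.022,"ty":-0.02,"tz":0,"wx":0,"wy":-1.3,"wz":0,"claw":-0.5}

```text
time_s: 17.58
eef_pos: [0.4375, 0.0185, 0.2672]
ee_rot: [0.756, 0.654, -0.024, 0.025]
force: [-0.1, 1.1, -0.8]
finger_gap: 0.0687
grip_force: 0.0
```

play_rows:
  commands:
    - {"tx":0.022,"ty":-0.02,"tz":0,"wx":0,"wy":-1.3,"wz":0,"claw":-0.5}
    - {"tx":0.022,"ty":-0.02,"tz":0,"wx":0,"wy":-1.3,"wz":0,"claw":-0.5}
    - {"tx":0.022,"ty":-0.02,"tz":0,"wx":0,"wy":-1.3,"wz":0,"claw":-0.5}
    - {"tx":0.022,"ty":-0.02,"tz":0,"wx":0,"wy":-1.1,"wz":0,"claw":-0.5}
    - {"tx":0,"ty":0,"tz":0,"wx":0,"wy":0,"wz":0,"claw":-0.5}

```text
time_s: 18.0
eef_pos: [0.3712, 0.1134, 0.2443]
ee_rot: [0.731, 0.64, -0.181, 0.153]
force: [-0.5, -0.0, -0.3]
finger_gap: 0.0693
grip_force: 0.0
```

```bash
python3 - <<'E'
from h import *
c=[*B["C"],.0435]; plan((c,-30,.12),(c,-30))
E
```

```text
t 18.0 joints [ 0.61  0.14  1.94 -0.35  1.41  0.86] gap 0.0693
turn [-0.02 -0.52  0.13] then shift [ 0.1729 -0.0123  0.0311] | shift before turn [ 0.1715 -0.0103  0.0389] tcp [0.378 0.248 0.131]
turn [0. 0. 0.] then shift [0.   0.   0.12] | shift before turn [0.   0.   0.12] tcp [0.37  0.189 0.027]
```

play_rows:
  commands:
    - {"tx":0.035,"ty":-0.0024,"tz":0.0065,"wx":0,"wy":-0.1,"wz":0.03,"claw":-0.5}
    - {"tx":0.035,"ty":-0.0024,"tz":0.0065,"wx":0,"wy":-0.1,"wz":0.03,"claw":-0.5}
    - {"tx":0.035,"ty":-0.0024,"tz":0.0065,"wx":0,"wy":-0.1,"wz":0.03,"claw":-0.5}
    - {"tx":0.035,"ty":-0.0024,"tz":0.0065,"wx":0,"wy":-0.1,"wz":0.03,"claw":-0.5}
    - {"tx":0.035,"ty":-0.0024,"tz":0.0065,"wx":0,"wy":-0.1,"wz":0,"claw":-0.5}
    - {"tx":0,"ty":0,"tz":0,"wx":0,"wy":0,"wz":0,"claw":-0.5}
    - {"tx":0,"ty":0,"tz":0,"wx":0,"wy":0,"wz":0,"claw":-0.5}

```text
time_s: 18.58
eef_pos: [0.3825, 0.2469, 0.1342]
ee_rot: [0.733, 0.63, -0.195, 0.166]
force: [0.2, 0.4, 0.7]
finger_gap: 0.069
grip_force: 0.0
```

```bash
python3 - <<'E'
from h import *
c=[*B["C"],.0435]; plan((c,-30))
E
```

```text
t 18.58 joints [ 0.8   0.45  1.82 -0.3   1.33  1.09] gap 0.069
turn [-0.06 -0.06 -0.07] then shift [ 0.002  -0.0044  0.1226] | shift before turn [ 0.0013 -0.0037  0.1226] tcp [0.37  0.189 0.027]
```

play_rows:
  commands:
    - {"tx":0.0007,"ty":-0.001,"tz":0.0306,"wx":0,"wy":0,"wz":0,"claw":-0.5}
    - {"tx":0.0007,"ty":-0.001,"tz":0.0306,"wx":0,"wy":0,"wz":0,"claw":-0.5}
    - {"tx":0.0007,"ty":-0.001,"tz":0.0306,"wx":0,"wy":0,"wz":0,"claw":-0.5}
    - {"tx":0.0007,"ty":-0.001,"tz":0.0306,"wx":0,"wy":0,"wz":0,"claw":-0.5}
    - {"tx":0,"ty":0,"tz":0,"wx":0,"wy":0,"wz":0,"claw":-0.5}
    - {"tx":0,"ty":0,"tz":0,"wx":0,"wy":0,"wz":0,"claw":1}
    - {"tx":0,"ty":0,"tz":0,"wx":0,"wy":0,"wz":0,"claw":1}
    - {"tx":0,"ty":0,"tz":0,"wx":0,"wy":0,"wz":0,"claw":1}
    - {"tx":0,"ty":0,"tz":0,"wx":0,"wy":0,"wz":0,"claw":1}
    - {"tx":0,"ty":0,"tz":0,"wx":0,"wy":0,"wz":0,"claw":1}
  squeeze: 20

```text
time_s: 19.42
eef_pos: [0.3712, 0.1914, 0.0287]
ee_rot: [0.734, 0.63, -0.192, 0.167]
force: [0.1, 2.9, 9.3]
finger_gap: 0.0407
grip_force: 20.0
```

play_rows:
  commands:
    - {"tx":-0.012,"ty":0,"tz":-0.02,"wx":0,"wy":0,"wz":0,"claw":1}
    - {"tx":-0.012,"ty":0,"tz":-0.02,"wx":0,"wy":0,"wz":0,"claw":1}
    - {"tx":-0.012,"ty":0,"tz":-0.02,"wx":0,"wy":0,"wz":0,"claw":1}
    - {"tx":-0.012,"ty":0,"tz":-0.02,"wx":0,"wy":0,"wz":0,"claw":1}
    - {"tx":-0.012,"ty":0,"tz":-0.02,"wx":0,"wy":0,"wz":0,"claw":1}
    - {"tx":-0.012,"ty":0,"tz":-0.02,"wx":0,"wy":0,"wz":0,"claw":1}

```text
time_s: 19.92
eef_pos: [0.3695, 0.1873, 0.1691]
ee_rot: [0.734, 0.63, -0.193, 0.167]
force: [0.1, -0.7, -0.7]
finger_gap: 0.0407
grip_force: 20.0
```

play_rows:
  commands:
    - {"tx":-0.01,"ty":0.005,"tz":0,"wx":0,"wy":1.2,"wz":0,"claw":1}
    - {"tx":-0.01,"ty":0.005,"tz":0,"wx":0,"wy":1.2,"wz":0,"claw":1}
    - {"tx":-0.01,"ty":0.005,"tz":0,"wx":0,"wy":1.2,"wz":0,"claw":1}
    - {"tx":-0.01,"ty":0.005,"tz":0,"wx":0,"wy":1.2,"wz":0,"claw":1}
    - {"tx":-0.01,"ty":0.005,"tz":0,"wx":0,"wy":1.2,"wz":0,"claw":1}
    - {"tx":-0.01,"ty":0.005,"tz":0,"wx":0,"wy":1.2,"wz":0,"claw":1}
    - {"tx":-0.01,"ty":0.005,"tz":0,"wx":0,"wy":1.2,"wz":0,"claw":1}
    - {"tx":-0.01,"ty":0.005,"tz":0,"wx":0,"wy":1.2,"wz":0,"claw":1}
    - {"tx":-0.01,"ty":0.005,"tz":0,"wx":0,"wy":1.2,"wz":0,"claw":1}
    - {"tx":-0.01,"ty":0.005,"tz":0,"wx":0,"wy":1.2,"wz":0,"claw":1}

```text
time_s: 20.75
eef_pos: [0.4036, 0.0882, 0.1743]
ee_rot: [0.735, 0.632, 0.187, -0.16]
force: [-0.4, -0.1, -1.8]
finger_gap: 0.0405
grip_force: 20.0
```

play_rows:
  commands:
    - {"tx":0,"ty":0.005,"tz":-0.01,"wx":0,"wy":1.2,"wz":0,"claw":1}
    - {"tx":0,"ty":0.005,"tz":-0.01,"wx":0,"wy":1.2,"wz":0,"claw":1}
    - {"tx":0,"ty":0.005,"tz":-0.01,"wx":0,"wy":1.2,"wz":0,"claw":1}
    - {"tx":0,"ty":0.005,"tz":-0.01,"wx":0,"wy":1.2,"wz":0,"claw":1}
    - {"tx":0,"ty":0.005,"tz":-0.01,"wx":0,"wy":1.2,"wz":0,"claw":1}
    - {"tx":0,"ty":0,"tz":0,"wx":0,"wy":0,"wz":0,"claw":1}

```text
time_s: 21.25
eef_pos: [0.4233, 0.051, 0.2092]
ee_rot: [0.663, 0.566, 0.37, -0.32]
force: [0.3, -0.4, -1.4]
finger_gap: 0.0408
grip_force: 20.0
```

```bash
python3 - <<'E'
from h import *
plan((CR+[0,0,.06],60),(CR,60))
im,d,K,M=cam("side"); cv2.imwrite("pics/g4.png",cv2.resize(im[160:360,250:450],None,fx=3,fy=3))
E
```

```text
t 21.25 joints [-0.59  0.36  2.13  0.9   1.38 -0.97] gap 0.0408
turn [ 0.07  0.29 -0.12] then shift [-0.1022  0.0209  0.0313] | shift before turn [-0.1011  0.0218  0.034 ] tcp [0.441 0.024 0.105]
turn [0. 0. 0.] then shift [-0.052  0.     0.03 ] | shift before turn [-0.052  0.     0.03 ] tcp [0.441 0.024 0.045]
```

View pics/g4.png

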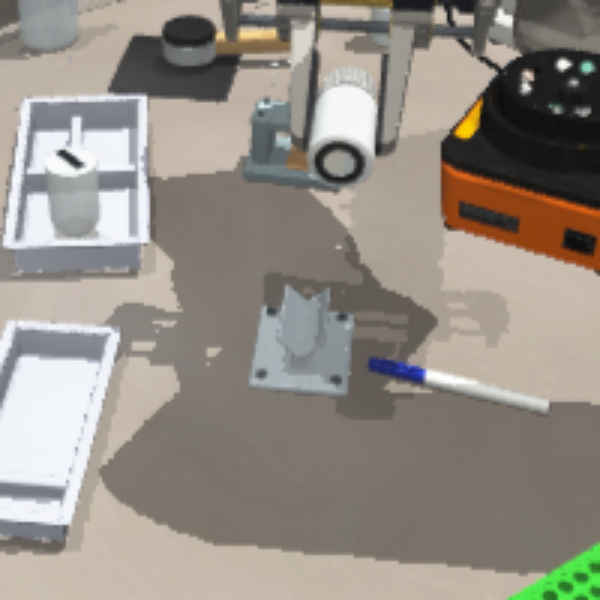

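play_rows:
  commands:
    - {"tx":-0.0256,"ty":0.0053,"tz":0.0075,"wx":0.02,"wy":0.08,"wz":-0.03,"claw":1}
    - {"tx":-0.0256,"ty":0.0053,"tz":0.0075,"wx":0.02,"wy":0.08,"wz":-0.03,"claw":1}
    - {"tx":-0.0256,"ty":0.0053,"tz":0.0075,"wx":0.02,"wy":0.08,"wz":-0.03,"claw":1}
    - {"tx":-0.0256,"ty":0.0053,"tz":0.0075,"wx":0,"wy":0.08,"wz":-0.03,"claw":1}
    - {"tx":0,"ty":0,"tz":0,"wx":0,"wy":0,"wz":0,"claw":1}
    - {"tx":0,"ty":0,"tz":0,"wx":0,"wy":0,"wz":0,"claw":1}

```text
time_s: 21.8
eef_pos: [0.4387, 0.0243, 0.1072]
ee_rot: [0.654, 0.569, 0.376, -0.327]
force: [0.2, 0.3, -0.5]
finger_gap: 0.0407
grip_force: 20.0
```

```bash
python3 - <<'E'
from h import *
plan((CR,60))
E
```

```text
t 21.8 joints [-0.62  0.61  2.08  0.92  1.29 -1.16] gap 0.0407
turn [-0.04  0.04  0.02] then shift [-0.0537  0.0019  0.0313] | shift before turn [-0.0536  0.0019  0.0315] tcp [0.441 0.024 0.045]
```

play_rows:
  commands:
    - {"tx":-0.0173,"ty":0.0006,"tz":0.01,"wx":0,"wy":0.02,"wz":0,"claw":1}
    - {"tx":-0.0173,"ty":0.0007,"tz":0.01,"wx":0,"wy":0.02,"wz":0,"claw":1}
    - {"tx":-0.012,"ty":0.0006,"tz":0.007,"wx":0,"wy":0,"wz":0,"claw":1}
    - {"tx":-0.008,"ty":0,"tz":0.0045,"wx":0,"wy":0,"wz":0,"claw":1}
    - {"tx":0,"ty":0,"tz":0,"wx":0,"wy":0,"wz":0,"claw":1}
    - {"tx":-0.0005,"ty":0,"tz":0,"wx":0,"wy":0,"wz":0,"claw":1}
    - {"tx":0,"ty":0,"tz":0,"wx":0,"wy":0,"wz":0,"claw":1}

```text
time_s: 22.38
eef_pos: [0.4409, 0.0235, 0.0453]
ee_rot: [0.653, 0.568, 0.379, -0.328]
force: [-2.1, 2.4, 5.5]
finger_gap: 0.0411
grip_force: 20.0
```

play_rows:
  commands:
    - {"tx":0,"ty":0,"tz":0,"wx":0,"wy":0,"wz":0,"claw":-0.5}
    - {"tx":0,"ty":0,"tz":0,"wx":0,"wy":0,"wz":0,"claw":-0.5}
    - {"tx":0,"ty":0,"tz":0,"wx":0,"wy":0,"wz":0,"claw":-0.5}
    - {"tx":0,"ty":0,"tz":-0.025,"wx":0,"wy":0,"wz":0,"claw":-0.5}
    - {"tx":0,"ty":0,"tz":-0.025,"wx":0,"wy":0,"wz":0,"claw":-0.5}
    - {"tx":0,"ty":0,"tz":-0.035,"wx":0,"wy":0,"wz":0,"claw":-0.5}
    - {"tx":0.03,"ty":0,"tz":-0.02,"wx":0,"wy":0,"wz":0,"claw":-0.5}
    - {"tx":0.03,"ty":0,"tz":-0.02,"wx":0,"wy":0,"wz":0,"claw":-0.5}

```text
time_s: 23.05
eef_pos: [0.4298, -0.0563, 0.1584]
ee_rot: [0.654, 0.567, 0.378, -0.327]
force: [0.6, -0.0, 0.2]
finger_gap: 0.069
grip_force: 0.0
```

play_rows:
  commands:
    - {"tx":0.01,"ty":0,"tz":0,"wx":0,"wy":-1.3,"wz":0,"claw":-0.5}
    - {"tx":0.01,"ty":0,"tz":0,"wx":0,"wy":-1.3,"wz":0,"claw":-0.5}
    - {"tx":0.01,"ty":0,"tz":0,"wx":0,"wy":-1.3,"wz":0,"claw":-0.5}
    - {"tx":0.01,"ty":0,"tz":0,"wx":0,"wy":-1.3,"wz":0,"claw":-0.5}
    - {"tx":0.01,"ty":0,"tz":0,"wx":0,"wy":-1.3,"wz":0,"claw":-0.5}
    - {"tx":0.01,"ty":0,"tz":0,"wx":0,"wy":-1.3,"wz":0,"claw":-0.5}
    - {"tx":0.01,"ty":0,"tz":0,"wx":0,"wy":-1.3,"wz":0,"claw":-0.5}
    - {"tx":0.01,"ty":0,"tz":0,"wx":0,"wy":-1.3,"wz":0,"claw":-0.5}
    - {"tx":0.01,"ty":0,"tz":0,"wx":0,"wy":-1.3,"wz":0,"claw":-0.5}
    - {"tx":0.01,"ty":0,"tz":0,"wx":0,"wy":-1.3,"wz":0,"claw":-0.5}

```text
time_s: 23.88
eef_pos: [0.4425, 0.0262, 0.2084]
ee_rot: [0.755, 0.654, -0.031, 0.033]
force: [-0.5, -0.1, -0.8]
finger_gap: 0.0689
grip_force: 0.0
```

play_rows:
  commands:
    - {"tx":0.01,"ty":0,"tz":0,"wx":0,"wy":-1.3,"wz":0,"claw":-0.5}
    - {"tx":0.01,"ty":0,"tz":0,"wx":0,"wy":-1.3,"wz":0,"claw":-0.5}
    - {"tx":0.01,"ty":0,"tz":0,"wx":0,"wy":-1.3,"wz":0,"claw":-0.5}
    - {"tx":0.01,"ty":0,"tz":0,"wx":0,"wy":-1.1,"wz":0,"claw":-0.5}
    - {"tx":0,"ty":0,"tz":0,"wx":0,"wy":0,"wz":0,"claw":-0.5}

```text
time_s: 24.3
eef_pos: [0.4466, 0.067, 0.1943]
ee_rot: [0.728, 0.634, -0.197, 0.172]
force: [-0.2, -0.6, -1.1]
finger_gap: 0.0686
grip_force: 0.0
```

```bash
cat >> h.py <<'E'
def lying():
    im,d,K,M=cam("side"); W=cloud(d,K,M); x,y,z=W[...,0],W[...,1],W[...,2]
    p=W[(abs(x-.438)<.05)&(y>-.07)&(y<.09)&(z>.045)&(z<.085)]; print(len(p),rect(p[:,:2]),p[:,2].max(), p[:,1].max(),"want .4387 .0098 / .0768 .0556")
E
python3 - <<'E'
from h import *
lying()
g=CR+TD*.012
plan((g,-30,.12),(g,-30))
E
```

```text
590 (array([0.4385, 0.0103]), array([0.0904, 0.0403]), 81.8) 0.07710798126684337 0.05644508011742566 want .4387 .0098 / .0768 .0556
t 24.35 joints [ 0.48  0.29  1.9  -0.44  1.3   0.8 ] gap 0.0689
turn [0.03 0.01 0.07] then shift [0.03   0.0003 0.0437] | shift before turn [0.03   0.0004 0.0436] tcp [0.447 0.07  0.142]
turn [0. 0. 0.] then shift [-0.    0.    0.12] | shift before turn [-0.    0.    0.12] tcp [0.439 0.01  0.038]
```

play_rows:
  commands:
    - {"tx":0.016,"ty":0.0002,"tz":0.022,"wx":0,"wy":0,"wz":0.03,"claw":-0.5}
    - {"tx":0.0155,"ty":0.0002,"tz":0.022,"wx":0,"wy":0,"wz":0.03,"claw":-0.5}
    - {"tx":0,"ty":0,"tz":0.03,"wx":0,"wy":0,"wz":0,"claw":-0.5}
    - {"tx":0,"ty":0,"tz":0.03,"wx":0,"wy":0,"wz":0,"claw":-0.5}
    - {"tx":0,"ty":0,"tz":0.03,"wx":0,"wy":0,"wz":0,"claw":-0.5}
    - {"tx":0,"ty":0,"tz":0.03,"wx":0,"wy":0,"wz":0,"claw":-0.5}
    - {"tx":0,"ty":0,"tz":0,"wx":0,"wy":0,"wz":0,"claw":-0.5}
    - {"tx":0.001,"ty":0,"tz":0.001,"wx":0,"wy":0,"wz":0,"claw":-0.5}

```text
time_s: 25.02
eef_pos: [0.4388, 0.0086, 0.0374]
ee_rot: [0.732, 0.63, -0.195, 0.17]
force: [0.7, 0.0, 0.6]
finger_gap: 0.0688
grip_force: 0.0
```

play_rows:
  commands:
    - {"tx":0,"ty":0,"tz":0,"wx":0,"wy":0,"wz":0,"claw":1}
    - {"tx":0,"ty":0,"tz":0,"wx":0,"wy":0,"wz":0,"claw":1}
    - {"tx":0,"ty":0,"tz":0,"wx":0,"wy":0,"wz":0,"claw":1}
    - {"tx":0,"ty":0,"tz":0,"wx":0,"wy":0,"wz":0,"claw":1}
    - {"tx":0,"ty":0,"tz":0,"wx":0,"wy":0,"wz":0,"claw":1}
    - {"tx":0,"ty":0,"tz":0,"wx":0,"wy":0,"wz":0,"claw":1}

```text
time_s: 25.52
eef_pos: [0.4391, 0.0106, 0.0378]
ee_rot: [0.732, 0.631, -0.194, 0.17]
force: [-4.5, 6.2, 8.6]
finger_gap: 0.0407
grip_force: 20.0
```

play_rows:
  commands:
    - {"tx":-0.0125,"ty":0,"tz":-0.0217,"wx":0,"wy":0,"wz":0,"claw":1}
    - {"tx":-0.0125,"ty":0,"tz":-0.0217,"wx":0,"wy":0,"wz":0,"claw":1}
    - {"tx":-0.0125,"ty":0,"tz":-0.0217,"wx":0,"wy":0,"wz":0,"claw":1}
    - {"tx":-0.0125,"ty":0,"tz":-0.0217,"wx":0,"wy":0,"wz":0,"claw":1}
    - {"tx":-0.0125,"ty":0,"tz":-0.0217,"wx":0,"wy":0,"wz":0,"claw":1}
    - {"tx":-0.0125,"ty":0,"tz":-0.0217,"wx":0,"wy":0,"wz":0,"claw":1}

```text
time_s: 26.02
eef_pos: [0.4389, 0.0105, 0.189]
ee_rot: [0.731, 0.632, -0.194, 0.17]
force: [0.3, 0.9, -0.8]
finger_gap: 0.0401
grip_force: 20.0
```

play_rows:
  commands:
    - {"tx":0.01,"ty":0.012,"tz":0,"wx":0,"wy":1.2,"wz":0,"claw":1}
    - {"tx":0.01,"ty":0.012,"tz":0,"wx":0,"wy":1.2,"wz":0,"claw":1}
    - {"tx":0.01,"ty":0.012,"tz":0,"wx":0,"wy":1.2,"wz":0,"claw":1}
    - {"tx":0.01,"ty":0.012,"tz":0,"wx":0,"wy":1.2,"wz":0,"claw":1}
    - {"tx":0.01,"ty":0.012,"tz":0,"wx":0,"wy":1.2,"wz":0,"claw":1}
    - {"tx":0.01,"ty":0.012,"tz":0,"wx":0,"wy":1.2,"wz":0,"claw":1}
    - {"tx":0.01,"ty":0.012,"tz":0,"wx":0,"wy":1.2,"wz":0,"claw":1}
    - {"tx":0.01,"ty":0.012,"tz":0,"wx":0,"wy":1.2,"wz":0,"claw":1}
    - {"tx":0.01,"ty":0.012,"tz":0,"wx":0,"wy":1.2,"wz":0,"claw":1}
    - {"tx":0.01,"ty":0.012,"tz":0,"wx":0,"wy":1.2,"wz":0,"claw":1}

```text
time_s: 26.85
eef_pos: [0.5729, 0.0874, 0.1845]
ee_rot: [0.729, 0.632, 0.201, -0.168]
force: [0.8, 0.7, -1.9]
finger_gap: 0.0404
grip_force: 20.0
```

play_rows:
  commands:
    - {"tx":0.01,"ty":0.012,"tz":0,"wx":0,"wy":1.2,"wz":0,"claw":1}
    - {"tx":0.01,"ty":0.012,"tz":0,"wx":0,"wy":1.2,"wz":0,"claw":1}
    - {"tx":0.01,"ty":0.012,"tz":0,"wx":0,"wy":1.2,"wz":0,"claw":1}
    - {"tx":0.01,"ty":0.012,"tz":0,"wx":0,"wy":1.2,"wz":0,"claw":1}
    - {"tx":0.01,"ty":0.012,"tz":0,"wx":0,"wy":1.2,"wz":0,"claw":1}
    - {"tx":0,"ty":0,"tz":0,"wx":0,"wy":0,"wz":0,"claw":1}

```text
time_s: 27.35
eef_pos: [0.6372, 0.114, 0.2148]
ee_rot: [0.654, 0.565, 0.381, -0.328]
force: [-1.7, -0.7, -1.3]
finger_gap: 0.0405
grip_force: 20.0
```

```bash
python3 - <<'E'
from h import *
g=TS(0,.015); print(g)
plan(([*g,.0575+.05],60),([*g,.0575],60))
E
```

```text
[0.62782804 0.11138819]
t 27.35 joints [-0.32  0.56  1.76  1.08  1.34 -0.75] gap 0.0405
turn [ 0.05 -0.07 -0.  ] then shift [-0.0949 -0.0089  0.0693] | shift before turn [-0.0953 -0.0092  0.0686] tcp [0.63  0.128 0.098]
turn [0. 0. 0.] then shift [-0.0433  0.      0.025 ] | shift before turn [-0.0433  0.      0.025 ] tcp [0.63  0.128 0.048]
```

play_rows:
  commands:
    - {"tx":-0.019,"ty":-0.0018,"tz":0.0138,"wx":0.01,"wy":0,"wz":0,"claw":1}
    - {"tx":-0.019,"ty":-0.0018,"tz":0.0138,"wx":0.01,"wy":0,"wz":0,"claw":1}
    - {"tx":-0.019,"ty":-0.0018,"tz":0.0138,"wx":0.01,"wy":0,"wz":0,"claw":1}
    - {"tx":-0.019,"ty":-0.0018,"tz":0.0138,"wx":0,"wy":0,"wz":0,"claw":1}
    - {"tx":-0.019,"ty":-0.0018,"tz":0.0138,"wx":0,"wy":0,"wz":0,"claw":1}
    - {"tx":0,"ty":0,"tz":0,"wx":0,"wy":0,"wz":0,"claw":1}
    - {"tx":0,"ty":0,"tz":0,"wx":0,"wy":0,"wz":0,"claw":1}

```text
time_s: 27.93
eef_pos: [0.6286, 0.1289, 0.0995]
ee_rot: [0.654, 0.568, 0.378, -0.327]
force: [0.8, -0.6, -0.7]
finger_gap: 0.0402
grip_force: 20.0
```

```bash
python3 - <<'E'
from h import *
g=TS(0,.015)
plan(([*g,.0575],60))
E
```

```text
t 27.93 joints [-0.3   0.73  1.81  1.14  1.23 -0.93] gap 0.0402
turn [-0.01  0.01  0.02] then shift [-0.0451  0.0018  0.0249] | shift before turn [-0.0451  0.0017  0.0249] tcp [0.63  0.128 0.048]
```

play_rows:
  commands:
    - {"tx":-0.0173,"ty":0.0009,"tz":0.0096,"wx":0,"wy":0,"wz":0,"claw":1}
    - {"tx":-0.0173,"ty":0.0009,"tz":0.0096,"wx":0,"wy":0,"wz":0,"claw":1}
    - {"tx":-0.008,"ty":0,"tz":0.004,"wx":0,"wy":0,"wz":0,"claw":1}
    - {"tx":-0.003,"ty":0,"tz":0.002,"wx":0,"wy":0,"wz":0,"claw":1}
    - {"tx":0,"ty":0,"tz":0,"wx":0,"wy":0,"wz":0,"claw":1}
    - {"tx":0,"ty":0,"tz":0,"wx":0,"wy":0,"wz":0,"claw":1}

```text
time_s: 28.43
eef_pos: [0.6317, 0.127, 0.0487]
ee_rot: [0.654, 0.568, 0.379, -0.326]
force: [0.1, -0.8, -1.0]
finger_gap: 0.0407
grip_force: 20.0
```

play_rows:
  commands:
    - {"tx":-0.001,"ty":0,"tz":0.0005,"wx":0,"wy":0,"wz":0,"claw":1}
    - {"tx":0,"ty":0,"tz":0,"wx":0,"wy":0,"wz":0,"claw":1}
    - {"tx":0,"ty":0,"tz":0,"wx":0,"wy":0,"wz":0,"claw":-0.35}
    - {"tx":0,"ty":0,"tz":0,"wx":0,"wy":0,"wz":0,"claw":-0.35}
    - {"tx":0,"ty":0,"tz":0,"wx":0,"wy":0,"wz":0,"claw":-0.35}
    - {"tx":0,"ty":0,"tz":-0.02,"wx":0,"wy":0,"wz":0,"claw":-0.35}
    - {"tx":0,"ty":0,"tz":-0.03,"wx":0,"wy":0,"wz":0,"claw":-0.35}
    - {"tx":0,"ty":0,"tz":-0.03,"wx":0,"wy":0,"wz":0,"claw":-0.4}
    - {"tx":0.03,"ty":0,"tz":-0.02,"wx":0,"wy":0,"wz":0,"claw":-0.5}
    - {"tx":0.03,"ty":0,"tz":-0.02,"wx":0,"wy":0,"wz":0,"claw":-0.5}

```text
time_s: 29.27
eef_pos: [0.6198, 0.0524, 0.1584]
ee_rot: [0.655, 0.566, 0.379, -0.327]
force: [0.7, 1.2, 0.9]
finger_gap: 0.0692
grip_force: 0.0
```

play_rows:
  commands:
    - {"tx":0.025,"ty":-0.009,"tz":0,"wx":0,"wy":-1.3,"wz":0,"claw":-0.5}
    - {"tx":0.025,"ty":-0.009,"tz":0,"wx":0,"wy":-1.3,"wz":0,"claw":-0.5}
    - {"tx":0.025,"ty":-0.009,"tz":0,"wx":0,"wy":-1.3,"wz":0,"claw":-0.5}
    - {"tx":0.025,"ty":-0.009,"tz":0,"wx":0,"wy":-1.3,"wz":0,"claw":-0.5}
    - {"tx":0.025,"ty":-0.009,"tz":0,"wx":0,"wy":-1.3,"wz":0,"claw":-0.5}
    - {"tx":0.025,"ty":-0.009,"tz":0,"wx":0,"wy":-1.3,"wz":0,"claw":-0.5}
    - {"tx":0.025,"ty":-0.009,"tz":0,"wx":0,"wy":-1.3,"wz":0,"claw":-0.5}
    - {"tx":0.025,"ty":-0.009,"tz":0,"wx":0,"wy":-1.3,"wz":0,"claw":-0.5}
    - {"tx":0.025,"ty":-0.009,"tz":0,"wx":0,"wy":-1.3,"wz":0,"claw":-0.5}
    - {"tx":0.025,"ty":-0.009,"tz":0,"wx":0,"wy":-1.3,"wz":0,"claw":-0.5}

```text
time_s: 30.1
eef_pos: [0.5602, 0.2695, 0.2824]
ee_rot: [0.756, 0.654, -0.031, 0.033]
force: [0.8, 0.1, -0.5]
finger_gap: 0.0691
grip_force: 0.0
```

play_rows:
  commands:
    - {"tx":0.025,"ty":-0.009,"tz":0,"wx":0,"wy":-1.3,"wz":0,"claw":-0.5}
    - {"tx":0.025,"ty":-0.009,"tz":0,"wx":0,"wy":-1.3,"wz":0,"claw":-0.5}
    - {"tx":0.025,"ty":-0.009,"tz":0,"wx":0,"wy":-1.3,"wz":0,"claw":-0.5}
    - {"tx":0.025,"ty":-0.009,"tz":0,"wx":0,"wy":-1.1,"wz":0,"claw":-0.5}
    - {"tx":0,"ty":0,"tz":0,"wx":0,"wy":0,"wz":0,"claw":-0.5}

```text
time_s: 30.52
eef_pos: [0.5342, 0.3734, 0.2459]
ee_rot: [0.727, 0.634, -0.2, 0.172]
force: [-1.4, -0.6, -1.6]
finger_gap: 0.0688
grip_force: 0.0
```

```bash
cat >> h.py <<'E'
def stood(g,name="side"):
    im,d,K,M=cam(name); W=cloud(d,K,M); x,y,z=W[...,0],W[...,1],W[...,2]
    p=W[(abs(x-g[0])<.04)&(abs(y-g[1])<.05)&(z>.075)&(z<.12)]
    print("stood",len(p), *( (rect(p[:,:2]),np.percentile(p[:,2],[5,50,95]).round(4)) if len(p) else ()),np.round(g,4))
E
python3 - <<'E'
from h import *
stood(TS(0,.015),"top")
c=[*B["B"],.0435]; plan((c,-30,.12),(c,-30))
E
```

```text
stood 191 (array([0.6279, 0.1082]), array([0.0405, 0.0389]), 16.2) [0.0818 0.0872 0.0927] [0.6278 0.1114]
t 30.57 joints [ 0.77  0.62  1.24 -0.32  1.71  0.94] gap 0.069
turn [-0.    0.07  0.07] then shift [ 0.0819 -0.0762  0.0881] | shift before turn [ 0.0829 -0.0757  0.0876] tcp [0.464 0.409 0.131]
turn [0. 0. 0.] then shift [0.   0.   0.12] | shift before turn [0.   0.   0.12] tcp [0.455 0.349 0.027]
```

play_rows:
  commands:
    - {"tx":0.0168,"ty":-0.0153,"tz":0.0176,"wx":0,"wy":0.01,"wz":0.01,"claw":-0.5}
    - {"tx":0.0168,"ty":-0.0153,"tz":0.0176,"wx":0,"wy":0.01,"wz":0.01,"claw":-0.5}
    - {"tx":0.0168,"ty":-0.0153,"tz":0.0176,"wx":0,"wy":0.01,"wz":0.01,"claw":-0.5}
    - {"tx":0.0168,"ty":-0.0153,"tz":0.0176,"wx":0,"wy":0.01,"wz":0.01,"claw":-0.5}
    - {"tx":0.0168,"ty":-0.0153,"tz":0.0176,"wx":0,"wy":0.01,"wz":0.01,"claw":-0.5}
    - {"tx":0,"ty":0,"tz":0,"wx":0,"wy":0,"wz":0,"claw":-0.5}
    - {"tx":0,"ty":0,"tz":0,"wx":0,"wy":0,"wz":0,"claw":-0.5}

```text
time_s: 31.15
eef_pos: [0.467, 0.4068, 0.1362]
ee_rot: [0.732, 0.631, -0.193, 0.169]
force: [-0.3, 0.3, 0.6]
finger_gap: 0.0687
grip_force: 0.0
```

```bash
python3 - <<'E'
from h import *
c=[*B["B"],.0435]; plan((c,-30))
E
```

```text
t 31.15 joints [ 0.87  0.68  1.39 -0.27  1.52  1.09] gap 0.0687
turn [ 0.03 -0.05 -0.06] then shift [ 0.0039 -0.0033  0.1238] | shift before turn [ 0.0033 -0.0036  0.1239] tcp [0.455 0.349 0.027]
```

play_rows:
  commands:
    - {"tx":0.0012,"ty":-0.0008,"tz":0.031,"wx":0,"wy":0,"wz":0,"claw":-0.5}
    - {"tx":0.0012,"ty":-0.0008,"tz":0.031,"wx":0,"wy":0,"wz":0,"claw":-0.5}
    - {"tx":0.0012,"ty":-0.0008,"tz":0.031,"wx":0,"wy":0,"wz":0,"claw":-0.5}
    - {"tx":0.0012,"ty":-0.0008,"tz":0.031,"wx":0,"wy":0,"wz":0,"claw":-0.5}
    - {"tx":0,"ty":0,"tz":0,"wx":0,"wy":0,"wz":0,"claw":-0.5}
    - {"tx":0,"ty":0,"tz":0,"wx":0,"wy":0,"wz":0,"claw":1}
    - {"tx":0,"ty":0,"tz":0,"wx":0,"wy":0,"wz":0,"claw":1}
    - {"tx":0,"ty":0,"tz":0,"wx":0,"wy":0,"wz":0,"claw":1}
    - {"tx":0,"ty":0,"tz":0,"wx":0,"wy":0,"wz":0,"claw":1}
    - {"tx":0,"ty":0,"tz":0,"wx":0,"wy":0,"wz":0,"claw":1}
  squeeze: 20

```text
time_s: 31.98
eef_pos: [0.4569, 0.353, 0.0271]
ee_rot: [0.732, 0.631, -0.191, 0.169]
force: [0.2, 2.2, 6.0]
finger_gap: 0.0408
grip_force: 20.0
```

play_rows:
  commands:
    - {"tx":-0.012,"ty":0,"tz":-0.02,"wx":0,"wy":0,"wz":0,"claw":1}
    - {"tx":-0.012,"ty":0,"tz":-0.02,"wx":0,"wy":0,"wz":0,"claw":1}
    - {"tx":-0.012,"ty":0,"tz":-0.02,"wx":0,"wy":0,"wz":0,"claw":1}
    - {"tx":-0.012,"ty":0,"tz":-0.02,"wx":0,"wy":0,"wz":0,"claw":1}
    - {"tx":-0.012,"ty":0,"tz":-0.02,"wx":0,"wy":0,"wz":0,"claw":1}
    - {"tx":-0.012,"ty":0,"tz":-0.02,"wx":0,"wy":0,"wz":0,"claw":1}

```text
time_s: 32.48
eef_pos: [0.4548, 0.3491, 0.1671]
ee_rot: [0.732, 0.631, -0.192, 0.169]
force: [-0.3, 0.1, -0.2]
finger_gap: 0.0405
grip_force: 20.0
```

play_rows:
  commands:
    - {"tx":-0.02,"ty":0.002,"tz":0,"wx":0,"wy":1.2,"wz":0,"claw":1}
    - {"tx":-0.02,"ty":0.002,"tz":0,"wx":0,"wy":1.2,"wz":0,"claw":1}
    - {"tx":-0.02,"ty":0.002,"tz":0,"wx":0,"wy":1.2,"wz":0,"claw":1}
    - {"tx":-0.02,"ty":0.002,"tz":0,"wx":0,"wy":1.2,"wz":0,"claw":1}
    - {"tx":-0.02,"ty":0.002,"tz":0,"wx":0,"wy":1.2,"wz":0,"claw":1}
    - {"tx":-0.02,"ty":0.002,"tz":0,"wx":0,"wy":1.2,"wz":0,"claw":1}
    - {"tx":-0.02,"ty":0.002,"tz":0,"wx":0,"wy":1.2,"wz":0,"claw":1}
    - {"tx":-0.02,"ty":0.002,"tz":0,"wx":0,"wy":1.2,"wz":0,"claw":1}
    - {"tx":-0.02,"ty":0.002,"tz":0,"wx":0,"wy":1.2,"wz":0,"claw":1}
    - {"tx":-0.02,"ty":0.002,"tz":0,"wx":0,"wy":1.2,"wz":0,"claw":1}

```text
time_s: 33.32
eef_pos: [0.4467, 0.1663, 0.1795]
ee_rot: [0.734, 0.636, 0.179, -0.153]
force: [0.6, -0.4, -1.5]
finger_gap: 0.0409
grip_force: 20.0
```

play_rows:
  commands:
    - {"tx":0,"ty":0.002,"tz":-0.02,"wx":0,"wy":1.2,"wz":0,"claw":1}
    - {"tx":0,"ty":0.002,"tz":-0.02,"wx":0,"wy":1.2,"wz":0,"claw":1}
    - {"tx":0,"ty":0.002,"tz":-0.02,"wx":0,"wy":1.2,"wz":0,"claw":1}
    - {"tx":0,"ty":0.002,"tz":-0.02,"wx":0,"wy":1.2,"wz":0,"claw":1}
    - {"tx":0,"ty":0.002,"tz":-0.02,"wx":0,"wy":1.2,"wz":0,"claw":1}
    - {"tx":0,"ty":0,"tz":0,"wx":0,"wy":0,"wz":0,"claw":1}

```text
time_s: 33.82
eef_pos: [0.448, 0.1005, 0.255]
ee_rot: [0.665, 0.573, 0.362, -0.313]
force: [-0.2, 0.1, -2.0]
finger_gap: 0.0408
grip_force: 20.0
```

```bash
python3 - <<'E'
from h import *
plan((CR+[0,0,.06],60),(CR,60))
im,d,K,M=cam("side"); cv2.imwrite("pics/g5.png",cv2.resize(im[120:360,220:460],None,fx=2.5,fy=2.5))
E
```

```text
t 33.82 joints [-0.46  0.26  2.11  0.96  1.37 -0.82] gap 0.0408
turn [ 0.03  0.55 -0.04] then shift [-0.1682  0.0035  0.0088] | shift before turn [-0.1675  0.0042  0.0168] tcp [0.441 0.024 0.105]
turn [0. 0. 0.] then shift [-0.052  0.     0.03 ] | shift before turn [-0.052  0.     0.03 ] tcp [0.441 0.024 0.045]
```

View pics/g5.png

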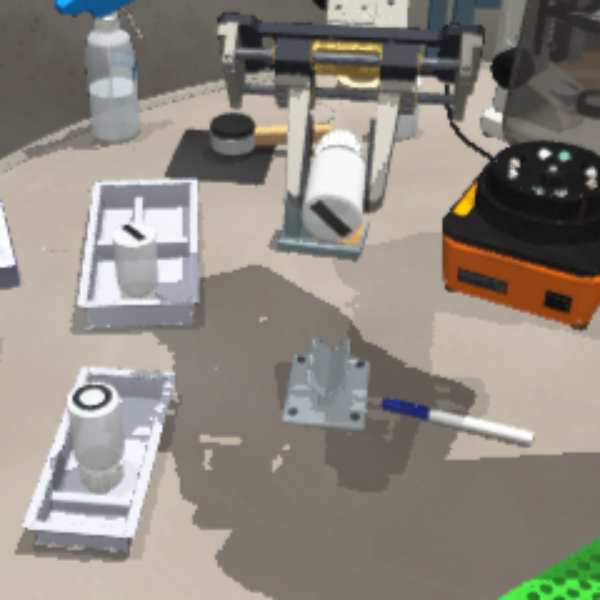

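play_rows:
  commands:
    - {"tx":-0.028,"ty":0.0008,"tz":0.0015,"wx":0,"wy":0.09,"wz":-0.01,"claw":1}
    - {"tx":-0.028,"ty":0.0008,"tz":0.0015,"wx":0,"wy":0.09,"wz":-0.01,"claw":1}
    - {"tx":-0.028,"ty":0.0008,"tz":0.0015,"wx":0,"wy":0.09,"wz":-0.01,"claw":1}
    - {"tx":-0.028,"ty":0.0008,"tz":0.0015,"wx":0,"wy":0.09,"wz":0,"claw":1}
    - {"tx":-0.028,"ty":0.0008,"tz":0.0015,"wx":0,"wy":0.09,"wz":0,"claw":1}
    - {"tx":-0.028,"ty":0.0008,"tz":0.0015,"wx":0,"wy":0.09,"wz":0,"claw":1}
    - {"tx":0,"ty":0,"tz":0,"wx":0,"wy":0,"wz":0,"claw":1}
    - {"tx":0,"ty":0,"tz":0,"wx":0,"wy":0,"wz":0,"claw":1}

```text
time_s: 34.53
eef_pos: [0.4399, 0.0238, 0.1069]
ee_rot: [0.656, 0.568, 0.375, -0.327]
force: [0.0, -0.9, 0.0]
finger_gap: 0.0409
grip_force: 20.0
```

```bash
python3 - <<'E'
from h import *
plan((CR,60))
E
```

```text
t 34.53 joints [-0.62  0.61  2.08  0.92  1.29 -1.16] gap 0.0409
turn [-0.04  0.07 -0.02] then shift [-0.0533  0.0007  0.0315] | shift before turn [-0.0531  0.0008  0.0318] tcp [0.441 0.024 0.045]
```

play_rows:
  commands:
    - {"tx":-0.0173,"ty":0.0003,"tz":0.01,"wx":0,"wy":0.03,"wz":0,"claw":1}
    - {"tx":-0.0173,"ty":0.0004,"tz":0.01,"wx":0,"wy":0.03,"wz":0,"claw":1}
    - {"tx":-0.011,"ty":0,"tz":0.0065,"wx":0,"wy":0,"wz":0,"claw":1}
    - {"tx":-0.0055,"ty":0,"tz":0.0035,"wx":0,"wy":0,"wz":0,"claw":1}
    - {"tx":0,"ty":0,"tz":0,"wx":0,"wy":0,"wz":0,"claw":1}
    - {"tx":0,"ty":0,"tz":0,"wx":0,"wy":0,"wz":0,"claw":1}

```text
time_s: 35.03
eef_pos: [0.441, 0.0237, 0.0491]
ee_rot: [0.654, 0.568, 0.377, -0.327]
force: [-0.7, -0.4, -0.4]
finger_gap: 0.0407
grip_force: 20.0
```

play_rows:
  commands:
    - {"tx":-0.002,"ty":0,"tz":0.001,"wx":0,"wy":0,"wz":0,"claw":1}
    - {"tx":0,"ty":0,"tz":0,"wx":0,"wy":0,"wz":0,"claw":1}
    - {"tx":0,"ty":0,"tz":0,"wx":0,"wy":0,"wz":0,"claw":1}

```text
time_s: 35.28
eef_pos: [0.4409, 0.0235, 0.0481]
ee_rot: [0.654, 0.567, 0.378, -0.328]
force: [-1.2, -1.3, 11.4]
finger_gap: 0.0405
grip_force: 20.0
```

play_rows:
  commands:
    - {"tx":-0.001,"ty":0,"tz":0.0005,"wx":0,"wy":0,"wz":0,"claw":1}
    - {"tx":0,"ty":0,"tz":0,"wx":0,"wy":0,"wz":0,"claw":1}
    - {"tx":0,"ty":0,"tz":0,"wx":0,"wy":0,"wz":0,"claw":-0.5}
    - {"tx":0,"ty":0,"tz":0,"wx":0,"wy":0,"wz":0,"claw":-0.5}
    - {"tx":0,"ty":0,"tz":0,"wx":0,"wy":0,"wz":0,"claw":-0.5}
    - {"tx":0,"ty":0,"tz":-0.025,"wx":0,"wy":0,"wz":0,"claw":-0.5}
    - {"tx":0,"ty":0,"tz":-0.025,"wx":0,"wy":0,"wz":0,"claw":-0.5}
    - {"tx":0,"ty":0,"tz":-0.035,"wx":0,"wy":0,"wz":0,"claw":-0.5}
    - {"tx":0.03,"ty":0,"tz":-0.02,"wx":0,"wy":0,"wz":0,"claw":-0.5}
    - {"tx":0.03,"ty":0,"tz":-0.02,"wx":0,"wy":0,"wz":0,"claw":-0.5}

```text
time_s: 36.12
eef_pos: [0.4294, -0.0556, 0.1599]
ee_rot: [0.655, 0.567, 0.377, -0.328]
force: [0.7, 0.2, 0.7]
finger_gap: 0.0686
grip_force: 0.0
```

play_rows:
  commands:
    - {"tx":0.01,"ty":0,"tz":0,"wx":0,"wy":-1.3,"wz":0,"claw":-0.5}
    - {"tx":0.01,"ty":0,"tz":0,"wx":0,"wy":-1.3,"wz":0,"claw":-0.5}
    - {"tx":0.01,"ty":0,"tz":0,"wx":0,"wy":-1.3,"wz":0,"claw":-0.5}
    - {"tx":0.01,"ty":0,"tz":0,"wx":0,"wy":-1.3,"wz":0,"claw":-0.5}
    - {"tx":0.01,"ty":0,"tz":0,"wx":0,"wy":-1.3,"wz":0,"claw":-0.5}
    - {"tx":0.01,"ty":0,"tz":0,"wx":0,"wy":-1.3,"wz":0,"claw":-0.5}
    - {"tx":0.01,"ty":0,"tz":0,"wx":0,"wy":-1.3,"wz":0,"claw":-0.5}
    - {"tx":0.01,"ty":0,"tz":0,"wx":0,"wy":-1.3,"wz":0,"claw":-0.5}
    - {"tx":0.01,"ty":0,"tz":0,"wx":0,"wy":-1.3,"wz":0,"claw":-0.5}
    - {"tx":0.01,"ty":0,"tz":0,"wx":0,"wy":-1.3,"wz":0,"claw":-0.5}

```text
time_s: 36.95
eef_pos: [0.4422, 0.0268, 0.2096]
ee_rot: [0.755, 0.654, -0.033, 0.032]
force: [0.7, 0.4, -1.0]
finger_gap: 0.0688
grip_force: 0.0
```

play_rows:
  commands:
    - {"tx":0.01,"ty":0,"tz":0,"wx":0,"wy":-1.3,"wz":0,"claw":-0.5}
    - {"tx":0.01,"ty":0,"tz":0,"wx":0,"wy":-1.3,"wz":0,"claw":-0.5}
    - {"tx":0.01,"ty":0,"tz":0,"wx":0,"wy":-1.3,"wz":0,"claw":-0.5}
    - {"tx":0.01,"ty":0,"tz":0,"wx":0,"wy":-1.1,"wz":0,"claw":-0.5}
    - {"tx":0,"ty":0,"tz":0,"wx":0,"wy":0,"wz":0,"claw":-0.5}

```text
time_s: 37.37
eef_pos: [0.4463, 0.0675, 0.1954]
ee_rot: [0.727, 0.634, -0.198, 0.171]
force: [-1.3, -0.5, 0.4]
finger_gap: 0.0685
grip_force: 0.0
```

```bash
python3 - <<'E'
from h import *
lying()
g=CR+TD*.012
plan((g,-30,.12),(g,-30))
E
```

```text
585 (array([0.4384, 0.0087]), array([0.09  , 0.0403]), 81.9) 0.0765738921589687 0.05397324220471156 want .4387 .0098 / .0768 .0556
t 37.42 joints [ 0.48  0.29  1.9  -0.44  1.31  0.8 ] gap 0.0689
turn [-0.    0.03  0.08] then shift [0.0301 0.0006 0.0449] | shift before turn [0.0302 0.0008 0.0448] tcp [0.447 0.07  0.142]
turn [0. 0. 0.] then shift [-0.    0.    0.12] | shift before turn [-0.    0.    0.12] tcp [0.439 0.01  0.038]
```

play_rows:
  commands:
    - {"tx":0.016,"ty":0.0004,"tz":0.0225,"wx":0,"wy":0,"wz":0.04,"claw":-0.5}
    - {"tx":0.0155,"ty":0.0004,"tz":0.0225,"wx":0,"wy":0,"wz":0.04,"claw":-0.5}
    - {"tx":0,"ty":0,"tz":0.03,"wx":0,"wy":0,"wz":0,"claw":-0.5}
    - {"tx":0,"ty":0,"tz":0.03,"wx":0,"wy":0,"wz":0,"claw":-0.5}
    - {"tx":0,"ty":0,"tz":0.03,"wx":0,"wy":0,"wz":0,"claw":-0.5}
    - {"tx":0,"ty":0,"tz":0.03,"wx":0,"wy":0,"wz":0,"claw":-0.5}
    - {"tx":0,"ty":0,"tz":0,"wx":0,"wy":0,"wz":0,"claw":-0.5}
    - {"tx":0.001,"ty":0,"tz":0.001,"wx":0,"wy":0,"wz":0,"claw":-0.5}

```text
time_s: 38.08
eef_pos: [0.4386, 0.0083, 0.0377]
ee_rot: [0.733, 0.629, -0.196, 0.169]
force: [0.6, 0.9, -0.3]
finger_gap: 0.0688
grip_force: 0.0
```

play_rows:
  commands:
    - {"tx":0,"ty":0,"tz":0,"wx":0,"wy":0,"wz":0,"claw":1}
    - {"tx":0,"ty":0,"tz":0,"wx":0,"wy":0,"wz":0,"claw":1}
    - {"tx":0,"ty":0,"tz":0,"wx":0,"wy":0,"wz":0,"claw":1}
    - {"tx":0,"ty":0,"tz":0,"wx":0,"wy":0,"wz":0,"claw":1}
    - {"tx":0,"ty":0,"tz":0,"wx":0,"wy":0,"wz":0,"claw":1}
    - {"tx":0,"ty":0,"tz":0,"wx":0,"wy":0,"wz":0,"claw":1}

```text
time_s: 38.58
eef_pos: [0.439, 0.0104, 0.0381]
ee_rot: [0.732, 0.63, -0.195, 0.17]
force: [-4.9, 5.5, 8.0]
finger_gap: 0.0406
grip_force: 20.0
```

play_rows:
  commands:
    - {"tx":-0.0125,"ty":0,"tz":-0.0217,"wx":0,"wy":0,"wz":0,"claw":1}
    - {"tx":-0.0125,"ty":0,"tz":-0.0217,"wx":0,"wy":0,"wz":0,"claw":1}
    - {"tx":-0.0125,"ty":0,"tz":-0.0217,"wx":0,"wy":0,"wz":0,"claw":1}
    - {"tx":-0.0125,"ty":0,"tz":-0.0217,"wx":0,"wy":0,"wz":0,"claw":1}
    - {"tx":-0.0125,"ty":0,"tz":-0.0217,"wx":0,"wy":0,"wz":0,"claw":1}
    - {"tx":-0.0125,"ty":0,"tz":-0.0217,"wx":0,"wy":0,"wz":0,"claw":1}

```text
time_s: 39.08
eef_pos: [0.4389, 0.0104, 0.1892]
ee_rot: [0.732, 0.631, -0.195, 0.17]
force: [0.7, -0.7, -0.9]
finger_gap: 0.0404
grip_force: 20.0
```

play_rows:
  commands:
    - {"tx":0,"ty":0.012,"tz":0,"wx":0,"wy":1.2,"wz":0,"claw":1}
    - {"tx":0,"ty":0.012,"tz":0,"wx":0,"wy":1.2,"wz":0,"claw":1}
    - {"tx":0,"ty":0.012,"tz":0,"wx":0,"wy":1.2,"wz":0,"claw":1}
    - {"tx":0,"ty":0.012,"tz":0,"wx":0,"wy":1.2,"wz":0,"claw":1}
    - {"tx":0,"ty":0.012,"tz":0,"wx":0,"wy":1.2,"wz":0,"claw":1}
    - {"tx":0,"ty":0.012,"tz":0,"wx":0,"wy":1.2,"wz":0,"claw":1}
    - {"tx":0,"ty":0.012,"tz":0,"wx":0,"wy":1.2,"wz":0,"claw":1}
    - {"tx":0,"ty":0.012,"tz":0,"wx":0,"wy":1.2,"wz":0,"claw":1}
    - {"tx":0,"ty":0.012,"tz":0,"wx":0,"wy":1.2,"wz":0,"claw":1}
    - {"tx":0,"ty":0.012,"tz":0,"wx":0,"wy":1.2,"wz":0,"claw":1}

```text
time_s: 39.92
eef_pos: [0.5592, -0.0081, 0.1895]
ee_rot: [0.731, 0.631, 0.2, -0.168]
force: [0.3, 0.5, 0.1]
finger_gap: 0.0405
grip_force: 20.0
```

play_rows:
  commands:
    - {"tx":0,"ty":0.012,"tz":0,"wx":0,"wy":1.2,"wz":0,"claw":1}
    - {"tx":0,"ty":0.012,"tz":0,"wx":0,"wy":1.2,"wz":0,"claw":1}
    - {"tx":0,"ty":0.012,"tz":0,"wx":0,"wy":1.2,"wz":0,"claw":1}
    - {"tx":0,"ty":0.012,"tz":0,"wx":0,"wy":1.2,"wz":0,"claw":1}
    - {"tx":0,"ty":0.012,"tz":0,"wx":0,"wy":1.2,"wz":0,"claw":1}
    - {"tx":0,"ty":0,"tz":0,"wx":0,"wy":0,"wz":0,"claw":1}

```text
time_s: 40.42
eef_pos: [0.6175, -0.0178, 0.1845]
ee_rot: [0.656, 0.563, 0.38, -0.328]
force: [-2.0, 0.6, -1.3]
finger_gap: 0.041
grip_force: 20.0
```

```bash
python3 - <<'E'
from h import *
g=TL(0,.023); print(g)
plan(([*g,.0585+.11],60),([*g,.0585],60))
E
```

```text
[ 0.61803686 -0.18302017]
t 40.42 joints [-0.52  0.65  1.69  0.95  1.45 -0.83] gap 0.041
turn [ 0.06 -0.06 -0.06] then shift [-0.0955  0.0241 -0.1145] | shift before turn [-0.0948  0.0252 -0.1149] tcp [ 0.62  -0.167  0.159]
turn [0. 0. 0.] then shift [-0.0953  0.      0.055 ] | shift before turn [-0.0953  0.      0.055 ] tcp [ 0.62  -0.167  0.049]
```

play_rows:
  commands:
    - {"tx":-0.0191,"ty":0.005,"tz":-0.023,"wx":0.01,"wy":-0.01,"wz":-0.01,"claw":1}
    - {"tx":-0.0191,"ty":0.005,"tz":-0.023,"wx":0.01,"wy":-0.01,"wz":-0.01,"claw":1}
    - {"tx":-0.0191,"ty":0.005,"tz":-0.023,"wx":0.01,"wy":-0.01,"wz":-0.01,"claw":1}
    - {"tx":-0.0191,"ty":0.005,"tz":-0.023,"wx":0.01,"wy":-0.01,"wz":-0.01,"claw":1}
    - {"tx":-0.0191,"ty":0.005,"tz":-0.023,"wx":0.01,"wy":-0.01,"wz":-0.01,"claw":1}
    - {"tx":0,"ty":0,"tz":0,"wx":0,"wy":0,"wz":0,"claw":1}
    - {"tx":0,"ty":0,"tz":0,"wx":0,"wy":0,"wz":0,"claw":1}

```text
time_s: 41.0
eef_pos: [0.6207, -0.1668, 0.1637]
ee_rot: [0.655, 0.569, 0.377, -0.324]
force: [-0.4, 0.1, 0.2]
finger_gap: 0.0411
grip_force: 20.0
```

```bash
python3 - <<'E'
from h import *
g=TL(0,.023)
plan(([*g,.0585],60))
E
```

```text
t 41.0 joints [-0.69  0.77  1.47  0.83  1.6  -0.85] gap 0.0411
turn [0.02 0.09 0.05] then shift [-0.0993 -0.0003  0.0574] | shift before turn [-0.0988 -0.0009  0.0582] tcp [ 0.62  -0.167  0.049]
```

play_rows:
  commands:
    - {"tx":-0.0173,"ty":0,"tz":0.01,"wx":0,"wy":0.02,"wz":0.01,"claw":1}
    - {"tx":-0.0173,"ty":0,"tz":0.01,"wx":0,"wy":0.02,"wz":0.01,"claw":1}
    - {"tx":-0.0173,"ty":0,"tz":0.01,"wx":0,"wy":0.02,"wz":0.01,"claw":1}
    - {"tx":-0.0173,"ty":0,"tz":0.01,"wx":0,"wy":0.02,"wz":0.01,"claw":1}
    - {"tx":-0.0173,"ty":0,"tz":0.01,"wx":0,"wy":0.01,"wz":0,"claw":1}
    - {"tx":-0.0085,"ty":0,"tz":0.005,"wx":0,"wy":0,"wz":0,"claw":1}
    - {"tx":-0.003,"ty":0,"tz":0.002,"wx":0,"wy":0,"wz":0,"claw":1}
    - {"tx":0,"ty":0,"tz":0,"wx":0,"wy":0,"wz":0,"claw":1}
    - {"tx":0,"ty":0,"tz":0,"wx":0,"wy":0,"wz":0,"claw":1}

```text
time_s: 41.75
eef_pos: [0.6214, -0.1655, 0.0512]
ee_rot: [0.654, 0.567, 0.379, -0.327]
force: [0.7, -0.1, -1.0]
finger_gap: 0.0409
grip_force: 20.0
```

play_rows:
  commands:
    - {"tx":-0.0016,"ty":0,"tz":0.0009,"wx":0,"wy":0,"wz":0,"claw":1}
    - {"tx":0,"ty":0,"tz":0,"wx":0,"wy":0,"wz":0,"claw":1}
    - {"tx":0,"ty":0,"tz":0,"wx":0,"wy":0,"wz":0,"claw":-0.35}
    - {"tx":0,"ty":0,"tz":0,"wx":0,"wy":0,"wz":0,"claw":-0.35}
    - {"tx":0,"ty":0,"tz":0,"wx":0,"wy":0,"wz":0,"claw":-0.35}
    - {"tx":0,"ty":0,"tz":-0.02,"wx":0,"wy":0,"wz":0,"claw":-0.35}
    - {"tx":0,"ty":0,"tz":-0.03,"wx":0,"wy":0,"wz":0,"claw":-0.35}
    - {"tx":0,"ty":0,"tz":-0.03,"wx":0,"wy":0,"wz":0,"claw":-0.4}
    - {"tx":0.03,"ty":0,"tz":-0.02,"wx":0,"wy":0,"wz":0,"claw":-0.5}
    - {"tx":0.03,"ty":0,"tz":-0.02,"wx":0,"wy":0,"wz":0,"claw":-0.5}

```text
time_s: 42.58
eef_pos: [0.6094, -0.2405, 0.1599]
ee_rot: [0.655, 0.565, 0.379, -0.328]
force: [0.1, 1.0, 0.2]
finger_gap: 0.0688
grip_force: 0.0
```

play_rows:
  commands:
    - {"tx":0.03,"ty":-0.015,"tz":0,"wx":0,"wy":-1.3,"wz":0,"claw":-0.5}
    - {"tx":0.03,"ty":-0.015,"tz":0,"wx":0,"wy":-1.3,"wz":0,"claw":-0.5}
    - {"tx":0.03,"ty":-0.015,"tz":0,"wx":0,"wy":-1.3,"wz":0,"claw":-0.5}
    - {"tx":0.03,"ty":-0.015,"tz":0,"wx":0,"wy":-1.3,"wz":0,"claw":-0.5}
    - {"tx":0.03,"ty":-0.015,"tz":0,"wx":0,"wy":-1.3,"wz":0,"claw":-0.5}
    - {"tx":0.03,"ty":-0.015,"tz":0,"wx":0,"wy":-1.3,"wz":0,"claw":-0.5}
    - {"tx":0.03,"ty":-0.015,"tz":0,"wx":0,"wy":-1.3,"wz":0,"claw":-0.5}
    - {"tx":0.03,"ty":-0.015,"tz":0,"wx":0,"wy":-1.3,"wz":0,"claw":-0.5}
    - {"tx":0.03,"ty":-0.015,"tz":0,"wx":0,"wy":-1.3,"wz":0,"claw":-0.5}
    - {"tx":0.03,"ty":-0.015,"tz":0,"wx":0,"wy":-1.3,"wz":0,"claw":-0.5}

```text
time_s: 43.42
eef_pos: [0.498, 0.0199, 0.3082]
ee_rot: [0.756, 0.654, -0.025, 0.025]
force: [1.3, -0.0, -0.3]
finger_gap: 0.0688
grip_force: 0.0
```

play_rows:
  commands:
    - {"tx":0.03,"ty":-0.015,"tz":0,"wx":0,"wy":-1.3,"wz":0,"claw":-0.5}
    - {"tx":0.03,"ty":-0.015,"tz":0,"wx":0,"wy":-1.3,"wz":0,"claw":-0.5}
    - {"tx":0.03,"ty":-0.015,"tz":0,"wx":0,"wy":-1.3,"wz":0,"claw":-0.5}
    - {"tx":0.03,"ty":-0.015,"tz":0,"wx":0,"wy":-1.1,"wz":0,"claw":-0.5}
    - {"tx":0.03,"ty":0,"tz":-0.017,"wx":0,"wy":0,"wz":0,"claw":-0.5}
    - {"tx":0.03,"ty":0,"tz":-0.017,"wx":0,"wy":0,"wz":0,"claw":-0.5}
    - {"tx":0.03,"ty":0,"tz":-0.017,"wx":0,"wy":0,"wz":0,"claw":-0.5}
    - {"tx":0.03,"ty":0,"tz":-0.017,"wx":0,"wy":0,"wz":0,"claw":-0.5}
    - {"tx":0,"ty":0,"tz":0,"wx":0,"wy":0,"wz":0,"claw":-0.5}

```text
time_s: 44.17
eef_pos: [0.4764, 0.2802, 0.2817]
ee_rot: [0.733, 0.637, -0.183, 0.157]
force: [-0.3, -1.5, -0.0]
finger_gap: 0.0689
grip_force: 0.0
```

```bash
python3 - <<'E'
from h import *
stood(TL(0,.023),"side"); stood(TL(0,.08),"side")
c=[*B["D"],.0435]; plan((c,-30,.12),(c,-30))
E
```

```text
stood 8 (array([ 0.6011, -0.1735]), array([0.0113, 0.001 ]), 75.4) [0.0761 0.0807 0.0872] [ 0.618 -0.183]
stood 2 (array([ 0.6012, -0.1716]), array([0.003, 0.   ]), -145.5) [0.0759 0.0767 0.0775] [ 0.6156 -0.1261]
t 44.27 joints [ 0.72  0.4   1.51 -0.31  1.62  0.91] gap 0.069
turn [-0.03 -0.39  0.03] then shift [ 0.1554 -0.1301  0.0847] | shift before turn [ 0.1528 -0.1294  0.0903] tcp [0.36  0.385 0.131]
turn [0. 0. 0.] then shift [0.   0.   0.12] | shift before turn [0.   0.   0.12] tcp [0.352 0.326 0.027]
```

play_rows:
  commands:
    - {"tx":0.026,"ty":-0.0217,"tz":0.0145,"wx":0,"wy":-0.065,"wz":0,"claw":-0.5}
    - {"tx":0.026,"ty":-0.0217,"tz":0.0145,"wx":0,"wy":-0.065,"wz":0,"claw":-0.5}
    - {"tx":0.026,"ty":-0.0217,"tz":0.0145,"wx":0,"wy":-0.065,"wz":0,"claw":-0.5}
    - {"tx":0.026,"ty":-0.0217,"tz":0.0145,"wx":0,"wy":-0.065,"wz":0,"claw":-0.5}
    - {"tx":0.026,"ty":-0.0217,"tz":0.0145,"wx":0,"wy":-0.065,"wz":0,"claw":-0.5}
    - {"tx":0.026,"ty":-0.0217,"tz":0.0145,"wx":0,"wy":-0.065,"wz":0,"claw":-0.5}
    - {"tx":0,"ty":0,"tz":0,"wx":0,"wy":0,"wz":0,"claw":-0.5}
    - {"tx":0,"ty":0,"tz":0,"wx":0,"wy":0,"wz":0,"claw":-0.5}

```text
time_s: 44.93
eef_pos: [0.3594, 0.386, 0.1308]
ee_rot: [0.729, 0.633, -0.198, 0.169]
force: [-0.2, -0.6, 1.3]
finger_gap: 0.0689
grip_force: 0.0
```

```bash
python3 - <<'E'
from h import *
stood(TL(0,.023),"top"); stood(TL(0,.08),"top"); stood(B["D"],"top")
c=[*B["D"],.0435]; plan((c,-30))
E
```

```text
stood 256 (array([ 0.618 , -0.1688]), array([0.0407, 0.0706]), 0.4) [0.0816 0.0876 0.0923] [ 0.618 -0.183]
stood 247 (array([ 0.6164, -0.1416]), array([0.0672, 0.041 ]), 88.5) [0.081  0.0873 0.0929] [ 0.6156 -0.1261]
stood 148 (array([0.353, 0.334]), array([0.0331, 0.034 ]), 86.0) [0.0787 0.0856 0.0901] [0.353  0.3355]
t 45.08 joints [ 0.97  0.57  1.59 -0.22  1.45  1.19] gap 0.0686
turn [-0.03 -0.02 -0.  ] then shift [-0.0002 -0.0011  0.1223] | shift before turn [-0.0005 -0.0008  0.1223] tcp [0.352 0.326 0.027]
```

play_rows:
  commands:
    - {"tx":0.0003,"ty":-0.0003,"tz":0.0306,"wx":0,"wy":0,"wz":0,"claw":-0.5}
    - {"tx":0.0003,"ty":-0.0003,"tz":0.0306,"wx":0,"wy":0,"wz":0,"claw":-0.5}
    - {"tx":0.0003,"ty":-0.0003,"tz":0.0306,"wx":0,"wy":0,"wz":0,"claw":-0.5}
    - {"tx":0.0003,"ty":0,"tz":0.0306,"wx":0,"wy":0,"wz":0,"claw":-0.5}
    - {"tx":0,"ty":0,"tz":0,"wx":0,"wy":0,"wz":0,"claw":-0.5}
    - {"tx":0,"ty":0,"tz":0,"wx":0,"wy":0,"wz":0,"claw":1}
    - {"tx":0,"ty":0,"tz":0,"wx":0,"wy":0,"wz":0,"claw":1}
    - {"tx":0,"ty":0,"tz":0,"wx":0,"wy":0,"wz":0,"claw":1}
    - {"tx":0,"ty":0,"tz":0,"wx":0,"wy":0,"wz":0,"claw":1}
    - {"tx":0,"ty":0,"tz":0,"wx":0,"wy":0,"wz":0,"claw":1}
  squeeze: 20

```text
time_s: 45.92
eef_pos: [0.3513, 0.3296, 0.0261]
ee_rot: [0.73, 0.633, -0.195, 0.168]
force: [0.2, 2.2, 7.3]
finger_gap: 0.0406
grip_force: 20.0
```

play_rows:
  commands:
    - {"tx":-0.012,"ty":0,"tz":-0.02,"wx":0,"wy":0,"wz":0,"claw":1}
    - {"tx":-0.012,"ty":0,"tz":-0.02,"wx":0,"wy":0,"wz":0,"claw":1}
    - {"tx":-0.012,"ty":0,"tz":-0.02,"wx":0,"wy":0,"wz":0,"claw":1}
    - {"tx":-0.012,"ty":0,"tz":-0.02,"wx":0,"wy":0,"wz":0,"claw":1}
    - {"tx":-0.012,"ty":0,"tz":-0.02,"wx":0,"wy":0,"wz":0,"claw":1}
    - {"tx":-0.012,"ty":0,"tz":-0.02,"wx":0,"wy":0,"wz":0,"claw":1}

```text
time_s: 46.42
eef_pos: [0.3504, 0.326, 0.1664]
ee_rot: [0.73, 0.633, -0.196, 0.168]
force: [-0.3, 0.3, -0.0]
finger_gap: 0.0406
grip_force: 20.0
```

play_rows:
  commands:
    - {"tx":-0.02,"ty":0.008,"tz":0,"wx":0,"wy":1.2,"wz":0,"claw":1}
    - {"tx":-0.02,"ty":0.008,"tz":0,"wx":0,"wy":1.2,"wz":0,"claw":1}
    - {"tx":-0.02,"ty":0.008,"tz":0,"wx":0,"wy":1.2,"wz":0,"claw":1}
    - {"tx":-0.02,"ty":0.008,"tz":0,"wx":0,"wy":1.2,"wz":0,"claw":1}
    - {"tx":-0.02,"ty":0.008,"tz":0,"wx":0,"wy":1.2,"wz":0,"claw":1}
    - {"tx":-0.02,"ty":0.008,"tz":0,"wx":0,"wy":1.2,"wz":0,"claw":1}
    - {"tx":-0.02,"ty":0.008,"tz":0,"wx":0,"wy":1.2,"wz":0,"claw":1}
    - {"tx":-0.02,"ty":0.008,"tz":0,"wx":0,"wy":1.2,"wz":0,"claw":1}
    - {"tx":-0.02,"ty":0.008,"tz":0,"wx":0,"wy":1.2,"wz":0,"claw":1}
    - {"tx":-0.02,"ty":0.008,"tz":0,"wx":0,"wy":1.2,"wz":0,"claw":1}

```text
time_s: 47.25
eef_pos: [0.3975, 0.1405, 0.1805]
ee_rot: [0.737, 0.639, 0.163, -0.148]
force: [1.2, 1.2, -0.4]
finger_gap: 0.0406
grip_force: 20.0
```

play_rows:
  commands:
    - {"tx":0,"ty":0.008,"tz":-0.02,"wx":0,"wy":1.2,"wz":0,"claw":1}
    - {"tx":0,"ty":0.008,"tz":-0.02,"wx":0,"wy":1.2,"wz":0,"claw":1}
    - {"tx":0,"ty":0.008,"tz":-0.02,"wx":0,"wy":1.2,"wz":0,"claw":1}
    - {"tx":0,"ty":0.008,"tz":-0.02,"wx":0,"wy":1.2,"wz":0,"claw":1}
    - {"tx":0,"ty":0.008,"tz":-0.02,"wx":0,"wy":1.2,"wz":0,"claw":1}
    - {"tx":0,"ty":0,"tz":0,"wx":0,"wy":0,"wz":0,"claw":1}

```text
time_s: 47.75
eef_pos: [0.4309, 0.0726, 0.2575]
ee_rot: [0.672, 0.577, 0.347, -0.309]
force: [0.4, -0.4, -0.1]
finger_gap: 0.0407
grip_force: 20.0
```

```bash
python3 - <<'E'
from h import *
plan((CR+[0,0,.06],60),(CR,60))
im,d,K,M=cam("side"); cv2.imwrite("pics/g6.png",cv2.resize(im[120:360,220:460],None,fx=2.5,fy=2.5))
E
```

```text
t 47.75 joints [-0.52  0.24  2.1   0.89  1.4  -0.81] gap 0.0407
turn [-0.08  0.92 -0.14] then shift [-0.1553  0.0166  0.0361] | shift before turn [-0.1516  0.0188  0.0483] tcp [0.441 0.024 0.105]
turn [0. 0. 0.] then shift [-0.052  0.     0.03 ] | shift before turn [-0.052  0.     0.03 ] tcp [0.441 0.024 0.045]
```

View pics/g6.png

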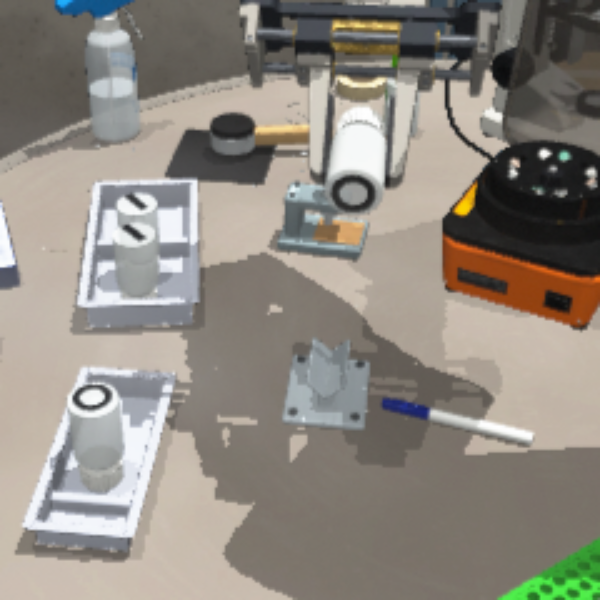

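play_rows:
  commands:
    - {"tx":-0.0258,"ty":0.0029,"tz":0.0065,"wx":-0.01,"wy":0.155,"wz":-0.025,"claw":1}
    - {"tx":-0.0258,"ty":0.0029,"tz":0.0065,"wx":-0.01,"wy":0.155,"wz":-0.025,"claw":1}
    - {"tx":-0.0258,"ty":0.0029,"tz":0.0065,"wx":-0.01,"wy":0.155,"wz":-0.025,"claw":1}
    - {"tx":-0.0258,"ty":0.0029,"tz":0.0065,"wx":-0.01,"wy":0.155,"wz":-0.025,"claw":1}
    - {"tx":-0.0258,"ty":0.0029,"tz":0.0065,"wx":-0.01,"wy":0.155,"wz":-0.025,"claw":1}
    - {"tx":-0.0258,"ty":0.0029,"tz":0.0065,"wx":-0.01,"wy":0.155,"wz":-0.025,"claw":1}
    - {"tx":0,"ty":0,"tz":0,"wx":0,"wy":0,"wz":0,"claw":1}
    - {"tx":0,"ty":0,"tz":0,"wx":0,"wy":0,"wz":0,"claw":1}

```text
time_s: 48.47
eef_pos: [0.437, 0.0242, 0.1057]
ee_rot: [0.654, 0.569, 0.374, -0.329]
force: [0.6, 0.6, 0.2]
finger_gap: 0.0408
grip_force: 20.0
```

```bash
python3 - <<'E'
from h import *
plan((CR,60))
E
```

```text
t 48.47 joints [-0.62  0.61  2.08  0.92  1.29 -1.16] gap 0.0408
turn [-0.1   0.05 -0.  ] then shift [-0.0523  0.0036  0.0309] | shift before turn [-0.0522  0.0039  0.031 ] tcp [0.441 0.024 0.045]
```

play_rows:
  commands:
    - {"tx":-0.0173,"ty":0.0018,"tz":0.01,"wx":-0.05,"wy":0.02,"wz":0,"claw":1}
    - {"tx":-0.0173,"ty":0.0019,"tz":0.01,"wx":-0.05,"wy":0.02,"wz":0,"claw":1}
    - {"tx":-0.011,"ty":0,"tz":0.0065,"wx":0,"wy":0,"wz":0,"claw":1}
    - {"tx":-0.0055,"ty":0,"tz":0.0035,"wx":0,"wy":0,"wz":0,"claw":1}
    - {"tx":0,"ty":0,"tz":0,"wx":0,"wy":0,"wz":0,"claw":1}
    - {"tx":-0.001,"ty":0,"tz":0.0005,"wx":0,"wy":0,"wz":0,"claw":1}
    - {"tx":0,"ty":0,"tz":0,"wx":0,"wy":0,"wz":0,"claw":1}

```text
time_s: 49.05
eef_pos: [0.4412, 0.0236, 0.0475]
ee_rot: [0.654, 0.568, 0.379, -0.326]
force: [-2.0, 1.4, 3.9]
finger_gap: 0.0409
grip_force: 20.0
```

Contact made; release, retreat and turn for the second grasp.

play_rows:
  commands:
    - {"tx":0,"ty":0,"tz":0,"wx":0,"wy":0,"wz":0,"claw":1}
    - {"tx":0,"ty":0,"tz":0,"wx":0,"wy":0,"wz":0,"claw":-0.5}
    - {"tx":0,"ty":0,"tz":0,"wx":0,"wy":0,"wz":0,"claw":-0.5}
    - {"tx":0,"ty":0,"tz":0,"wx":0,"wy":0,"wz":0,"claw":-0.5}
    - {"tx":0,"ty":0,"tz":-0.025,"wx":0,"wy":0,"wz":0,"claw":-0.5}
    - {"tx":0,"ty":0,"tz":-0.025,"wx":0,"wy":0,"wz":0,"claw":-0.5}
    - {"tx":0,"ty":0,"tz":-0.035,"wx":0,"wy":0,"wz":0,"claw":-0.5}
    - {"tx":0.03,"ty":0,"tz":-0.02,"wx":0,"wy":0,"wz":0,"claw":-0.5}
    - {"tx":0.03,"ty":0,"tz":-0.02,"wx":0,"wy":0,"wz":0,"claw":-0.5}

```text
time_s: 49.8
eef_pos: [0.4297, -0.0558, 0.1607]
ee_rot: [0.656, 0.566, 0.378, -0.326]
force: [0.4, -0.2, -0.1]
finger_gap: 0.0692
grip_force: 0.0
```

play_rows:
  commands:
    - {"tx":0.01,"ty":0,"tz":0,"wx":0,"wy":-1.3,"wz":0,"claw":-0.5}
    - {"tx":0.01,"ty":0,"tz":0,"wx":0,"wy":-1.3,"wz":0,"claw":-0.5}
    - {"tx":0.01,"ty":0,"tz":0,"wx":0,"wy":-1.3,"wz":0,"claw":-0.5}
    - {"tx":0.01,"ty":0,"tz":0,"wx":0,"wy":-1.3,"wz":0,"claw":-0.5}
    - {"tx":0.01,"ty":0,"tz":0,"wx":0,"wy":-1.3,"wz":0,"claw":-0.5}
    - {"tx":0.01,"ty":0,"tz":0,"wx":0,"wy":-1.3,"wz":0,"claw":-0.5}
    - {"tx":0.01,"ty":0,"tz":0,"wx":0,"wy":-1.3,"wz":0,"claw":-0.5}
    - {"tx":0.01,"ty":0,"tz":0,"wx":0,"wy":-1.3,"wz":0,"claw":-0.5}
    - {"tx":0.01,"ty":0,"tz":0,"wx":0,"wy":-1.3,"wz":0,"claw":-0.5}
    - {"tx":0.01,"ty":0,"tz":0,"wx":0,"wy":-1.3,"wz":0,"claw":-0.5}

```text
time_s: 50.63
eef_pos: [0.4426, 0.0267, 0.2105]
ee_rot: [0.756, 0.653, -0.032, 0.034]
force: [-0.5, 0.2, -0.1]
finger_gap: 0.0689
grip_force: 0.0
```

play_rows:
  commands:
    - {"tx":0.01,"ty":0,"tz":0,"wx":0,"wy":-1.3,"wz":0,"claw":-0.5}
    - {"tx":0.01,"ty":0,"tz":0,"wx":0,"wy":-1.3,"wz":0,"claw":-0.5}
    - {"tx":0.01,"ty":0,"tz":0,"wx":0,"wy":-1.3,"wz":0,"claw":-0.5}
    - {"tx":0.01,"ty":0,"tz":0,"wx":0,"wy":-1.1,"wz":0,"claw":-0.5}
    - {"tx":0,"ty":0,"tz":0,"wx":0,"wy":0,"wz":0,"claw":-0.5}

```text
time_s: 51.05
eef_pos: [0.4468, 0.0674, 0.1963]
ee_rot: [0.729, 0.633, -0.197, 0.172]
force: [-1.7, 0.2, -0.3]
finger_gap: 0.0688
grip_force: 0.0
```

```bash
python3 - <<'E'
from h import *
lying()
g=CR+TD*.012
plan((g,-30,.12),(g,-30))
E
```

```text
582 (array([0.4384, 0.0076]), array([0.0888, 0.0409]), 82.5) 0.07640724491625372 0.052965459877444054 want .4387 .0098 / .0768 .0556
t 51.1 joints [ 0.48  0.29  1.9  -0.44  1.31  0.81] gap 0.069
turn [0.02 0.03 0.03] then shift [0.0305 0.0001 0.0457] | shift before turn [0.0306 0.0002 0.0456] tcp [0.447 0.07  0.142]
turn [0. 0. 0.] then shift [-0.    0.    0.12] | shift before turn [-0.    0.    0.12] tcp [0.439 0.01  0.038]
```

play_rows:
  commands:
    - {"tx":0.016,"ty":0.0002,"tz":0.0228,"wx":0,"wy":0,"wz":0.02,"claw":-0.5}
    - {"tx":0.0155,"ty":0.0002,"tz":0.0228,"wx":0,"wy":0,"wz":0.02,"claw":-0.5}
    - {"tx":0,"ty":0,"tz":0.03,"wx":0,"wy":0,"wz":0,"claw":-0.5}
    - {"tx":0,"ty":0,"tz":0.03,"wx":0,"wy":0,"wz":0,"claw":-0.5}
    - {"tx":0,"ty":0,"tz":0.03,"wx":0,"wy":0,"wz":0,"claw":-0.5}
    - {"tx":0,"ty":0,"tz":0.03,"wx":0,"wy":0,"wz":0,"claw":-0.5}
    - {"tx":0,"ty":0,"tz":0,"wx":0,"wy":0,"wz":0,"claw":-0.5}
    - {"tx":0.001,"ty":0,"tz":0.001,"wx":0,"wy":0,"wz":0,"claw":-0.5}

```text
time_s: 51.77
eef_pos: [0.4389, 0.008, 0.0381]
ee_rot: [0.733, 0.63, -0.196, 0.17]
force: [0.2, -0.4, 1.3]
finger_gap: 0.0693
grip_force: 0.0
```

play_rows:
  commands:
    - {"tx":0,"ty":0,"tz":0,"wx":0,"wy":0,"wz":0,"claw":1}
    - {"tx":0,"ty":0,"tz":0,"wx":0,"wy":0,"wz":0,"claw":1}
    - {"tx":0,"ty":0,"tz":0,"wx":0,"wy":0,"wz":0,"claw":1}
    - {"tx":0,"ty":0,"tz":0,"wx":0,"wy":0,"wz":0,"claw":1}
    - {"tx":0,"ty":0,"tz":0,"wx":0,"wy":0,"wz":0,"claw":1}
    - {"tx":0,"ty":0,"tz":0,"wx":0,"wy":0,"wz":0,"claw":1}

```text
time_s: 52.27
eef_pos: [0.4389, 0.01, 0.0385]
ee_rot: [0.732, 0.63, -0.195, 0.17]
force: [-5.9, 6.2, 8.2]
finger_gap: 0.0406
grip_force: 20.0
```

play_rows:
  commands:
    - {"tx":-0.0125,"ty":0,"tz":-0.0217,"wx":0,"wy":0,"wz":0,"claw":1}
    - {"tx":-0.0125,"ty":0,"tz":-0.0217,"wx":0,"wy":0,"wz":0,"claw":1}
    - {"tx":-0.0125,"ty":0,"tz":-0.0217,"wx":0,"wy":0,"wz":0,"claw":1}
    - {"tx":-0.0125,"ty":0,"tz":-0.0217,"wx":0,"wy":0,"wz":0,"claw":1}
    - {"tx":-0.0125,"ty":0,"tz":-0.0217,"wx":0,"wy":0,"wz":0,"claw":1}
    - {"tx":-0.0125,"ty":0,"tz":-0.0217,"wx":0,"wy":0,"wz":0,"claw":1}

```text
time_s: 52.77
eef_pos: [0.4389, 0.0101, 0.1897]
ee_rot: [0.732, 0.631, -0.194, 0.171]
force: [1.0, 0.1, 0.0]
finger_gap: 0.0405
grip_force: 20.0
```

play_rows:
  commands:
    - {"tx":0.006,"ty":0.012,"tz":0,"wx":0,"wy":1.2,"wz":0,"claw":1}
    - {"tx":0.006,"ty":0.012,"tz":0,"wx":0,"wy":1.2,"wz":0,"claw":1}
    - {"tx":0.006,"ty":0.012,"tz":0,"wx":0,"wy":1.2,"wz":0,"claw":1}
    - {"tx":0.006,"ty":0.012,"tz":0,"wx":0,"wy":1.2,"wz":0,"claw":1}
    - {"tx":0.006,"ty":0.012,"tz":0,"wx":0,"wy":1.2,"wz":0,"claw":1}
    - {"tx":0.006,"ty":0.012,"tz":0,"wx":0,"wy":1.2,"wz":0,"claw":1}
    - {"tx":0.006,"ty":0.012,"tz":0,"wx":0,"wy":1.2,"wz":0,"claw":1}
    - {"tx":0.006,"ty":0.012,"tz":0,"wx":0,"wy":1.2,"wz":0,"claw":1}
    - {"tx":0.006,"ty":0.012,"tz":0,"wx":0,"wy":1.2,"wz":0,"claw":1}
    - {"tx":0.006,"ty":0.012,"tz":0,"wx":0,"wy":1.2,"wz":0,"claw":1}

```text
time_s: 53.6
eef_pos: [0.5676, 0.0488, 0.1871]
ee_rot: [0.73, 0.631, 0.2, -0.167]
force: [-0.3, -0.3, -1.0]
finger_gap: 0.0405
grip_force: 20.0
```

play_rows:
  commands:
    - {"tx":0.004,"ty":0.011,"tz":0,"wx":0,"wy":1.2,"wz":0,"claw":1}
    - {"tx":0.004,"ty":0.011,"tz":0,"wx":0,"wy":1.2,"wz":0,"claw":1}
    - {"tx":0.004,"ty":0.011,"tz":0,"wx":0,"wy":1.2,"wz":0,"claw":1}
    - {"tx":0.004,"ty":0.011,"tz":0,"wx":0,"wy":1.2,"wz":0,"claw":1}
    - {"tx":0.004,"ty":0.011,"tz":0,"wx":0,"wy":1.2,"wz":0,"claw":1}
    - {"tx":0,"ty":0,"tz":0,"wx":0,"wy":0,"wz":0,"claw":1}

```text
time_s: 54.1
eef_pos: [0.6233, 0.0541, 0.1964]
ee_rot: [0.655, 0.564, 0.381, -0.327]
force: [-1.3, -1.2, -1.5]
finger_gap: 0.0401
grip_force: 20.0
```

```bash
python3 - <<'E'
from h import *
g=TS(0,-.045); print(g)
plan(([*g,.0595+.05],60),([*g,.0595],60))
E
```

```text
[0.62051588 0.05183542]
t 54.1 joints [-0.42  0.6   1.75  1.02  1.38 -0.8 ] gap 0.0401
turn [ 0.07 -0.05 -0.03] then shift [-0.0766 -0.0024  0.0602] | shift before turn [-0.0768 -0.0026  0.0598] tcp [0.623 0.068 0.1  ]
turn [0. 0. 0.] then shift [-0.0433  0.      0.025 ] | shift before turn [-0.0433  0.      0.025 ] tcp [0.623 0.068 0.05 ]
```

play_rows:
  commands:
    - {"tx":-0.0192,"ty":-0.0005,"tz":0.015,"wx":0.01,"wy":0,"wz":0,"claw":1}
    - {"tx":-0.0192,"ty":-0.0005,"tz":0.015,"wx":0.01,"wy":0,"wz":0,"claw":1}
    - {"tx":-0.0192,"ty":-0.0005,"tz":0.015,"wx":0.01,"wy":0,"wz":0,"claw":1}
    - {"tx":-0.0192,"ty":-0.0005,"tz":0.015,"wx":0.01,"wy":0,"wz":0,"claw":1}
    - {"tx":0,"ty":0,"tz":0,"wx":0,"wy":0,"wz":0,"claw":1}
    - {"tx":0,"ty":0,"tz":0,"wx":0,"wy":0,"wz":0,"claw":1}

```text
time_s: 54.6
eef_pos: [0.6224, 0.0696, 0.1026]
ee_rot: [0.655, 0.568, 0.377, -0.327]
force: [0.6, -0.3, -0.1]
finger_gap: 0.0404
grip_force: 20.0
```

```bash
python3 - <<'E'
from h import *
g=TS(0,-.045)
plan(([*g,.0605],60))
E
```

```text
t 54.6 joints [-0.39  0.73  1.78  1.06  1.29 -0.93] gap 0.0404
turn [0.   0.02 0.01] then shift [-0.0454  0.0007  0.0246] | shift before turn [-0.0454  0.0007  0.0247] tcp [0.623 0.068 0.051]
```

play_rows:
  commands:
    - {"tx":-0.0173,"ty":0.0003,"tz":0.0096,"wx":0,"wy":0.01,"wz":0,"claw":1}
    - {"tx":-0.0173,"ty":0.0004,"tz":0.0096,"wx":0,"wy":0.01,"wz":0,"claw":1}
    - {"tx":-0.008,"ty":0,"tz":0.004,"wx":0,"wy":0,"wz":0,"claw":1}
    - {"tx":-0.003,"ty":0,"tz":0.002,"wx":0,"wy":0,"wz":0,"claw":1}
    - {"tx":0,"ty":0,"tz":0,"wx":0,"wy":0,"wz":0,"claw":1}
    - {"tx":0,"ty":0,"tz":0,"wx":0,"wy":0,"wz":0,"claw":1}

```text
time_s: 55.1
eef_pos: [0.6243, 0.0676, 0.0517]
ee_rot: [0.654, 0.567, 0.379, -0.326]
force: [-0.3, 0.5, -1.3]
finger_gap: 0.0406
grip_force: 20.0
```

play_rows:
  commands:
    - {"tx":-0.0012,"ty":0,"tz":0.0006,"wx":0,"wy":0,"wz":0,"claw":1}
    - {"tx":0,"ty":0,"tz":0,"wx":0,"wy":0,"wz":0,"claw":1}
    - {"tx":0,"ty":0,"tz":0,"wx":0,"wy":0,"wz":0,"claw":-0.35}
    - {"tx":0,"ty":0,"tz":0,"wx":0,"wy":0,"wz":0,"claw":-0.35}
    - {"tx":0,"ty":0,"tz":0,"wx":0,"wy":0,"wz":0,"claw":-0.35}
    - {"tx":0,"ty":0,"tz":-0.02,"wx":0,"wy":0,"wz":0,"claw":-0.35}
    - {"tx":0,"ty":0,"tz":-0.03,"wx":0,"wy":0,"wz":0,"claw":-0.35}
    - {"tx":0,"ty":0,"tz":-0.03,"wx":0,"wy":0,"wz":0,"claw":-0.35}
    - {"tx":0.03,"ty":0,"tz":-0.02,"wx":0,"wy":0,"wz":0,"claw":-0.35}
    - {"tx":0.03,"ty":0,"tz":-0.02,"wx":0,"wy":0,"wz":0,"claw":-0.35}

```text
time_s: 55.93
eef_pos: [0.6123, -0.0068, 0.1612]
ee_rot: [0.655, 0.566, 0.379, -0.327]
force: [0.3, 0.5, 1.1]
finger_gap: 0.0621
grip_force: 0.0
```

play_rows:
  commands:
    - {"tx":0,"ty":-0.02,"tz":-0.025,"wx":0,"wy":-1.2,"wz":0,"claw":-0.35}
    - {"tx":0,"ty":-0.02,"tz":-0.025,"wx":0,"wy":-1.2,"wz":0,"claw":-0.35}
    - {"tx":0,"ty":-0.02,"tz":-0.025,"wx":0,"wy":-1.2,"wz":0,"claw":-0.35}
    - {"tx":0,"ty":-0.02,"tz":-0.025,"wx":0,"wy":-1.2,"wz":0,"claw":-0.35}
    - {"tx":0,"ty":-0.02,"tz":-0.025,"wx":0,"wy":-1.2,"wz":0,"claw":-0.35}
    - {"tx":0,"ty":-0.02,"tz":-0.025,"wx":0,"wy":-1.2,"wz":0,"claw":-0.35}
    - {"tx":0,"ty":-0.02,"tz":-0.025,"wx":0,"wy":-1.2,"wz":0,"claw":-0.35}
    - {"tx":0,"ty":-0.02,"tz":-0.025,"wx":0,"wy":-1.2,"wz":0,"claw":-0.35}
    - {"tx":0,"ty":-0.02,"tz":-0.025,"wx":0,"wy":-1.2,"wz":0,"claw":-0.35}
    - {"tx":0,"ty":-0.02,"tz":-0.025,"wx":0,"wy":-1.2,"wz":0,"claw":-0.35}

```text
time_s: 56.77
eef_pos: [0.3945, -0.1066, 0.3627]
ee_rot: [0.757, 0.653, 0.0, 0.003]
force: [-0.4, 1.2, 0.5]
finger_gap: 0.0621
grip_force: 0.0
```

```bash
cat >> h.py <<'E'
def mallet(cams=("top","side")):
    for n in cams:
        im,d,K,M=cam(n); W=cloud(d,K,M); x,y,z=W[...,0],W[...,1],W[...,2]
        for t in ["mallet_head","pin_top","pad"]:
            o=[o for o in env.outline_of(n,t) if o["conf"]>.3]
            if not o: print(n,t,"none"); continue
            m=np.array(o[0]["pixels"]); p=W[m]; p=p[~np.isnan(p[:,0])]
            if t=="mallet_head":
                top=p[p[:,2]>.038]; print(n,"head top",len(top),rect(top[:,:2]) if len(top)>5 else "", np.median(top[:,2]))
                h=p[(p[:,2]>.025)&(p[:,2]<.0385)]
                c=np.array(cv2.minEnclosingCircle(top[:,:2].astype(np.float32))[0]); 
                h=h[np.linalg.norm(h[:,:2]-c,axis=1)>.035]
                if len(h)>5:
                    l=cv2.fitLine(h[:,:2].astype(np.float32),cv2.DIST_HUBER,0,.01,.01).ravel(); print("  handle n",len(h),"mid",h.mean(0).round(4),"dir deg",np.rad2deg(np.arctan2(l[1],l[0])).round(1),"far",np.linalg.norm(h[:,:2]-c,axis=1).max())
            elif t=="pin_top":
                q=p[p[:,2]>.074]; print(n,t,len(q),rect(q[:,:2]) if len(q)>5 else "",q[:,2].max() if len(q) else "")
            else: 
                q=p[(p[:,2]<.008)]; print(n,t,rect(q[:,:2]))
E
python3 - <<'E'
from h import *
plan()
stood(TS(0,-.045)); stood(TS(0,.015))
mallet()
im,d,K,M=cam("top"); W=cloud(d,K,M); x,y,z=W[...,0],W[...,1],W[...,2]
p=W[(x>.1)&(x<.36)&(y>-.35)&(y<-.02)&(z>.03)&(z<.2)]; print("hot",np.percentile(p,[1,99],axis=0).round(3))
E
```

```text
t 56.77 joints [-0.26 -0.13  1.86 -0.    1.41 -0.12] gap 0.0621
stood 319 (array([0.6231, 0.0679]), array([0.0693, 0.0399]), 85.2) [0.0772 0.0869 0.0891] [0.6205 0.0518]
stood 443 (array([0.6273, 0.0959]), array([0.0724, 0.0397]), 84.8) [0.0766 0.0865 0.0892] [0.6278 0.1114]
top head top 322 (array([ 0.5072, -0.3953]), array([0.053 , 0.1391]), 74.6) 0.043227716722726184
  handle n 123 mid [ 0.473  -0.3995  0.0323] dir deg 10.0 far 0.07602395524550636
top pin_top none
top pad (array([ 0.5408, -0.4362]), array([0.1237, 0.1241]), 80.1)
side head top 145 (array([ 0.5504, -0.4018]), array([0.0531, 0.0514]), 72.0) 0.0430212540492797
  handle n 142 mid [ 0.4724 -0.3965  0.0313] dir deg -3.1 far 0.12197082718758637
side pin_top none
side pad (array([ 0.5423, -0.4321]), array([0.1215, 0.1223]), 81.4)
hot [[ 0.103 -0.346  0.074]
 [ 0.3   -0.081  0.151]]
```

play_rows:
  commands:
    - {"tx":0,"ty":0,"tz":0.005,"wx":0,"wy":0,"wz":1.32,"claw":-0.3}
    - {"tx":0,"ty":0,"tz":0.005,"wx":0,"wy":0,"wz":1.32,"claw":-0.3}
    - {"tx":0,"ty":0,"tz":0.005,"wx":0,"wy":0,"wz":1.32,"claw":-0.3}
    - {"tx":0,"ty":0,"tz":0.005,"wx":0,"wy":0,"wz":1.32,"claw":-0.3}
    - {"tx":0,"ty":0,"tz":0.005,"wx":0,"wy":0,"wz":1.32,"claw":-0.3}
    - {"tx":0,"ty":0,"tz":0.005,"wx":0,"wy":0,"wz":1.32,"claw":-0.3}
    - {"tx":0,"ty":0,"tz":0.005,"wx":0,"wy":0,"wz":1.32,"claw":-0.3}
    - {"tx":0,"ty":0,"tz":0.005,"wx":0,"wy":0,"wz":1.32,"claw":-0.3}
    - {"tx":0,"ty":0,"tz":0.005,"wx":0,"wy":0,"wz":1.32,"claw":-0.3}
    - {"tx":0,"ty":0,"tz":0.005,"wx":0,"wy":0,"wz":1.32,"claw":-0.3}

```text
time_s: 58.15
eef_pos: [0.3957, -0.1059, 0.3098]
ee_rot: [0.991, 0.134, 0.001, -0.0]
force: [0.4, -0.3, -0.6]
finger_gap: 0.0596
grip_force: 0.0
```

play_rows:
  commands:
    - {"tx":0,"ty":0,"tz":0,"wx":0,"wy":0,"wz":1.32,"claw":-0.3}
    - {"tx":0,"ty":0,"tz":0,"wx":0,"wy":0,"wz":1.32,"claw":-0.3}
    - {"tx":0,"ty":0,"tz":0,"wx":0,"wy":0,"wz":1.32,"claw":-0.3}
    - {"tx":0.01,"ty":0.037,"tz":0,"wx":0,"wy":0,"wz":0,"claw":-0.3}
    - {"tx":0.01,"ty":0.037,"tz":0,"wx":0,"wy":0,"wz":0,"claw":-0.3}
    - {"tx":0.01,"ty":0.037,"tz":0,"wx":0,"wy":0,"wz":0,"claw":-0.3}
    - {"tx":0.01,"ty":0.037,"tz":0,"wx":0,"wy":0,"wz":0,"claw":-0.3}
    - {"tx":0.01,"ty":0.037,"tz":0,"wx":0,"wy":0,"wz":0,"claw":-0.3}
    - {"tx":0.01,"ty":0.037,"tz":0,"wx":0,"wy":0,"wz":0,"claw":-0.3}

```text
time_s: 58.9
eef_pos: [0.4397, -0.3337, 0.3097]
ee_rot: [0.999, -0.036, 0.001, -0.001]
force: [0.4, 0.2, 0.7]
finger_gap: 0.0597
grip_force: 0.0
```

```bash
python3 - <<'E'
from h import *
plan(); print(st()["eef_pos"].round(3))
mallet(("wrist",))
im,d,K,M=cam("wrist"); cv2.imwrite("pics/w1.png",im); W=cloud(d,K,M)
x,y,z=W[...,0],W[...,1],W[...,2]
p=W[(x>.36)&(x<.48)&(y>-.32)&(y<-.18)&(z>.076)&(z<.09)]; print("pin",len(p),rect(p[:,:2]) if len(p)>5 else "")
print(W[240,320],np.nanmin(x),np.nanmax(x),np.nanmin(y),np.nanmax(y))
E
```

```text
t 58.9 joints [-0.65  0.16  1.68  0.    1.31  0.99] gap 0.0597
[ 0.44  -0.334  0.31 ]
wrist head top 1898 (array([ 0.5491, -0.405 ]), array([0.0527, 0.0527]), 50.6) 0.04387421754200038
  handle n 1096 mid [ 0.4728 -0.4021  0.0338] dir deg -1.9 far 0.12165138384810752
wrist pin_top 418 (array([ 0.4227, -0.2466]), array([0.0248, 0.0249]), 40.0) 0.0840093952000961
wrist pad none
pin 415 (array([ 0.4227, -0.247 ]), array([0.0244, 0.0249]), 79.8)
[ 0.38678488 -0.32989456  0.00107285] -0.2217963665114855 0.8830880038886773 -1.4140780440087908 0.14274215001008617
```

View pics/w1.png

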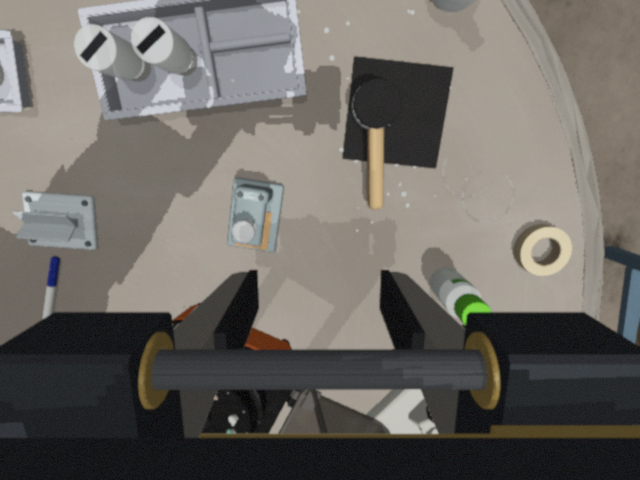

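```bash
cat >> h.py <<'E'
MY=np.deg2rad(-92.2); HD=np.array([.5491,-.405]); PIN=np.array([.4227,-.2468])
def padfit(n):
    im,d,K,M=cam(n); W=cloud(d,K,M); x,y,z=W[...,0],W[...,1],W[...,2]
    m=(im.max(2)<70)&(x>.44)&(x<.65)&(y>-.54)&(y<-.33)&(z<.012)&(z>-.005)
    m=cv2.morphologyEx(m.astype(np.uint8),cv2.MORPH_OPEN,np.ones((3,3),np.uint8))>0
    print("pad",n,m.sum(),rect(W[m][:,:2]))
E
python3 - <<'E'
from h import *
padfit("wrist")
u=np.array([-np.sin(MY),np.cos(MY)]); g=[*(HD-.055*u),.029]; print(u,g)
plan((g,0,.12,MY),(g,0,0,MY))
E
```

```text
pad wrist 7042 (array([ 0.5397, -0.434 ]), array([0.1183, 0.1178]), 80.3)
[ 0.99926292 -0.03838781] [np.float64(0.4941405395974159), np.float64(-0.40288867050018645), 0.029]
t 59.2 joints [-0.65  0.16  1.68  0.    1.31  0.99] gap 0.0595
turn [-0.02 -0.02 -0.38] then shift [0.0574 0.07   0.18  ] | shift before turn [0.0594 0.0685 0.1799] tcp [ 0.494 -0.403  0.13 ]
turn [0. 0. 0.] then shift [0.   0.   0.12] | shift before turn [0.   0.   0.12] tcp [ 0.494 -0.403  0.01 ]
```

play_rows:
  commands:
    - {"tx":0.0097,"ty":0.0116,"tz":0.03,"wx":0,"wy":0,"wz":-0.063,"claw":-0.3}
    - {"tx":0.0097,"ty":0.0116,"tz":0.03,"wx":0,"wy":0,"wz":-0.063,"claw":-0.3}
    - {"tx":0.0097,"ty":0.0116,"tz":0.03,"wx":0,"wy":0,"wz":-0.063,"claw":-0.3}
    - {"tx":0.0097,"ty":0.0116,"tz":0.03,"wx":0,"wy":0,"wz":-0.063,"claw":-0.3}
    - {"tx":0.0097,"ty":0.0116,"tz":0.03,"wx":0,"wy":0,"wz":-0.063,"claw":-0.3}
    - {"tx":0.0097,"ty":0.0116,"tz":0.03,"wx":0,"wy":0,"wz":-0.063,"claw":-0.3}
    - {"tx":0,"ty":0,"tz":0.02,"wx":0,"wy":0,"wz":0,"claw":-0.3}
    - {"tx":0,"ty":0,"tz":0.02,"wx":0,"wy":0,"wz":0,"claw":-0.3}
    - {"tx":0,"ty":0,"tz":0,"wx":0,"wy":0,"wz":0,"claw":-0.3}
    - {"tx":0,"ty":0,"tz":0,"wx":0,"wy":0,"wz":0,"claw":-0.3}

```text
time_s: 60.03
eef_pos: [0.4943, -0.4025, 0.0903]
ee_rot: [1.0, -0.018, 0.0, -0.001]
force: [-0.1, -0.2, 0.4]
finger_gap: 0.0596
grip_force: 0.0
```

```bash
python3 - <<'E'
from h import *
mallet(("wrist",))
u=np.array([-np.sin(MY),np.cos(MY)]); g=[*(HD-.055*u),.029]
plan((g,0,0,MY))
E
```

```text
wrist head top 6560 (array([ 0.5497, -0.4062]), array([0.0528, 0.0526]), 19.5) 0.04394770705998301
  handle n 3221 mid [ 0.4748 -0.4032  0.034 ] dir deg -2.4 far 0.12008865767873672
wrist pin_top none
wrist pad (array([ 0.539 , -0.4349]), array([0.1231, 0.1227]), 80.0)
t 60.23 joints [-0.69  0.5   1.7   0.    0.93  0.92] gap 0.0594
turn [ 0.01 -0.06  0.01] then shift [-0.0015 -0.0014  0.0827] | shift before turn [-0.0019 -0.0015  0.0827] tcp [ 0.494 -0.403  0.01 ]
```

play_rows:
  commands:
    - {"tx":0,"ty":0,"tz":0.025,"wx":0,"wy":-0.03,"wz":0,"claw":-0.3}
    - {"tx":0,"ty":0,"tz":0.025,"wx":0,"wy":-0.03,"wz":0,"claw":-0.3}
    - {"tx":0,"ty":0,"tz":0.02,"wx":0,"wy":0,"wz":0,"claw":-0.3}
    - {"tx":0,"ty":0,"tz":0.012,"wx":0,"wy":0,"wz":0,"claw":-0.3}
    - {"tx":0,"ty":0,"tz":0,"wx":0,"wy":0,"wz":0,"claw":-0.3}
    - {"tx":0,"ty":0,"tz":0,"wx":0,"wy":0,"wz":0,"claw":-0.3}

```text
time_s: 60.73
eef_pos: [0.4948, -0.4041, 0.0093]
ee_rot: [1.0, -0.019, -0.001, -0.0]
force: [0.1, -0.5, -0.0]
finger_gap: 0.0595
grip_force: 0.0
```

play_rows:
  commands:
    - {"tx":0,"ty":0,"tz":0,"wx":0,"wy":0,"wz":0,"claw":1}
    - {"tx":0,"ty":0,"tz":0,"wx":0,"wy":0,"wz":0,"claw":1}
    - {"tx":0,"ty":0,"tz":0,"wx":0,"wy":0,"wz":0,"claw":1}
    - {"tx":0,"ty":0,"tz":0,"wx":0,"wy":0,"wz":0,"claw":1}
    - {"tx":0,"ty":0,"tz":0,"wx":0,"wy":0,"wz":0,"claw":1}
    - {"tx":0,"ty":0,"tz":0,"wx":0,"wy":0,"wz":0,"claw":1}
    - {"tx":0,"ty":0,"tz":0,"wx":0,"wy":0,"wz":0,"claw":1}
  squeeze: 55

```text
time_s: 61.32
eef_pos: [0.4946, -0.404, 0.0089]
ee_rot: [1.0, -0.019, -0.001, -0.0]
force: [-0.6, 0.0, 1.5]
finger_gap: 0.0174
grip_force: 55.0
```

play_rows:
  commands:
    - {"tx":0,"ty":0,"tz":-0.01,"wx":0,"wy":0,"wz":0,"claw":1}
    - {"tx":0,"ty":0,"tz":-0.02,"wx":0,"wy":0,"wz":0,"claw":1}
    - {"tx":0,"ty":0,"tz":-0.025,"wx":0,"wy":0,"wz":0,"claw":1}
    - {"tx":0,"ty":0,"tz":-0.025,"wx":0,"wy":0,"wz":0,"claw":1}
    - {"tx":0,"ty":0,"tz":-0.025,"wx":0,"wy":0,"wz":0,"claw":1}
    - {"tx":0,"ty":0,"tz":-0.025,"wx":0,"wy":0,"wz":0,"claw":1}
    - {"tx":0,"ty":0,"tz":0,"wx":0,"wy":0,"wz":0,"claw":1}
    - {"tx":0,"ty":0,"tz":0,"wx":0,"wy":0,"wz":0,"claw":1}

```text
time_s: 61.98
eef_pos: [0.4954, -0.4045, 0.14]
ee_rot: [1.0, -0.019, -0.0, 0.0]
force: [-0.4, 0.4, -4.2]
finger_gap: 0.0178
grip_force: 55.0
```

```bash
cat >> h.py <<'E'
def held():
    """head pose in tool frame and world, seen by the wrist camera"""
    s=env.get_state(); im,d,K,M=cam("wrist"); W=cloud(d,K,M)
    o=env.outline_of("wrist","mallet_head"); m=np.array(o[0]["pixels"]); 
    Rc=R.from_quat(s["ee_rot"]).as_matrix(); p=W[m]; p=p[~np.isnan(p[:,0])]; q=(p-s["eef_pos"])@Rc
    print("conf",o[0]["conf"],"tcp",np.round(s["eef_pos"],4))
    t=q[(q[:,0]>.025)&(q[:,0]<.085)]; zt=np.percentile(t[:,2],20); t=t[abs(t[:,2]-zt)<.006]
    A=np.c_[t[:,:2],np.ones(len(t))]; c=np.linalg.lstsq(A,t[:,2],rcond=None)[0]
    b=cv2.minEnclosingCircle(t[:,:2].astype(np.float32)); print("top n",len(t),"circle",np.round(b[0],4),round(b[1],4),"rect",rect(t[:,:2]),"z",np.median(t[:,2]).round(4),"slope deg x,y",np.rad2deg(c[:2]).round(2))
    w=np.array(s["eef_pos"])+Rc@np.array([b[0][0],b[0][1],np.median(t[:,2])]); print("head top world",w.round(4))
    return w
E
python3 - <<'E'
from h import *
held(); print(st()["force"].round(2),st()["torque"].round(2)); plan()
E
```

```text
conf 0.98 tcp [ 0.4954 -0.4045  0.14  ]
top n 16326 circle [0.0551 0.0004] 0.027 rect (array([0.0552, 0.0003]), array([0.0528, 0.0523]), 36.7) z -0.035 slope deg x,y [ 0.22 -0.03]
head top world [ 0.5505 -0.407   0.175 ]
[-0.84  0.45 -2.89] [ 0.    0.18 -0.02]
t 62.08 joints [-0.69  0.45  1.67 -0.    1.03  0.92] gap 0.0172
```

```bash
python3 - <<'E'
from h import *
for n in ["top","side"]:
    im,d,K,M=cam(n); W=cloud(d,K,M); x,y,z=W[...,0],W[...,1],W[...,2]
    m=((x>.1)&(x<.37)&(y>-.34)&(y<-.02)&(z>.04)&(z<.2)).astype(np.uint8)
    k,l,s_,c=cv2.connectedComponentsWithStats(m); i=1+np.argmax(s_[1:,4]); p=W[l==i]
    print(n,len(p),rect(p[:,:2]),cv2.boxPoints(cv2.minAreaRect(p[:,:2].astype(np.float32))).round(3).tolist(),np.percentile(p,[1,50,99],axis=0).round(3).tolist())
u=np.array([-np.sin(MY),np.cos(MY)]); g=[*(PIN-.0551*u),.0]
for zz in (.15,.09): plan(([g[0],g[1],zz+.019],0,0,MY))
E
```

```text
top 1112 (array([ 0.2657, -0.1964]), array([0.1512, 0.0609]), 57.4) [[0.19900000095367432, -0.24400000274181366], [0.25099998712539673, -0.2770000100135803], [0.3319999873638153, -0.14900000393390656], [0.2809999883174896, -0.11599999666213989]] [[0.211, -0.269, 0.074], [0.265, -0.203, 0.085], [0.314, -0.132, 0.128]]
side 4467 (array([ 0.1891, -0.2217]), array([0.2856, 0.1676]), 61.4) [[0.04699999839067459, -0.3070000112056732], [0.1940000057220459, -0.3869999945163727], [0.3310000002384186, -0.13600000739097595], [0.18400000035762787, -0.0560000017285347]] [[0.105, -0.336, 0.042], [0.219, -0.141, 0.088], [0.314, -0.072, 0.18]]
t 62.18 joints [-0.69  0.45  1.67 -0.    1.03  0.92] gap 0.0177
turn [-0.03  0.06  0.01] then shift [-0.1322 -0.1536 -0.0132] | shift before turn [-0.1322 -0.1537 -0.0121] tcp [ 0.368 -0.245  0.15 ]
t 62.18 joints [-0.69  0.45  1.67 -0.    1.03  0.92] gap 0.0177
turn [-0.03  0.06  0.01] then shift [-0.1322 -0.1536  0.0468] | shift before turn [-0.1319 -0.1535  0.0479] tcp [ 0.368 -0.245  0.09 ]
```

play_rows:
  commands:
    - {"tx":-0.022,"ty":-0.0256,"tz":-0.0015,"wx":0,"wy":0.01,"wz":0,"claw":1}
    - {"tx":-0.022,"ty":-0.0256,"tz":-0.0015,"wx":0,"wy":0.01,"wz":0,"claw":1}
    - {"tx":-0.022,"ty":-0.0256,"tz":-0.0015,"wx":0,"wy":0.01,"wz":0,"claw":1}
    - {"tx":-0.022,"ty":-0.0256,"tz":-0.0015,"wx":0,"wy":0.01,"wz":0,"claw":1}
    - {"tx":-0.022,"ty":-0.0256,"tz":-0.0015,"wx":0,"wy":0.01,"wz":0,"claw":1}
    - {"tx":-0.022,"ty":-0.0256,"tz":-0.0015,"wx":0,"wy":0.01,"wz":0,"claw":1}
    - {"tx":0,"ty":0,"tz":0,"wx":0,"wy":0,"wz":0,"claw":1}
    - {"tx":0,"ty":0,"tz":0,"wx":0,"wy":0,"wz":0,"claw":1}
  squeeze: 60

```text
time_s: 62.85
eef_pos: [0.3674, -0.2441, 0.1471]
ee_rot: [1.0, -0.018, 0.0, -0.001]
force: [-0.4, -0.5, -2.6]
finger_gap: 0.0174
grip_force: 60.0
```

```bash
python3 - <<'E'
from h import *
w=held(); print("off pin",(w[:2]-PIN).round(4)); print(st()["force"].round(2))
im,d,K,M=cam("side"); cv2.imwrite("pics/k1.png",cv2.resize(im[120:280,280:440],None,fx=3.7,fy=3.7))
E
```

```text
conf 0.67 tcp [ 0.3674 -0.2441  0.1471]
top n 16493 circle [0.0551 0.0004] 0.0271 rect (array([0.0553, 0.0004]), array([0.0531, 0.0533]), 8.8) z -0.0351 slope deg x,y [ 0.17 -0.06]
head top world [ 0.4224 -0.2466  0.1823]
off pin [-0.0003  0.0002]
[ 0.86 -0.28 -2.82]
```

View pics/k1.png

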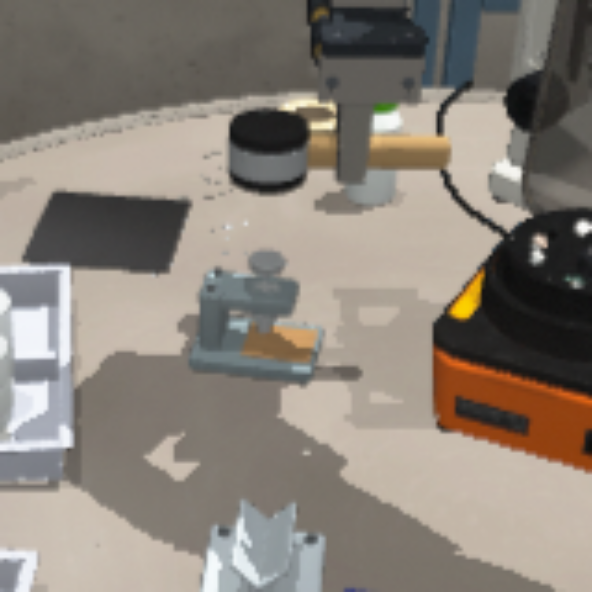

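play_rows:
  commands:
    - {"tx":0,"ty":0,"tz":0.02,"wx":0,"wy":0,"wz":0,"claw":1}
    - {"tx":0,"ty":0,"tz":0.02,"wx":0,"wy":0,"wz":0,"claw":1}
    - {"tx":0,"ty":0,"tz":0.012,"wx":0,"wy":0,"wz":0,"claw":1}
    - {"tx":0,"ty":0,"tz":0,"wx":0,"wy":0,"wz":0,"claw":1}
    - {"tx":0,"ty":0,"tz":0,"wx":0,"wy":0,"wz":0,"claw":1}

```text
time_s: 63.42
eef_pos: [0.3691, -0.2459, 0.0952]
ee_rot: [1.0, -0.019, 0.001, -0.001]
force: [-0.2, -0.6, -2.9]
finger_gap: 0.0177
grip_force: 60.0
```

play_rows:
  commands:
    - {"tx":0,"ty":0,"tz":0.007,"wx":0,"wy":0,"wz":0,"claw":1}
    - {"tx":0,"ty":0,"tz":0.006,"wx":0,"wy":0,"wz":0,"claw":1}
    - {"tx":0,"ty":0,"tz":0.005,"wx":0,"wy":0,"wz":0,"claw":1}
    - {"tx":0,"ty":0,"tz":0,"wx":0,"wy":0,"wz":0,"claw":1}
    - {"tx":0,"ty":0,"tz":0,"wx":0,"wy":0,"wz":0,"claw":1}

```text
time_s: 63.83
eef_pos: [0.37, -0.2462, 0.0783]
ee_rot: [1.0, -0.019, 0.002, 0.0]
force: [1.5, -1.8, 2.0]
finger_gap: 0.0177
grip_force: 60.0
```

play_rows:
  commands:
    - {"tx":0,"ty":0,"tz":0.002,"wx":0,"wy":0,"wz":0,"claw":1}
    - {"tx":0,"ty":0,"tz":0,"wx":0,"wy":0,"wz":0,"claw":1}
    - {"tx":0,"ty":0,"tz":0,"wx":0,"wy":0,"wz":0,"claw":1}

```text
time_s: 64.08
eef_pos: [0.3699, -0.2461, 0.0763]
ee_rot: [1.0, -0.019, 0.002, 0.0]
force: [3.3, -2.1, 2.9]
finger_gap: 0.0174
grip_force: 60.0
```

play_rows:
  commands:
    - {"tx":0,"ty":0,"tz":0.0015,"wx":0,"wy":0,"wz":0,"claw":1}
    - {"tx":0,"ty":0,"tz":0,"wx":0,"wy":0,"wz":0,"claw":1}
    - {"tx":0,"ty":0,"tz":0,"wx":0,"wy":0,"wz":0,"claw":1}

```text
time_s: 64.33
eef_pos: [0.3695, -0.2458, 0.0745]
ee_rot: [1.0, -0.019, 0.002, -0.0]
force: [3.5, -2.5, 3.0]
finger_gap: 0.0179
grip_force: 60.0
```

play_rows:
  commands:
    - {"tx":0,"ty":0,"tz":0.0015,"wx":0,"wy":0,"wz":0,"claw":1}
    - {"tx":0,"ty":0,"tz":0,"wx":0,"wy":0,"wz":0,"claw":1}
    - {"tx":0,"ty":0,"tz":0,"wx":0,"wy":0,"wz":0,"claw":1}

```text
time_s: 64.58
eef_pos: [0.3692, -0.2458, 0.0734]
ee_rot: [1.0, -0.019, 0.002, -0.0]
force: [-0.1, -2.5, 13.8]
finger_gap: 0.0172
grip_force: 60.0
```

play_rows:
  commands:
    - {"tx":0,"ty":0,"tz":0.0008,"wx":0,"wy":0,"wz":0,"claw":1}
    - {"tx":0,"ty":0,"tz":0,"wx":0,"wy":0,"wz":0,"claw":1}
    - {"tx":0,"ty":0,"tz":0,"wx":0,"wy":0,"wz":0,"claw":1}

```text
time_s: 64.83
eef_pos: [0.3691, -0.2457, 0.0728]
ee_rot: [1.0, -0.019, 0.001, -0.0]
force: [-4.2, -2.0, 15.7]
finger_gap: 0.0175
grip_force: 60.0
```

```bash
python3 - <<'E'
from h import *
held()
E
```

```text
conf 0.59 tcp [ 0.3691 -0.2457  0.0728]
top n 16711 circle [0.0547 0.0008] 0.027 rect (array([0.0548, 0.0005]), array([0.0528, 0.0523]), 18.9) z -0.037 slope deg x,y [-1.59  0.06]
head top world [ 0.4236 -0.2486  0.1099]
```

play_rows:
  commands:
    - {"tx":0,"ty":0,"tz":-0.006,"wx":0,"wy":0,"wz":0,"claw":1}
    - {"tx":0,"ty":0,"tz":-0.02,"wx":0,"wy":0,"wz":0,"claw":1}
    - {"tx":0,"ty":0,"tz":-0.03,"wx":0,"wy":0,"wz":0,"claw":1}
    - {"tx":0,"ty":0,"tz":-0.03,"wx":0,"wy":0,"wz":0,"claw":1}
    - {"tx":0,"ty":0,"tz":0,"wx":0,"wy":0,"wz":0,"claw":1}
    - {"tx":0,"ty":0,"tz":0,"wx":0,"wy":0,"wz":0,"claw":1}

```text
time_s: 65.43
eef_pos: [0.3682, -0.2451, 0.1582]
ee_rot: [1.0, -0.019, 0.001, -0.0]
force: [-0.6, 0.1, -2.8]
finger_gap: 0.0175
grip_force: 60.0
```

```bash
python3 - <<'E'
from h import *
w=held()
PADC=np.array([.5395,-.4345]); print("shift world for head to pad",(PADC-w[:2]).round(4))
s=st(); Rc=R.from_quat(s["ee_rot"]).as_matrix(); print("tool", (Rc.T@np.r_[PADC-w[:2],0]).round(4)); plan()
E
```

```text
conf 0.56 tcp [ 0.3682 -0.2451  0.1582]
top n 16627 circle [0.055  0.0004] 0.027 rect (array([0.0551, 0.0004]), array([0.0532, 0.0532]), 27.1) z -0.036 slope deg x,y [-0.68 -0.01]
head top world [ 0.4231 -0.2477  0.1943]
shift world for head to pad [ 0.1164 -0.1868]
tool [ 0.1234  0.1823 -0.0005]
t 65.53 joints [-0.59  0.14  2.07  0.    0.94  1.01] gap 0.0175
```

play_rows:
  commands:
    - {"tx":0.0206,"ty":0.0304,"tz":0,"wx":0,"wy":0,"wz":0,"claw":1}
    - {"tx":0.0206,"ty":0.0304,"tz":0,"wx":0,"wy":0,"wz":0,"claw":1}
    - {"tx":0.0206,"ty":0.0304,"tz":0,"wx":0,"wy":0,"wz":0,"claw":1}
    - {"tx":0.0206,"ty":0.0304,"tz":0,"wx":0,"wy":0,"wz":0,"claw":1}
    - {"tx":0.0206,"ty":0.0304,"tz":0,"wx":0,"wy":0,"wz":0,"claw":1}
    - {"tx":0.0206,"ty":0.0304,"tz":0,"wx":0,"wy":0,"wz":0,"claw":1}
    - {"tx":0,"ty":0,"tz":0.03,"wx":0,"wy":0,"wz":0,"claw":1}
    - {"tx":0,"ty":0,"tz":0.03,"wx":0,"wy":0,"wz":0,"claw":1}
    - {"tx":0,"ty":0,"tz":0,"wx":0,"wy":0,"wz":0,"claw":1}
    - {"tx":0,"ty":0,"tz":0,"wx":0,"wy":0,"wz":0,"claw":1}

```text
time_s: 66.37
eef_pos: [0.4831, -0.4303, 0.0945]
ee_rot: [1.0, -0.019, -0.002, -0.003]
force: [0.1, -0.3, -2.5]
finger_gap: 0.0175
grip_force: 60.0
```

```bash
python3 - <<'E'
from h import *
w=held(); padfit("wrist"); padfit("top"); padfit("side")
PADC=np.array([.5397,-.4343]); s=st(); Rc=R.from_quat(s["ee_rot"]).as_matrix(); print("tool", (Rc.T@np.r_[PADC-w[:2],0]).round(4))
E
```

```text
Traceback (most recent call last):
  File "h.py", line 83, in held
    o=env.outline_of("wrist","mallet_head"); m=np.array(o[0]["pixels"]);
                                                        ~^^^
IndexError: list index out of range
```

play_rows:
  commands:
    - {"tx":0.0007,"ty":0.0005,"tz":0.03,"wx":0,"wy":0,"wz":0,"claw":1}
    - {"tx":0.0006,"ty":0.0005,"tz":0.025,"wx":0,"wy":0,"wz":0,"claw":1}
    - {"tx":0,"ty":0.0004,"tz":0.015,"wx":0,"wy":0,"wz":0,"claw":1}
    - {"tx":0,"ty":0,"tz":0.009,"wx":0,"wy":0,"wz":0,"claw":1}
    - {"tx":0,"ty":0,"tz":0.003,"wx":0,"wy":0,"wz":0,"claw":1}
    - {"tx":0,"ty":0,"tz":0,"wx":0,"wy":0,"wz":0,"claw":1}
    - {"tx":0,"ty":0,"tz":0,"wx":0,"wy":0,"wz":0,"claw":1}

```text
time_s: 67.05
eef_pos: [0.4879, -0.4346, 0.0178]
ee_rot: [1.0, -0.019, 0.002, 0.0]
force: [-0.7, -0.4, -2.4]
finger_gap: 0.0175
grip_force: 60.0
```

```bash
python3 - <<'E'
from h import *
padfit("wrist"); mallet(("wrist",)); print(st()["eef_pos"].round(4),st()["force"].round(2)); plan((st()["eef_pos"],0,0,MY))
E
```

```text
pad wrist 29818 (array([ 0.5402, -0.4348]), array([0.1187, 0.1181]), 80.1)
wrist mallet_head none
wrist pin_top none
wrist pad (array([ 0.5393, -0.4347]), array([0.1233, 0.1228]), 79.9)
[ 0.4875 -0.4343  0.0171] [ 0.74 -0.37 -2.83]
t 67.3 joints [-0.73  0.62  1.7   0.    0.82  0.88] gap 0.0176
turn [ 0.   -0.04  0.01] then shift [0.    0.    0.019] | shift before turn [-0.0001 -0.      0.019 ] tcp [ 0.487 -0.434 -0.002]
```

play_rows:
  commands:
    - {"tx":-0.0028,"ty":-0.002,"tz":0,"wx":0,"wy":0,"wz":0,"claw":1}
    - {"tx":0,"ty":0,"tz":0.005,"wx":0,"wy":0,"wz":0,"claw":1}
    - {"tx":0,"ty":0,"tz":0.0025,"wx":0,"wy":0,"wz":0,"claw":1}
    - {"tx":0,"ty":0,"tz":0,"wx":0,"wy":0,"wz":0,"claw":1}
    - {"tx":0,"ty":0,"tz":0,"wx":0,"wy":0,"wz":0,"claw":1}

```text
time_s: 67.72
eef_pos: [0.4842, -0.4317, 0.0085]
ee_rot: [1.0, -0.019, 0.001, -0.0]
force: [0.0, -0.3, -2.6]
finger_gap: 0.0175
grip_force: 60.0
```

play_rows:
  commands:
    - {"tx":0,"ty":0,"tz":0.001,"wx":0,"wy":0,"wz":0,"claw":1}
    - {"tx":0,"ty":0,"tz":0,"wx":0,"wy":0,"wz":0,"claw":1}
    - {"tx":0,"ty":0,"tz":0,"wx":0,"wy":0,"wz":0,"claw":1}

```text
time_s: 67.97
eef_pos: [0.4843, -0.4318, 0.0081]
ee_rot: [1.0, -0.019, 0.001, -0.0]
force: [-2.4, 1.0, 4.7]
finger_gap: 0.0171
grip_force: 60.0
```

Contact. Release and lift straight up.

play_rows:
  commands:
    - {"tx":0,"ty":0,"tz":0,"wx":0,"wy":0,"wz":0,"claw":0.2}
    - {"tx":0,"ty":0,"tz":0,"wx":0,"wy":0,"wz":0,"claw":0.0}
    - {"tx":0,"ty":0,"tz":0,"wx":0,"wy":0,"wz":0,"claw":-0.2}
    - {"tx":0,"ty":0,"tz":0,"wx":0,"wy":0,"wz":0,"claw":-0.2}
    - {"tx":0,"ty":0,"tz":0,"wx":0,"wy":0,"wz":0,"claw":-0.2}
    - {"tx":0,"ty":0,"tz":-0.015,"wx":0,"wy":0,"wz":0,"claw":-0.2}
    - {"tx":0,"ty":0,"tz":-0.025,"wx":0,"wy":0,"wz":0,"claw":-0.2}
    - {"tx":0,"ty":0,"tz":-0.035,"wx":0,"wy":0,"wz":0,"claw":-0.2}
    - {"tx":0,"ty":0,"tz":-0.035,"wx":0,"wy":0,"wz":0,"claw":-0.2}
    - {"tx":0,"ty":0,"tz":-0.035,"wx":0,"wy":0,"wz":0,"claw":-0.2}

```text
time_s: 68.8
eef_pos: [0.4837, -0.4317, 0.154]
ee_rot: [1.0, -0.019, 0.001, -0.0]
force: [0.5, -0.8, 0.4]
finger_gap: 0.055
grip_force: 0.0
```

play_rows:
  commands:
    - {"tx":-0.02,"ty":0,"tz":-0.035,"wx":0,"wy":0,"wz":0,"claw":-0.2}
    - {"tx":-0.02,"ty":0,"tz":-0.035,"wx":0,"wy":0,"wz":0,"claw":-0.2}
    - {"tx":-0.02,"ty":0,"tz":-0.035,"wx":0,"wy":0,"wz":0,"claw":-0.2}
    - {"tx":0,"ty":0,"tz":0,"wx":0,"wy":0,"wz":0,"claw":-0.2}
    - {"tx":0,"ty":0,"tz":0,"wx":0,"wy":0,"wz":0,"claw":-0.2}

```text
time_s: 69.22
eef_pos: [0.4239, -0.4307, 0.2602]
ee_rot: [1.0, -0.019, 0.003, 0.001]
force: [0.7, -0.0, -1.1]
finger_gap: 0.0548
grip_force: 0.0
```

```bash
python3 - <<'E'
from h import *
mallet(("wrist","side")); padfit("wrist")
im,d,K,M=cam("wrist"); im2,_,_,_=cam("side")
cv2.imwrite("pics/f1.png",im); cv2.imwrite("pics/f2.png",im2)
E
```

```text
wrist head top 2380 (array([ 0.5391, -0.4337]), array([0.0529, 0.0521]), 7.8) 0.04393503861466008
  handle n 1347 mid [ 0.4627 -0.4317  0.0338] dir deg -2.5 far 0.12100039726005515
wrist pin_top none
wrist pad (array([ 0.5394, -0.4346]), array([0.1205, 0.1207]), 80.0)
side head top 138 (array([ 0.5415, -0.4303]), array([0.0509, 0.053 ]), 45.0) 0.043092103990567676
  handle n 139 mid [ 0.4642 -0.4254  0.0314] dir deg -3.1 far 0.11806290785994655
side pin_top 0  
side pad (array([ 0.5418, -0.4317]), array([0.1209, 0.1223]), 80.4)
pad wrist 9445 (array([ 0.5403, -0.4344]), array([0.1183, 0.1191]), 79.9)
```

View pics/f1.png

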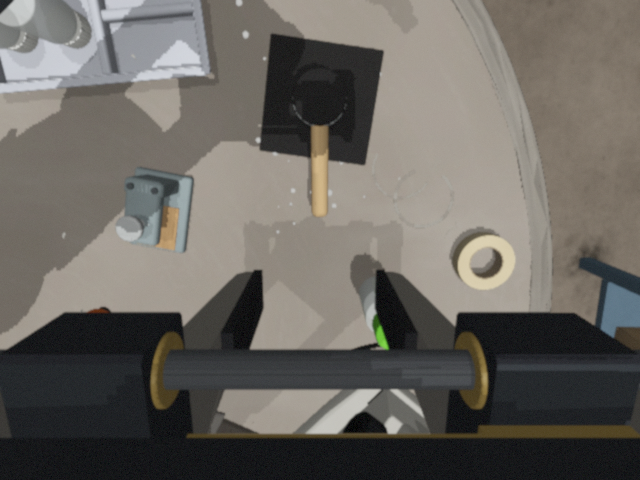

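View pics/f2.png

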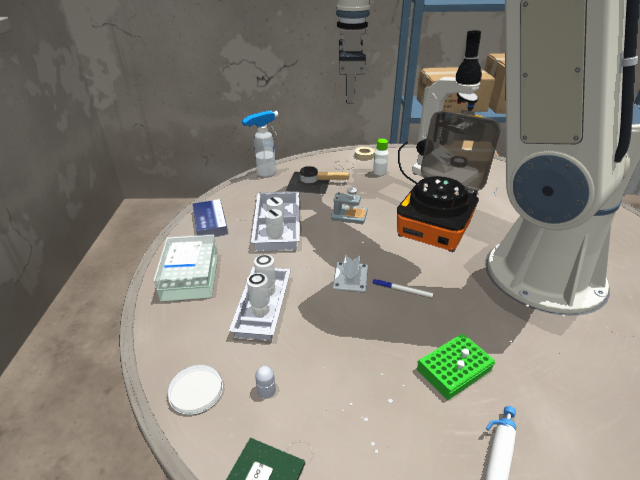

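The wrist view shows the mallet head at (319, 97), in the middle of the pad at (322, 100). The side view shows two bar bottles in the large tray at about (274, 208) and two ring bottles in the small one at about (261, 275), all four upside down. The gripper is clear.

```bash
python3 -c "
from plant import env
print(env.sign_off())"
```

```text
the job is handed in; nothing more can be done
None
```

All four bottles are upside down in the trays (two bars in the large, two rings in the small), the pin was pressed fully down with the mallet's head, the mallet is back in the middle of its pad, and the job is handed in at about 70 s of robot time; no verdict was returned.

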